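# Refit the cleaned plungers in the portioning machine and lock it

## Robot

A 6-joint arm with a two-finger parallel gripper is mounted at the origin on the work surface. World frame = base frame: x ahead of the robot, y to its left, z up, the work surface at z = 0. Lengths are in m, angles in rad, forces in N, time in s.
With the tool pointing down it reaches from about 0.25 to 0.85 m from the base axis. Payload 12.5 kg.
Tool frame: the origin (TCP) lies midway between the tips of the shut fingers; the grasp point (between the pads) lies 19 mm behind it; z points along the fingers, y is the direction in which the jaws open and shut (so a half turn about z gives the same grasp; the last joint's range is limited). The gripper opens to 93 mm and grips with 3 to 60 N. Pads are 15 mm wide; open, the fingers measure 128 mm over their backs; the gripper's body (75 mm by 188 mm) begins 65 mm behind the grasp point.
Start: joints at [1.13, 0.351, 1.652, -0, 1.139, -0.085], TCP at [0.192, 0.516, 0.219] pointing down, gripper open.
Joint ranges: [-2.75, 2.75], [-0.79, 2.1], [0.01, 2.65], [-1.57, 4.71], [0.07, 3.14], [-2.87, 2.87]. Speed limits (rad/s): [2.22, 2.22, 2.79, 3.14, 3.14, 3.14].

## Interface

Orientations are given as a unit quaternion [x, y, z, w].
In Python, from cell import bot gives the robot as it stands. The module is installed in compiled form; this text tells all that it offers.
- The arm moves only by the shell command python3 -m handwheel 'ROWS' [FORCE]. ROWS is JSON, a list of rows, each a list of 7 numbers: the opening in per cent of the stroke, from 0 (shut) to 100 (fully open), then the shift along the tool's x, y, z in mm, then the turn, a rotation vector about the tool's x, y, z in rad. In form: [[grip, dx, dy, dz, wx, wy, wz], ...]. A call has 1 to 5 rows; each row is the pose to reach, as a shift and turn from the pose commanded when the call began, along the tool's axes at that moment; what a row does not reach only later rows make up. A row lasts 1/12 s, in which the tool goes at most 41.7 mm and 7.16 degrees, less where a joint would pass 70% of its speed; a pose out of reach is approached as far as the arm can. A call with a gripper value outside its range is refused whole. The fingers move at their own pace and stop on an object; FORCE is the grip in N (left out, the last holds). Time passes only in rows, so rows that repeat a pose let the fingers close. It gives the time, the measured TCP pose, the force and the opening at its end, in the units of the state.
- bot.observe(): the state, without advancing time (a new reading comes with each control period).
- bot.read_camera(name): name is "scene" or "top" or "wrist"; returns a dict with "img" (480x640x3 uint8, blue, green, red), "fov_y" (degrees; the focal length in pixels is half the picture's height over the tangent of half this angle, whatever the lens; pixels are square), "cx", "cy" (the principal point, pixels), "cam_to_world" (4x4, takes a point from camera to world coordinates). Camera axes: x right, y up, looking along -z (the intrinsics and any distortion apply to the point x, -y, -z); pixel columns grow to the right and rows downward; lengths in m; the calibration is good to about 2 mm. A picture is of the moment at which its call begins. There is no depth.
- bot.finish_job(): hands the job in, once; it reports no verdict.
The state is a dict: "time_s": time; "joints": joint angles; "dq": joint speeds; "joint_efforts": joint torques, N m; "tcp_pos": TCP position; "eef_rot": TCP orientation; "ft_force": force on the tool from outside, world axes, zero at the start; "ft_torque": the same for the moment, N m; "width": finger opening in m.
Only numpy, scipy, OpenCV 4.12 (cv2) and the standard library are available. Lean on these libraries where they do the work, as an engineer would, in place of code of your own. Each camera call takes 0.05 s, during which the arm holds its last target.

## Task

Put the portioning machine back together after washing, leaving the bowl, jar and spatula where they are: first slide the blue locking comb by its black grip fully back to its open stop, then fit every plunger standing on the blue mat into a bore, tipping its foot in edge-first so that its flange passes under the hold-down bar, then straightening it and sliding it fully home. With all plungers home, slide the comb the other way to its end stop over the flanges, then turn the brass slotted cam lock a quarter turn clockwise to its stop with the red key. Last, put the key back in its holder, blade down and fully seated, and let go.

Things in the scene. Friction and masses are not known exactly. Their poses are not given: they have to be found in the camera images.
- plungerA_mid (a point): Plunger on the mat; point on its axis 60 mm above the foot, z from foot to grip. From the foot up: white head d 36 mm to 35 mm (foot chamfered 2 x 4 mm), steel shaft d 22 to 65 mm, white flange d 64 from 65 to 75 mm, orange round grip d 20 from 75 to 119 mm. 0.25 to 0.4 kg, foot-heavy, stands upright. All plungers are alike, any bore. May be absent (None).
- plungerB_mid (a point): Plunger on the mat; point on its axis 60 mm above the foot, z from foot to grip. From the foot up: white head d 36 mm to 35 mm (foot chamfered 2 x 4 mm), steel shaft d 22 to 65 mm, white flange d 64 from 65 to 75 mm, orange round grip d 20 from 75 to 119 mm. 0.25 to 0.4 kg, foot-heavy, stands upright. All plungers are alike, any bore. May be absent (None).
- plungerC_mid (a point): Plunger on the mat; point on its axis 60 mm above the foot, z from foot to grip. From the foot up: white head d 36 mm to 35 mm (foot chamfered 2 x 4 mm), steel shaft d 22 to 65 mm, white flange d 64 from 65 to 75 mm, orange round grip d 20 from 75 to 119 mm. 0.25 to 0.4 kg, foot-heavy, stands upright. All plungers are alike, any bore. May be absent (None).
- bore1 (a point): Centre of the mouth of a blind bore in the machine's flat top, 50 mm above the table; bore d 37.2 mm, 25 mm deep, sharp-edged. x points across the machine, from the comb to the hold-down bar, y along the row, z up. Bores 1, 2, 3 follow along +y, 88 mm apart. A seated plunger's foot is on the floor: its point 35 mm above this one.
- bore2 (a point): Centre of the mouth of a blind bore in the machine's flat top, 50 mm above the table; bore d 37.2 mm, 25 mm deep, sharp-edged. x points across the machine, from the comb to the hold-down bar, y along the row, z up. Bores 1, 2, 3 follow along +y, 88 mm apart. A seated plunger's foot is on the floor: its point 35 mm above this one.
- bore3 (a point): Centre of the mouth of a blind bore in the machine's flat top, 50 mm above the table; bore d 37.2 mm, 25 mm deep, sharp-edged. x points across the machine, from the comb to the hold-down bar, y along the row, z up. Bores 1, 2, 3 follow along +y, 88 mm apart. A seated plunger's foot is on the floor: its point 35 mm above this one.
- machine: Aluminium block 170 x 380 x 50 mm, fixed; origin under its centre, axes as the bores (all at x = 0). Steel hold-down bar along y, x 22 to 36 mm, z 133 to 145 mm, y -107 to 183 mm, a post at each end. It overhangs the flanges of seated plungers, so one coming straight down is blocked: tip it 0.25 to 0.35 rad, grip to -x, low foot edge into the bore, then straighten and slide down.
- comb (a joint): Blue comb sliding along the machine's y: 0 to 0.040 m, 0 = open stop, tongues between the bores; 0.040 = end stop, tongues over the flanges. Starts at 0.028 or more. Friction 1.5 N, stays put. In machine axes: rail x -76 to -64 mm, z 102 to 112 mm; three tongues 15 mm wide reach to x -21 mm, z 104 to 111 mm, centres at 0: 44 mm to -y of each bore; seated flanges end at z 100 mm.
- comb_grip (a point): centre of the comb's upright black grip: 14 mm along y, 26 mm along x, 38 mm tall (19 mm above and below this point); it moves with the comb. x, y, z as for the bores.
- camlock (a joint): brass slotted cam lock on the machine's top, turning clockwise seen from above as the value grows from 0 to 1.571 rad (end stop); starts between 0 and 0.25. At 0 the slot lies along the machine's x. Friction about 0.06 N m; stays where it is left.
- slot (a point): centre of the cam lock's top face, 18 mm above the machine's top, 90 mm along -y from bore1; the frame turns with the lock, z up, x along the slot. The slot is 7 mm wide, 12 mm deep, open at both ends across the 45 mm cap.
- key_mid (a point): centre of the red grip of the key, which stands blade down in its holder at the start. Grip 54 mm (x) by 14 mm (y) by 42 mm (z), the point at its centre; below it a steel blade 34 mm (x) by 4 mm (y) reaches 45 mm below the point (21 mm grip + 24 mm blade). z up when standing. 0.12 kg. Alike either way round.
- holder_mouth (a point): centre of the mouth of the key's pocket, on top of the grey holder block (80 x 50 mm, 32 mm tall, foot plate 100 x 70 mm, loose on the table, 0.7 kg). The pocket is 42 mm (x) by 8 mm (y), 28 mm deep, x along the pocket, z up. With the key seated, the grip's underside rests on this top face: the key's point is 21 mm above this one.
- bowl_mid (a point): steel bowl, 116 mm across, 55 mm tall, a bystander; the point is half-way up its axis
- jar_mid (a point): closed jar, 70 mm across, 110 mm tall, a bystander; the point is half-way up its axis
- spatula_grip (a point): spatula lying on the table between robot and machine, a bystander; the point is on its handle
Not all that is in view belongs to the job. What is shaped like the part that bears plungerA_mid but pink or purple is not meant.

How it is judged:
By the outcome, as a careful person would: the job done as asked, in the order asked, and still so for the second after the job is handed in, with the robot touching nothing.
Of plungerA, plungerB, plungerC only 2 to 3 are there at a start; the rules pass over those that are not, and their reading is None.
At some moment in a run one of holder may be knocked a few centimetres aside while the robot is not near it.
It also fails if it takes over 210 s, if anything falls off the work surface, if the arm or the gripper's body presses on something with over 40 N, if the wrist force passes 120 N, or if a joint passes its speed limit or range.

## Working session

There is one attempt and no reset: what is moved stays moved. The work goes in short steps, Python scripts to look and compute and a shell command to move; the robot and the scene stay as the last step left them, time stands still between calls to the robot, and variables do not carry over. Pictures are saved under pics/ and viewed, and the job is handed in when it is done.

```bash
ls -la; mkdir -p pics; cat > look.py <<'E'
import sys,cv2
from cell import bot
for n in sys.argv[2:]:
    r=bot.read_camera(n); cv2.imwrite(f'pics/{sys.argv[1]}_{n}.png',r['img'])
    print(n,r['fov_y'],r['cx'],r['cy'],[k for k in r]); print(r['cam_to_world'].round(4).tolist() if hasattr(r['cam_to_world'],'round') else r['cam_to_world'])
E
python3 look.py a scene top wrist; python3 -c "
from cell import bot
print(bot.observe())"
```

```text
total 12
drwxr-xr-x  3 agent agent 4096 Dec  7 14:30 .
drwxr-xr-x 23 root  root  4096 Dec  7 14:30 ..
drwxr-xr-x  2 agent agent 4096 Dec  7 14:30 pics
scene 57.68186924786648 320.78693132626364 241.99536487297746 ['img', 'fov_y', 'cx', 'cy', 'cam_to_world']
[[0.4604, -0.6279, 0.6275, 1.1409], [0.8876, 0.3172, -0.3339, -0.2883], [0.0106, 0.7107, 0.7034, 0.7498], [0.0, 0.0, 0.0, 1.0]]
top 46.61888744967487 321.572635226136 235.7767211826694 ['img', 'fov_y', 'cx', 'cy', 'cam_to_world']
[[-0.0023, 0.9865, -0.1638, 0.3372], [-1.0, -0.0017, 0.0041, 0.0457], [0.0038, 0.1639, 0.9865, 1.4851], [0.0, 0.0, 0.0, 1.0]]
wrist 64.52148791128748 317.3945676431918 238.90342077010433 ['img', 'fov_y', 'cx', 'cy', 'cam_to_world']
[[0.348, -0.9085, -0.2314, 0.1277], [0.9375, 0.3373, 0.0857, 0.5386], [0.0002, -0.2468, 0.9691, 0.385], [0.0, 0.0, 0.0, 1.0]]
{'time_s': 0.15, 'joints': array([ 1.13039655e+00,  3.51071881e-01,  1.65223359e+00, -2.57004199e-05,
        1.13910616e+00, -8.46079789e-02]), 'dq': array([ 0.00191515, -0.00156815, -0.00352601,  0.00065745, -0.0004871 ,
       -0.00059348]), 'joint_efforts': array([ 5.05676890e-04, -4.97454822e+01, -2.85348040e+01,  6.99357991e-02,
        2.46171677e-02, -1.13264089e-04]), 'tcp_pos': array([0.19146375, 0.51533537, 0.21826387]), 'eef_rot': array([ 1.76953762e-01,  9.84219080e-01, -3.98489836e-04, -9.49929215e-05]), 'ft_force': array([0.22395604, 0.31101087, 0.33587434]), 'ft_torque': array([-0.00935303,  0.03664177, -0.0066068 ]), 'width': 0.09286475775351985}
```

View pics/a_scene.png

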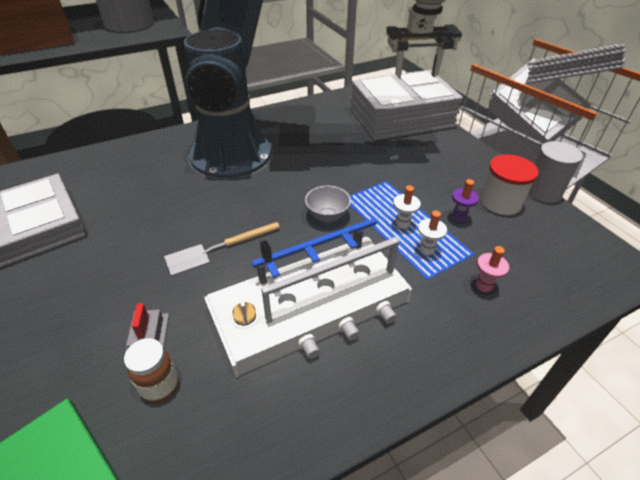

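View pics/a_top.png

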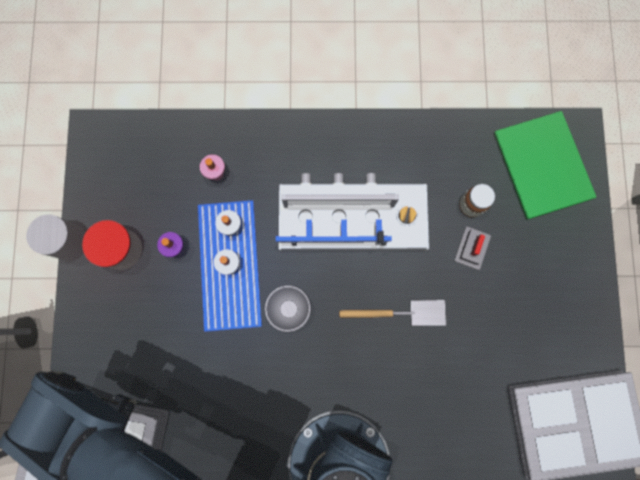

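View pics/a_wrist.png

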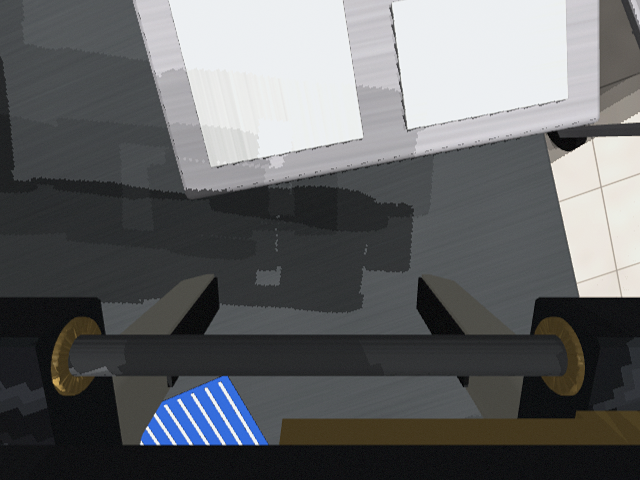

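Candidates (top view): white plungers at (228,222) and (226,262) on the mat, with purple (170,243) and pink (212,167) as decoys. I choose the two white ones; there is no third. The key is red at (478,245), the red lid at (106,243) is not wanted. The comb grip is the black block at (380,237).

```bash
cat > geo.py <<'E'
import numpy as np,cv2
from cell import bot
def cam(n):
    r=bot.read_camera(n); r['f']=240/np.tan(np.radians(r['fov_y'])/2); r['T']=np.array(r['cam_to_world']); return r
def ray(r,u,v):
    d=np.array([(u-r['cx'])/r['f'],-(v-r['cy'])/r['f'],-1.0]); d=r['T'][:3,:3]@d
    return r['T'][:3,3],d/np.linalg.norm(d)
def onz(r,u,v,z):
    o,d=ray(r,u,v); return o+d*(z-o[2])/d[2]
def proj(r,p):
    q=r['T'][:3,:3].T@(np.array(p)-r['T'][:3,3]); return r['cx']+r['f']*q[0]/-q[2], r['cy']-r['f']*q[1]/-q[2]
def tri(rs,uvs):
    A=np.zeros((3,3));b=np.zeros(3)
    for r,(u,v) in zip(rs,uvs):
        o,d=ray(r,u,v);M=np.eye(3)-np.outer(d,d);A+=M;b+=M@o
    p=np.linalg.solve(A,b); return p
E
python3 - <<'E'
import cv2
t=cv2.imread('pics/a_top.png'); s=cv2.imread('pics/a_scene.png')
cv2.imwrite('pics/a_t1.png',cv2.resize(t[160:280,260:460],None,fx=4,fy=4,interpolation=cv2.INTER_CUBIC))
cv2.imwrite('pics/a_s1.png',cv2.resize(s[215:375,195:425],None,fx=3.4,fy=3.4,interpolation=cv2.INTER_CUBIC))
cv2.imwrite('pics/a_t2.png',cv2.resize(t[190:340,180:280],None,fx=4,fy=4,interpolation=cv2.INTER_CUBIC))
E
```

```text
(no output)
```

View pics/a_t1.png

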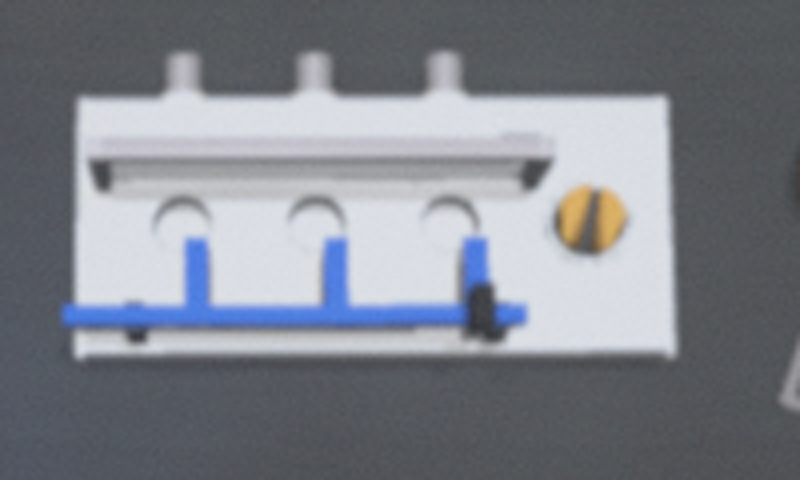

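View pics/a_s1.png

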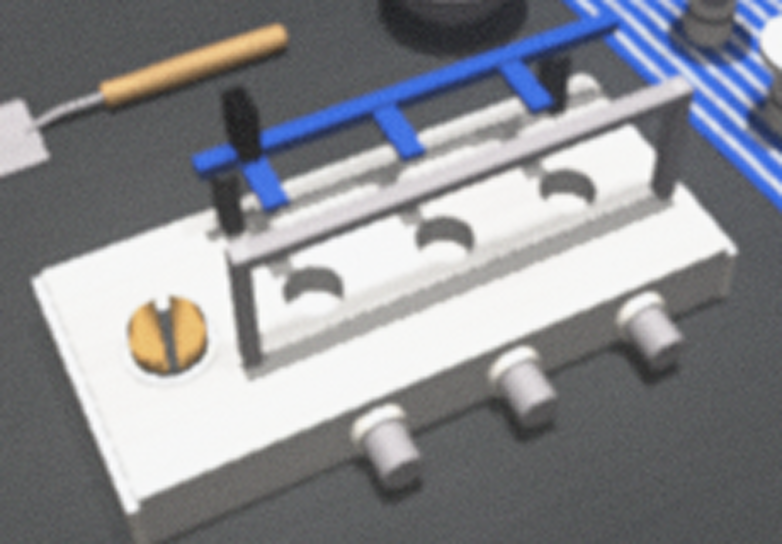

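View pics/a_t2.png

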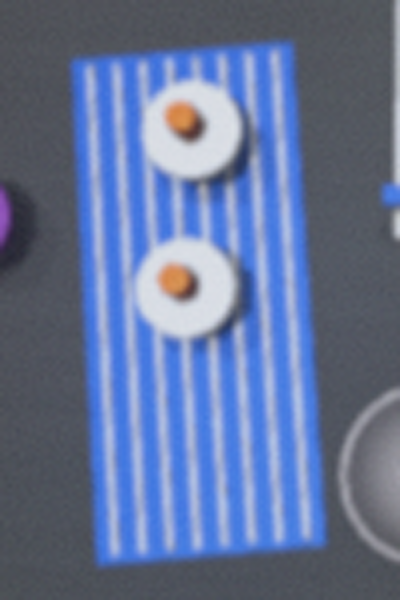

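```bash
python3 - <<'E'
from geo import *
np.set_printoptions(precision=4,suppress=True)
r=cam('top');s=cam('scene')
t1=lambda x,y:(x/4+260-.375,y/4+160-.375)
s1=lambda x,y:(x/3.4+195-.35,y/3.4+215-.35)
for n,(x,y) in dict(tl=(78,97),tr=(667,97),br=(675,352),bl=(75,352)).items(): print(n,onz(r,*t1(x,y),.05))
print('cam top',onz(r,*t1(590,220),.068),'scene',onz(s,*s1(168,333),.068))
print('bores top',[onz(r,*t1(x,y),.05)[:2] for x,y in((450,222),(316,222),(182,222))])
print('bores scene',[onz(s,*s1(x,y),.05)[:2] for x,y in((314,290),(445,239),(568,190))])
print('machine corners scene',onz(s,*s1(38,280),.05),onz(s,*s1(130,508),.05),onz(s,*s1(732,250),.05))
for n,im in(('top',r),('scene',s)):
    hsv=cv2.cvtColor(im['img'],cv2.COLOR_BGR2HSV)
    for nm,lo,hi in(('red',(0,170,100),(4,255,255)),('red2',(172,150,90),(180,255,255)),('orange',(5,150,120),(14,255,255)),('blue',(105,150,80),(125,255,255))):
        m=cv2.inRange(hsv,lo,hi);k,l,st,c=cv2.connectedComponentsWithStats(m)
        for i in range(1,k):
            if st[i,4]>15: print(n,nm,st[i],c[i].round(1))
E
```

```text
tl [0.7153 0.152  0.05  ]
tr [ 0.7147 -0.2388  0.05  ]
br [ 0.5438 -0.2384  0.05  ]
bl [0.5445 0.1522 0.05  ]
cam top [ 0.6278 -0.1825  0.068 ] scene [ 0.6366 -0.1835  0.068 ]
bores top [array([ 0.6303, -0.0933]), array([ 0.6305, -0.0052]), array([0.6306, 0.0828])]
bores scene [array([ 0.633 , -0.0931]), array([ 0.6336, -0.0058]), array([0.6334, 0.0821])]
machine corners scene [ 0.5521 -0.2359  0.05  ] [ 0.7197 -0.2373  0.05  ] [0.7203 0.1459 0.05  ]
top red [  83  221   47   45 1643] [105.9 243.1]
top red [474 236  10  18  82] [478.7 244.5]
top orange [206 159   6   7  32] [208.6 162.1]
top orange [223 217   5   5  22] [224.9 218.9]
top orange [162 239   7   6  30] [165.1 241.6]
top orange [221 258   6   5  20] [223.4 259.6]
top blue [243 201  13 126 361] [248.9 263.9]
top blue [250 201  11 125 297] [255.4 263.5]
top blue [217 203   4  10  29] [218.8 206.9]
top blue [223 203   5   6  20] [225.  205.2]
top blue [230 202   4   8  24] [232.  205.2]
top blue [236 202   5  14  39] [238.7 207.7]
top blue [198 205  10 126 317] [202.1 268.2]
top blue [204 204  18 127 555] [211.4 279. ]
top 
[... 982 characters left out ...]
e [380 183  16  13  33] [387.1 188.5]
scene blue [376 184  17  17  40] [383.4 191.7]
scene blue [371 186  27  26  61] [383.3 198.4]
scene blue [365 189  32  29  77] [380.7 203. ]
scene blue [360 191  34  31  88] [376.1 205.8]
scene blue [355 193  61  57 166] [385.8 222. ]
scene blue [ 271  195  123   66 1025] [334.9 235.7]
scene blue [419 209  10   9  17] [423.9 213.1]
scene blue [415 212   9   7  18] [418.7 215.3]
scene blue [412 216   7   7  18] [415.1 219.2]
scene blue [410 229  12  11  26] [416.2 234.3]
scene blue [404 231  15  14  40] [411.2 237.6]
scene blue [398 233  76  46 687] [437.2 257.2]
scene blue [252 258  13   8  62] [258.  261.1]
scene blue [267 261  12  15  99] [272.3 268.3]
```

```bash
cat > plan.py <<'E'
import sys,numpy as np
from scipy.spatial.transform import Rotation as R
from cell import bot
# plan.py x y z yaw tilt : target TCP (m); tool y at angle yaw from world +y; tilt about world y: grip to -x
def tgt(yaw,tilt):
    base=R.from_matrix(np.array([[-1,0,0],[0,1,0],[0,0,-1.]]))   # tool x=-X, y=+Y, z down
    return R.from_euler('y',-tilt)*R.from_euler('z',yaw)*base
def main(p,yaw,tilt):
    o=bot.observe(); C=R.from_quat(o['eef_rot']); 
    d=C.inv().apply(np.array(p)-o['tcp_pos'])*1000; w=(C.inv()*tgt(yaw,tilt)).as_rotvec()
    print('now',o['tcp_pos'].round(4),'t',round(o['time_s'],2),'q',o['joints'].round(2),'w',round(o['width']*1000,1),'F',o['ft_force'].round(1))
    print('shift mm',d.round(1),'turn',w.round(3))
if __name__=='__main__':
    a=[float(v) for v in sys.argv[1:]]; main(a[:3],a[3] if len(a)>3 else 0,a[4] if len(a)>4 else 0)
E
python3 - <<'E'
from geo import *
np.set_printoptions(precision=4,suppress=True)
r=cam('top');s=cam('scene')
# plunger grips
for a,b in(((224.9,218.9),(435.9,213.9)),((223.4,259.6),(409.4,188.3))):
    print('tri',tri([r,s],[a,b]),'z.11',onz(r,*a,.115)[:2],onz(s,*b,.110)[:2])
# flange centres
for c in((192,130),(188,288)):
    print('flange',onz(r,c[0]/4+180-.4,c[1]/4+190-.4,.075))
print('key',tri([r,s],[(478.7,244.5),(137.6,315.2)]))
m=cv2.inRange(cv2.cvtColor(r['img'],cv2.COLOR_BGR2HSV),(0,170,100),(4,255,255));m[:,:400]=0
print('key rect',cv2.minAreaRect(cv2.findNonZero(m)))
for x,y in((483,292),): print('combgrip top',onz(r,x/4+259.6,y/4+159.6,.15))
print('cg scene', onz(s,238/3.4+194.7,95/3.4+214.7,.15), tri([r,s],[(483/4+259.6,292/4+159.6),(238/3.4+194.7,98/3.4+214.7)]))
for i,c in (('key',(455,220,500,275)),):
    cv2.imwrite('pics/a_key.png',cv2.resize(r['img'][c[1]:c[3],c[0]:c[2]],None,fx=8,fy=8,interpolation=cv2.INTER_CUBIC))
E
python3 plan.py .5645 -.125 .26 0 0
```

```text
tri [0.6091 0.2833 0.1129] z.11 [0.608 0.282] [0.6071 0.2869]
tri [0.5064 0.2845 0.1131] z.11 [0.5054 0.283 ] [0.5037 0.2886]
flange [0.6075 0.2817 0.075 ]
flange [0.5052 0.2817 0.075 ]
key [ 0.5494 -0.3651  0.0661]
key rect ((478.550048828125, 244.3500213623047), (4.427187919616699, 18.657434463500977), 18.43494987487793)
combgrip top [ 0.5665 -0.1029  0.15  ]
cg scene [ 0.5581 -0.1021  0.15  ] [ 0.5653 -0.1034  0.1547]
now [0.1915 0.5155 0.2185] t 0.35 q [ 1.13  0.35  1.65 -0.    1.14 -0.08] w 92.8 F [ 0.5 -0.3  0.2]
shift mm [-572.7 -470.5  -41.4] turn [-0.    -0.    -0.356]
```

View pics/a_key.png

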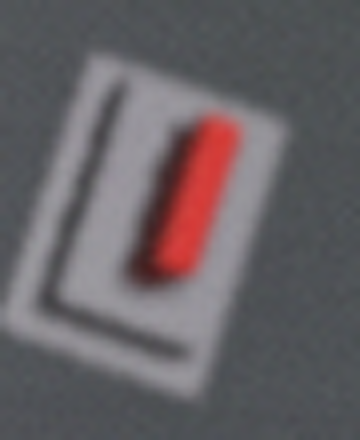

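```bash
python3 -m handwheel '[[100,-30,-20,-60,0,0,0],[100,-250,-190,-65,0,0,-0.15],[100,-250,-190,-65,0,0,-0.15],[100,-250,-190,-65,0,0,-0.15],[100,-250,-190,-65,0,0,-0.15]]' 
python3 plan.py .563 -.103 .28 0 0
```

```text
time_s: 0.77
tcp_pos: [0.2915, 0.3581, 0.271]
eef_rot: [0.102, 0.995, 0.0, 0.0]
ft_force: [0.5, -0.0, 0.0]
width: 0.0932
now [0.2915 0.3581 0.271 ] t 0.77 q [ 0.79  0.13  1.8  -0.    1.21 -0.58] w 93.2 F [ 0.5 -0.   0. ]
shift mm [-359.5 -396.3   -9. ] turn [ 0.     0.    -0.205]
```

```bash
python3 -m handwheel '[[100,-360,-396,-9,0,0,-0.205],[100,-360,-396,-9,0,0,-0.205],[100,-360,-396,-9,0,0,-0.205],[100,-360,-396,-9,0,0,-0.205],[100,-360,-396,-9,0,0,-0.205]]' 
python3 plan.py .563 -.103 .28 0 0
```

```text
time_s: 1.18
tcp_pos: [0.3936, 0.1851, 0.2744]
eef_rot: [0.0, 1.0, 0.0, 0.0]
ft_force: [-0.1, 0.6, -0.6]
width: 0.093
now [0.3936 0.1851 0.2744] t 1.18 q [ 0.33  0.08  1.86  0.    1.21 -1.24] w 93.0 F [-0.1  0.6 -0.6]
shift mm [-169.5 -288.    -5.5] turn [ 0.     0.001 -0.   ]
```

```bash
python3 -m handwheel '[[40,-170,-288,-5,0,0,0],[40,-170,-288,-5,0,0,0],[40,-170,-288,-5,0,0,0],[40,-170,-288,-5,0,0,0],[40,-170,-288,-5,0,0,0]]' ; python3 -m handwheel '[[40,-60,-130,-3,0,0,0],[40,-60,-130,-3,0,0,0],[40,-60,-130,-3,0,0,0],[40,-60,-130,-3,0,0,0]]'
python3 plan.py .563 -.103 .28 0 0; python3 look.py b wrist
```

```text
time_s: 1.6
tcp_pos: [0.4994, 0.0054, 0.2774]
eef_rot: [0.001, 1.0, 0.0, 0.0]
ft_force: [0.8, -0.1, -0.0]
width: 0.0645
time_s: 1.93
tcp_pos: [0.5598, -0.1267, 0.2799]
eef_rot: [0.002, 1.0, -0.0, 0.0]
ft_force: [0.8, -0.1, 0.3]
width: 0.0389
now [ 0.5598 -0.1267  0.2799] t 1.93 q [-0.3   0.34  1.51 -0.    1.29 -1.87] w 38.9 F [ 0.8 -0.1  0.3]
shift mm [-3.1 23.7 -0.1] turn [-0.001  0.    -0.003]
wrist 64.52148791128748 317.3945676431918 238.90342077010433 ['img', 'fov_y', 'cx', 'cy', 'cam_to_world']
[[0.0028, -0.9689, -0.2475, 0.4917], [1.0, 0.0028, 0.0001, -0.1269], [0.0006, -0.2475, 0.9689, 0.4467], [0.0, 0.0, 0.0, 1.0]]
```

View pics/b_wrist.png

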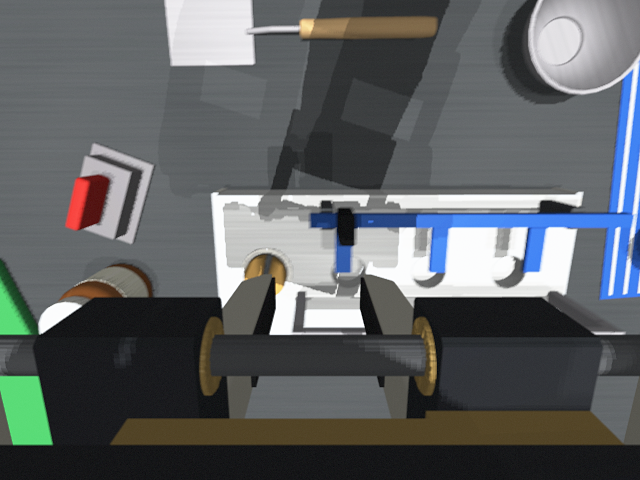

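```bash
python3 - <<'E'
from geo import *
np.set_printoptions(precision=4,suppress=True)
r=cam('wrist')
im=r['img']; cv2.imwrite('pics/b_w1.png',cv2.resize(im[140:340,200:400],None,fx=3,fy=3,interpolation=cv2.INTER_CUBIC))
for u,v in((338,207),(354,207),(338,241),(354,241)): print(u,v,onz(r,u,v,.15))
for u,v in((214,194),(582,193)): print('edge',onz(r,u,v,.05))
print('bore2',proj(r,(.632,-.0055,.05)),'bore1',proj(r,(.632,-.0935,.05)))
E
```

```text
338 207 [ 0.5419 -0.1115  0.15  ]
354 207 [ 0.542  -0.0989  0.15  ]
338 241 [ 0.5696 -0.1113  0.15  ]
354 241 [ 0.5697 -0.0984  0.15  ]
edge [ 0.5445 -0.2358  0.05  ]
edge [0.5449 0.1486 0.05  ]
bore2 (np.float64(428.69809904912444), np.float64(272.48052534850837)) bore1 (np.float64(348.78945855950445), np.float64(272.7724039656139))
```

View pics/b_w1.png

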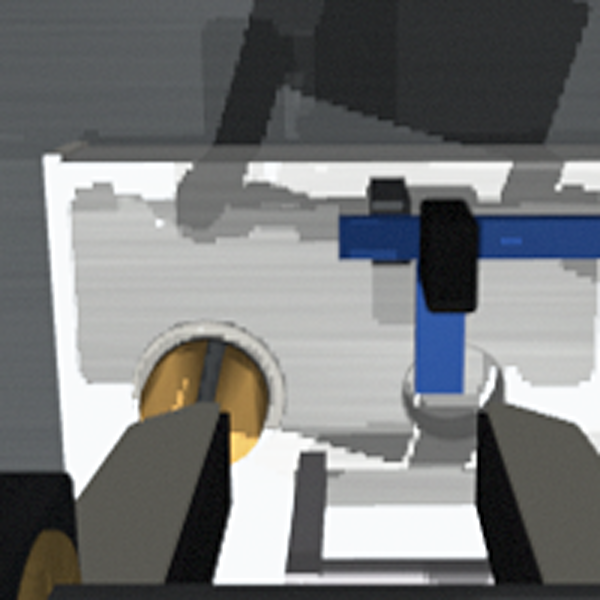

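```bash
python3 plan.py .561 -.104 .121 0 0; python3 -m handwheel '[[45,-1,22,80,0,0,0],[45,-1,22,80,0,0,0],[45,-1,22,80,0,0,0],[45,-1,22,80,0,0,0]]'; python3 plan.py .561 -.104 .121 0 0;python3 look.py c wrist scene
```

```text
now [ 0.5593 -0.1251  0.2796] t 2.03 q [-0.3   0.34  1.51 -0.    1.29 -1.87] w 37.4 F [-0.1  0.   0.3]
shift mm [ -1.7  21.2 158.6] turn [-0.    -0.    -0.004]
time_s: 2.37
tcp_pos: [0.5588, -0.0994, 0.1999]
eef_rot: [-0.0, 1.0, 0.0, -0.002]
ft_force: [-0.7, -0.2, 0.4]
width: 0.042
now [ 0.5588 -0.0994  0.1999] t 2.37 q [-0.26  0.4   1.62  0.    1.12 -1.83] w 42.0 F [-0.7 -0.2  0.4]
shift mm [-2.4 -4.7 78.9] turn [ 0.001 -0.003  0.001]
wrist 64.52148791128748 317.3945676431918 238.90342077010433 ['img', 'fov_y', 'cx', 'cy', 'cam_to_world']
[[-0.0012, -0.9697, -0.2443, 0.4913], [1.0, -0.0006, -0.0025, -0.1002], [0.0023, -0.2443, 0.9697, 0.3669], [0.0, 0.0, 0.0, 1.0]]
scene 57.68186924786648 320.78693132626364 241.99536487297746 ['img', 'fov_y', 'cx', 'cy', 'cam_to_world']
[[0.4604, -0.6279, 0.6275, 1.1409], [0.8876, 0.3172, -0.3339, -0.2883], [0.0106, 0.7107, 0.7034, 0.7498], [0.0, 0.0, 0.0, 1.0]]
```

View pics/c_wrist.png

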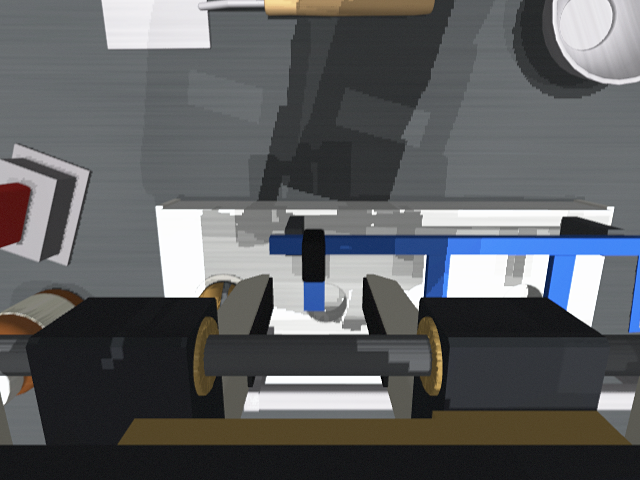

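View pics/c_scene.png

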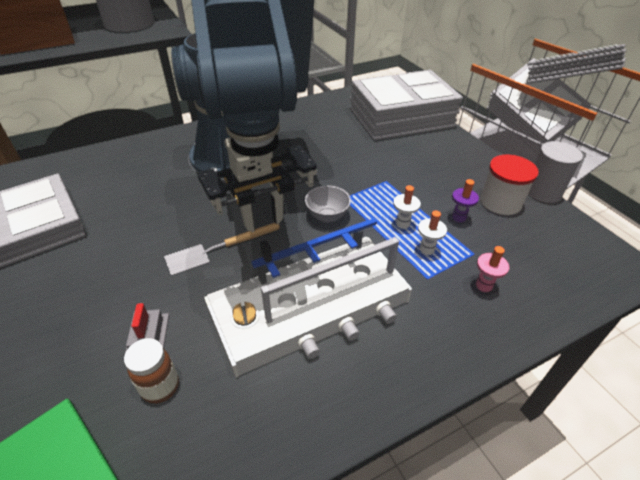

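```bash
python3 -m handwheel '[[45,-2,-3,40,0,0,0],[45,-2,-3,78,0,0,0],[45,-2,-3,78,0,0,0],[45,-2,-3,78,0,0,0]]'; python3 plan.py .561 -.104 .121 0 0;python3 look.py d wrist scene; python3 - <<'E'
import cv2
s=cv2.imread('pics/d_scene.png');cv2.imwrite('pics/d_s1.png',cv2.resize(s[200:340,200:400],None,fx=4,fy=4))
E
```

```text
time_s: 2.8
tcp_pos: [0.562, -0.1038, 0.1235]
eef_rot: [0.001, 1.0, 0.0, -0.0]
ft_force: [0.3, -0.7, 1.0]
width: 0.0417
now [ 0.562  -0.1038  0.1235] t 2.8 q [-0.26  0.5   1.68 -0.    0.96 -1.83] w 41.7 F [ 0.3 -0.7  1. ]
shift mm [ 1.  -0.2  2.5] turn [ 0.    -0.    -0.001]
wrist 64.52148791128748 317.3945676431918 238.90342077010433 ['img', 'fov_y', 'cx', 'cy', 'cam_to_world']
[[0.0006, -0.969, -0.247, 0.494], [1.0, 0.0009, -0.0013, -0.1043], [0.0015, -0.247, 0.969, 0.2904], [0.0, 0.0, 0.0, 1.0]]
scene 57.68186924786648 320.78693132626364 241.99536487297746 ['img', 'fov_y', 'cx', 'cy', 'cam_to_world']
[[0.4604, -0.6279, 0.6275, 1.1409], [0.8876, 0.3172, -0.3339, -0.2883], [0.0106, 0.7107, 0.7034, 0.7498], [0.0, 0.0, 0.0, 1.0]]
```

View pics/d_wrist.png

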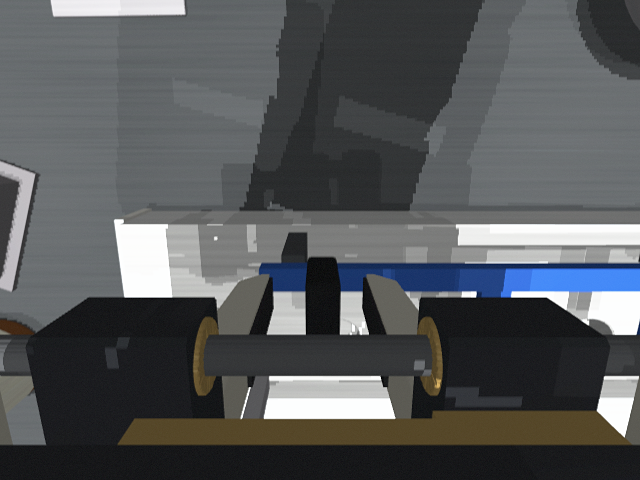

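View pics/d_s1.png

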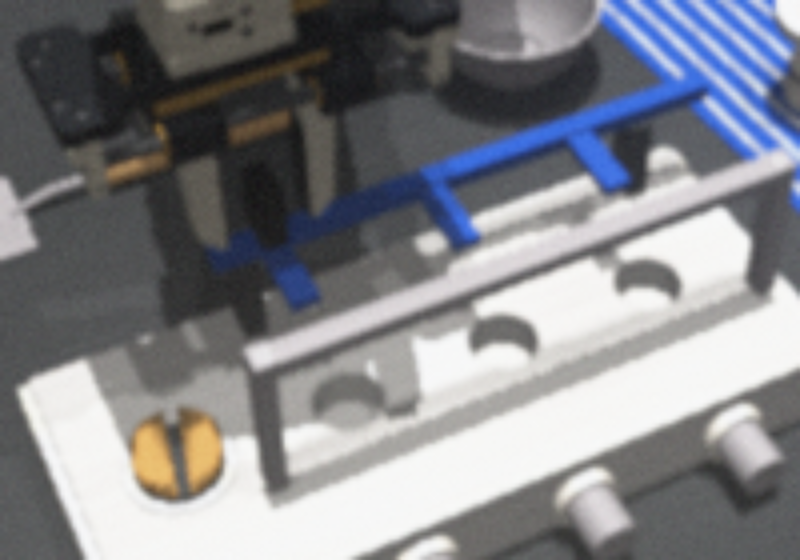

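```bash
python3 -m handwheel '[[0,0,0,1,0,0,0],[0,0,0,1,0,0,0],[0,0,0,1,0,0,0],[0,0,0,1,0,0,0],[0,0,0,1,0,0,0]]' 30;python3 -m handwheel '[[0,0,-5,0,0,0,0],[0,0,-12,0,0,0,0],[0,0,-20,0,0,0,0],[0,0,-25,0,0,0,0],[0,0,-25,0,0,0,0]]'
```

```text
time_s: 3.32
tcp_pos: [0.5619, -0.1035, 0.1217]
eef_rot: [0.0, 1.0, 0.0, 0.0]
ft_force: [0.3, 1.1, 5.0]
width: 0.014
time_s: 3.73
tcp_pos: [0.5619, -0.1301, 0.1217]
eef_rot: [0.001, 1.0, -0.0, 0.0]
ft_force: [-1.0, -1.4, 6.1]
width: 0.0139
```

```bash
python3 -m handwheel '[[0,0,-4,0,0,0,0],[0,0,-6,0,0,0,0],[0,0,-6,0,0,0,0]]';python3 -m handwheel '[[0,0,-3,0,0,0,0],[0,0,-4,0,0,0,0],[0,0,-4,0,0,0,0]]';python3 -m handwheel '[[0,0,-2,0,0,0,0],[0,0,-4,0,0,0,0],[0,0,-4,0,0,0,0]]'
```

```text
time_s: 3.98
tcp_pos: [0.5619, -0.1356, 0.1217]
eef_rot: [0.001, 1.0, -0.0, 0.0]
ft_force: [-1.7, -0.6, 6.1]
width: 0.0138
time_s: 4.23
tcp_pos: [0.5618, -0.1357, 0.1216]
eef_rot: [0.001, 1.0, 0.003, -0.0]
ft_force: [0.4, 24.3, 9.4]
width: 0.0136
time_s: 4.48
tcp_pos: [0.5617, -0.1359, 0.1215]
eef_rot: [0.001, 1.0, 0.006, -0.001]
ft_force: [2.2, 48.3, 13.3]
width: 0.0139
```

Open stop reached (force 48 N at y=-0.136). Relieve, release, rise.

```bash
python3 -m handwheel '[[0,0,8,0,0,0,0],[0,0,8,0,0,0,0]]';python3 -m handwheel '[[40,0,0,0,0,0,0],[40,0,0,0,0,0,0],[40,0,0,0,0,0,0],[40,0,0,-40,0,0,0],[40,0,0,-120,0,0,0]]'; python3 plan.py .607 .2825 .25;python3 look.py e wrist scene
```

```text
time_s: 4.65
tcp_pos: [0.5618, -0.1334, 0.1216]
eef_rot: [-0.0, 1.0, 0.0, 0.0]
ft_force: [-0.9, 1.2, 3.3]
width: 0.0135
time_s: 5.07
tcp_pos: [0.5602, -0.1347, 0.2017]
eef_rot: [0.001, 1.0, 0.001, -0.003]
ft_force: [0.1, 0.1, -0.0]
width: 0.0365
now [ 0.5602 -0.1347  0.2017] t 5.07 q [-0.32  0.42  1.6  -0.    1.13 -1.89] w 36.5 F [ 0.1  0.1 -0. ]
shift mm [-45.9 417.4 -47.9] turn [ 0.002 -0.005 -0.002]
wrist 64.52148791128748 317.3945676431918 238.90342077010433 ['img', 'fov_y', 'cx', 'cy', 'cam_to_world']
[[0.0011, -0.9702, -0.2422, 0.4931], [1.0, 0.0018, -0.0026, -0.1355], [0.0029, -0.2422, 0.9702, 0.3689], [0.0, 0.0, 0.0, 1.0]]
scene 57.68186924786648 320.78693132626364 241.99536487297746 ['img', 'fov_y', 'cx', 'cy', 'cam_to_world']
[[0.4604, -0.6279, 0.6275, 1.1409], [0.8876, 0.3172, -0.3339, -0.2883], [0.0106, 0.7107, 0.7034, 0.7498], [0.0, 0.0, 0.0, 1.0]]
```

View pics/e_scene.png

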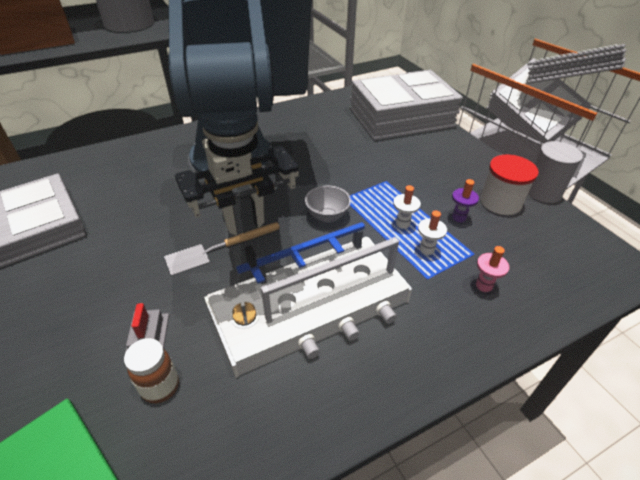

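View pics/e_wrist.png

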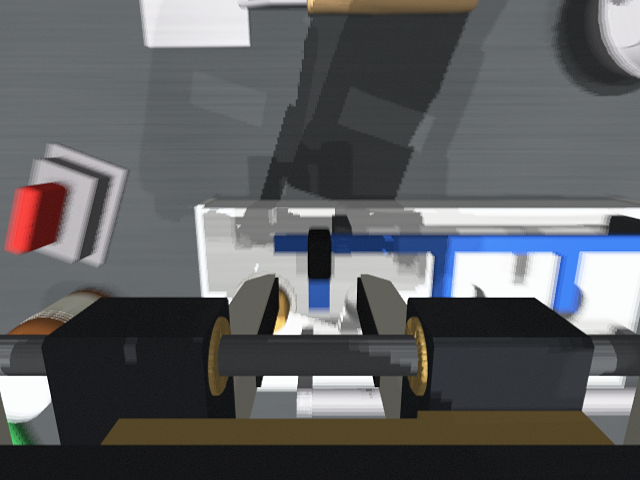

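```bash
python3 -m handwheel '[[40,-60,174,-80,0,0,0],[40,-60,174,-80,0,0,0],[40,-60,174,-80,0,0,0],[40,-60,174,-80,0,0,0],[40,-60,174,-80,0,0,0]]';python3 -m handwheel '[[40,0,0,0,0,0,0],[40,0,0,0,0,0,0]]'; python3 plan.py .607 .2825 .25;python3 look.py f wrist
```

```text
time_s: 5.58
tcp_pos: [0.6225, 0.0413, 0.2838]
eef_rot: [0.0, 1.0, 0.0, 0.0]
ft_force: [-0.3, -0.9, -0.3]
width: 0.0374
time_s: 5.75
tcp_pos: [0.6222, 0.0402, 0.2827]
eef_rot: [-0.001, 1.0, -0.0, 0.0]
ft_force: [0.2, -1.0, -0.5]
width: 0.0369
now [0.6222 0.0402 0.2827] t 5.75 q [-0.01  0.43  1.37 -0.    1.34 -1.58] w 36.9 F [ 0.2 -1.  -0.5]
shift mm [ 15.  242.3  32.6] turn [-0.     0.001  0.001]
wrist 64.52148791128748 317.3945676431918 238.90342077010433 ['img', 'fov_y', 'cx', 'cy', 'cam_to_world']
[[-0.0015, -0.9688, -0.2479, 0.5541], [1.0, -0.0012, -0.0015, 0.0396], [0.0011, -0.2479, 0.9688, 0.4495], [0.0, 0.0, 0.0, 1.0]]
```

View pics/f_wrist.png

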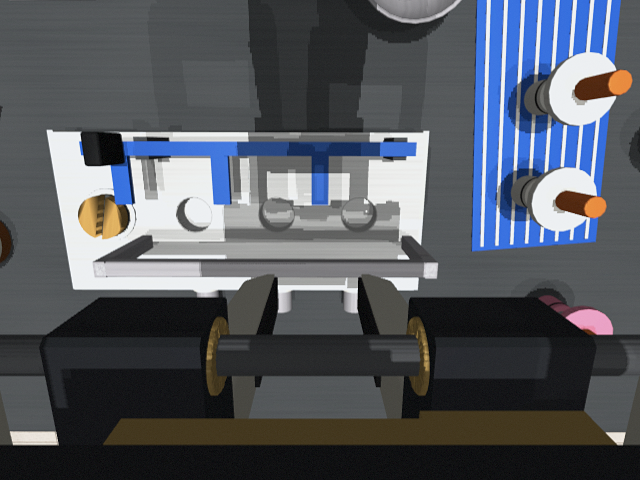

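```bash
python3 - <<'E'
from geo import *
np.set_printoptions(precision=4,suppress=True)
r=cam('wrist'); im=r['img']; hsv=cv2.cvtColor(im,cv2.COLOR_BGR2HSV)
cv2.imwrite('pics/g_b.png',cv2.resize(im[120:290,40:440],None,fx=2,fy=2,interpolation=cv2.INTER_CUBIC))
cv2.imwrite('pics/g_p.png',cv2.resize(im[40:250,480:640],None,fx=3.8,fy=2.8 and 3.8 if False else 2.8,interpolation=cv2.INTER_CUBIC))
m=cv2.inRange(hsv,(3,120,80),(16,255,255)); m[:, :480]=0
k,l,st,c=cv2.connectedComponentsWithStats(m)
for i in range(1,k):
    if st[i,4]>60: print('orange',st[i],c[i])
for n,(u,v) in dict(b1=(195,213),b2=(277,212),b3=(359,212)).items(): print(n,onz(r,u,v,.05))
for u,v in((582,88),(564,198)): print('fl',onz(r,u,v,.075))
for u,v in((620,82),(595,207)): print('tip',onz(r,u,v,.119))
for p in ((48,130),(429,130),(74,289),(418,289)): print('mc',onz(r,*p,.05))
print('cam',onz(r,104,216,.068))
E
```

```text
orange [ 577   70   57   31 1086] [606.8904  84.9494]
orange [557 192  52  27 881] [584.0261 204.227 ]
b1 [ 0.6268 -0.0912  0.05  ]
b2 [ 0.6257 -0.004   0.05  ]
b3 [0.6257 0.0832 0.05  ]
fl [0.5053 0.283  0.075 ]
fl [0.6072 0.2827 0.075 ]
tip [0.5064 0.2843 0.119 ]
tip [0.6089 0.2825 0.119 ]
mc [ 0.5419 -0.2327  0.05  ]
mc [0.5418 0.1516 0.05  ]
mc [ 0.7131 -0.2335  0.05  ]
mc [0.7132 0.1517 0.05  ]
cam [ 0.6266 -0.1782  0.068 ]
```

View pics/g_b.png

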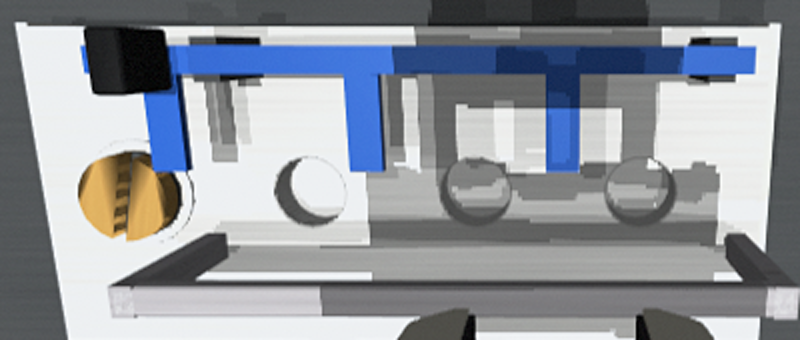

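View pics/g_p.png

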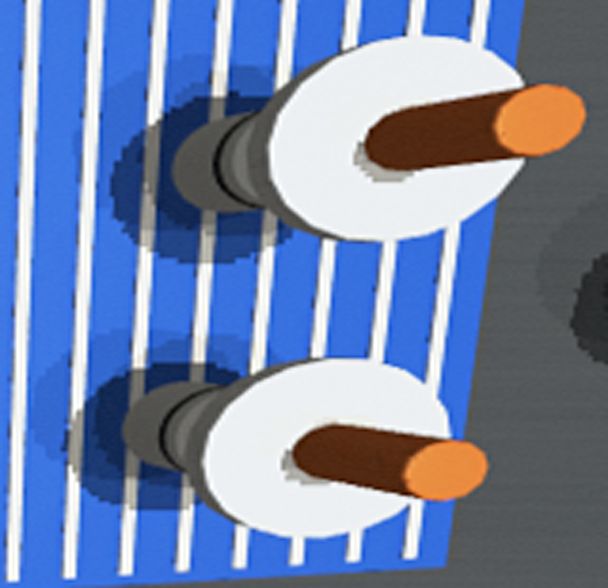

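```bash
python3 plan.py .608 .2825 .15;python3 -m handwheel '[[55,15,242,10,0,0,0],[55,15,242,10,0,0,0],[55,15,242,10,0,0,0],[55,15,242,10,0,0,0],[55,15,242,10,0,0,0]]';python3 -m handwheel '[[55,0,40,0,0,0,0],[55,0,42,40,0,0,0],[55,0,42,80,0,0,0],[55,0,42,100,0,0,0],[55,0,42,100,0,0,0]]'; python3 plan.py .608 .2825 .085;python3 look.py h wrist scene
```

```text
now [0.6214 0.0385 0.2819] t 5.85 q [-0.01  0.43  1.37 -0.    1.34 -1.58] w 37.3 F [ 1.1 -0.1 -0.3]
shift mm [ 13.6 244.1 131.8] turn [-0.    -0.001 -0.001]
time_s: 6.27
tcp_pos: [0.6089, 0.2472, 0.2735]
eef_rot: [0.002, 1.0, -0.0, -0.001]
ft_force: [0.9, -0.4, -0.2]
width: 0.051
time_s: 6.68
tcp_pos: [0.6069, 0.2868, 0.1682]
eef_rot: [0.001, 1.0, -0.002, -0.004]
ft_force: [-0.0, -0.4, 0.1]
width: 0.0511
now [0.6069 0.2868 0.1682] t 6.68 q [ 0.37  0.62  1.35 -0.    1.18 -1.2 ] w 51.1 F [-0.  -0.4  0.1]
shift mm [-1.8 -4.  83.2] turn [-0.004 -0.009 -0.002]
wrist 64.52148791128748 317.3945676431918 238.90342077010433 ['img', 'fov_y', 'cx', 'cy', 'cam_to_world']
[[0.0018, -0.9711, -0.2387, 0.5404], [1.0, 0.0012, 0.0027, 0.2869], [-0.0023, -0.2387, 0.9711, 0.3356], [0.0, 0.0, 0.0, 1.0]]
scene 57.68186924786648 320.78693132626364 241.99536487297746 ['img', 'fov_y', 'cx', 'cy', 'cam_to_world']
[[0.4604, -0.6279, 0.6275, 1.1409], [0.8876, 0.3172, -0.3339, -0.2883], [0.0106, 0.7107, 0.7034, 0.7498], [0.0, 0.0, 0.0, 1.0]]
```

View pics/h_wrist.png

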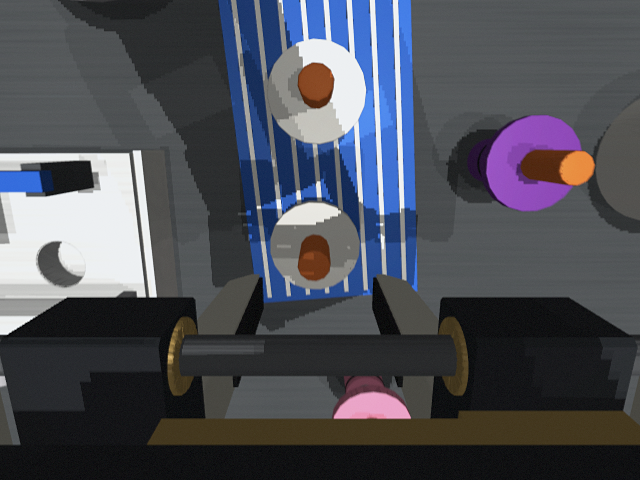

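```bash
python3 -m handwheel '[[55,0,0,0,0,0,0]]'; python3 - <<'E'
from geo import *
r=cam('wrist');im=r['img']
o=bot.observe();print(o['tcp_pos'])
cv2.imwrite('pics/i.png',cv2.resize(im[180:300,240:400],None,fx=4,fy=4))
hsv=cv2.cvtColor(im,cv2.COLOR_BGR2HSV)
white=((hsv[:,:,1]<60)&(hsv[:,:,2]>110)).astype(np.uint8);white[:190]=0;white[296:]=0;white[:,:262]=0;white[:,368:]=0
k,l,st,c=cv2.connectedComponentsWithStats(white);print(st[1:][st[1:,4]>200])
print('tip',onz(r,314,268,.121),'fl',onz(r,315,245,.077))
E
```

```text
time_s: 6.87
tcp_pos: [0.6103, 0.2886, 0.1763]
eef_rot: [0.001, 1.0, 0.0, 0.001]
ft_force: [0.1, 0.0, 0.4]
width: 0.0509
[0.61030679 0.28879934 0.17656016]
[[ 269  190   86   97 3599]
 [ 354  190   10   91  373]
 [ 262  226    8   63  207]]
tip [0.61754021 0.28626948 0.121     ] fl [0.61497644 0.28672659 0.077     ]
```

View pics/i.png

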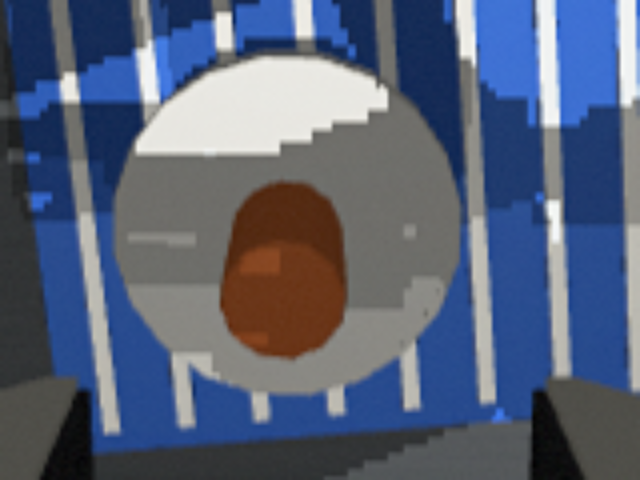

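```bash
python3 - <<'E'
from geo import *
r=cam('wrist')
print('tip',onz(r,310.9,254.6,.120),'fl',onz(r,311.9,235.9,.076))
E
python3 plan.py .608 .2845 .085
```

```text
tip [0.60935762 0.28463525 0.12      ] fl [0.60854971 0.28474909 0.076     ]
now [0.6102 0.2889 0.1765] t 6.97 q [ 0.37  0.62  1.34 -0.    1.18 -1.2 ] w 51.2 F [ 0.3 -0.2 -1. ]
shift mm [ 2.4 -4.5 91.4] turn [ 0.001  0.003 -0.002]
```

Wrist says (0.609, 0.2845). Descend and grip.

```bash
python3 -m handwheel '[[55,1.5,-4.5,40,0,0,0],[55,1.5,-4.5,70,0,0,0],[55,1.5,-4.5,91,0,0,0],[55,1.5,-4.5,91,0,0,0],[55,1.5,-4.5,91,0,0,0]]';python3 plan.py .609 .2845 .085;  python3 -m handwheel '[[0,0,0,0,0,0,0],[0,0,0,0,0,0,0],[0,0,0,0,0,0,0],[0,0,0,0,0,0,0],[0,0,0,0,0,0,0]]' 55; python3 plan.py .609 .2845 .085; python3 look.py j wrist scene
```

```text
time_s: 7.38
tcp_pos: [0.608, 0.2847, 0.0841]
eef_rot: [0.0, 1.0, 0.0, 0.0]
ft_force: [-0.0, 0.2, 1.0]
width: 0.051
now [0.608  0.2847 0.0841] t 7.38 q [ 0.37  0.71  1.41 -0.    1.02 -1.2 ] w 51.0 F [-0.   0.2  1. ]
shift mm [-1.  -0.2 -0.9] turn [ 0.     0.    -0.001]
time_s: 7.8
tcp_pos: [0.6079, 0.2848, 0.0841]
eef_rot: [0.0, 1.0, 0.0, 0.001]
ft_force: [-0.2, -0.5, -0.0]
width: 0.0223
now [0.6079 0.2848 0.0841] t 7.8 q [ 0.37  0.71  1.41 -0.    1.01 -1.2 ] w 22.3 F [-0.2 -0.5 -0. ]
shift mm [-1.1 -0.3 -0.9] turn [ 0.     0.001 -0.001]
wrist 64.52148791128748 317.3945676431918 238.90342077010433 ['img', 'fov_y', 'cx', 'cy', 'cam_to_world']
[[0.0004, -0.9687, -0.2482, 0.5397], [1.0, 0.0008, -0.0016, 0.2842], [0.0018, -0.2482, 0.9687, 0.2508], [0.0, 0.0, 0.0, 1.0]]
scene 57.68186924786648 320.78693132626364 241.99536487297746 ['img', 'fov_y', 'cx', 'cy', 'cam_to_world']
[[0.4604, -0.6279, 0.6275, 1.1409], [0.8876, 0.3172, -0.3339, -0.2883], [0.0106, 0.7107, 0.7034, 0.7498], [0.0, 0.0, 0.0, 1.0]]
```

View pics/j_scene.png

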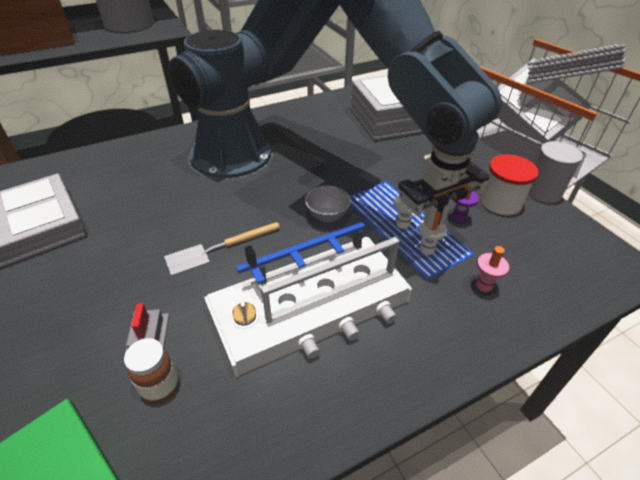

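View pics/j_wrist.png

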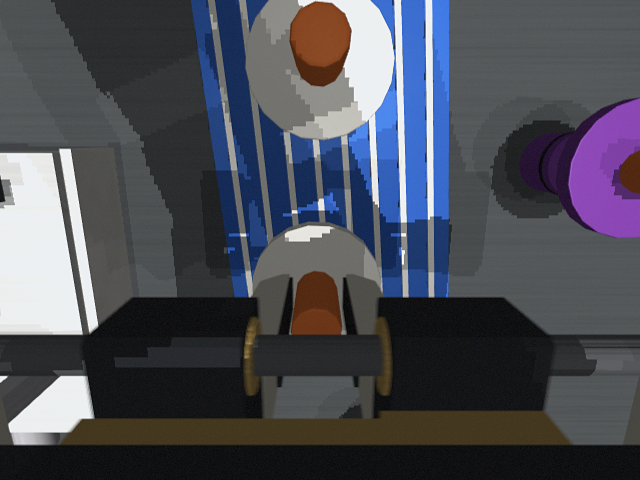

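```bash
python3 -m handwheel '[[0,0,0,0,0,0,0],[0,0,0,0,0,0,0],[0,0,0,-5,0,0,0],[0,0,0,-40,0,0,0],[0,0,0,-80,0,0,0]]' 60; python3 -m handwheel '[[0,0,-30,-40,0,0,0],[0,0,-60,-80,0,0,0],[0,0,-100,-95,0,0,0],[0,0,-140,-95,0,0,0],[0,0,-180,-95,0,0,0]]'; python3 plan.py .63 .083 .26; python3 look.py k wrist scene top
```

```text
time_s: 8.32
tcp_pos: [0.6058, 0.2841, 0.1612]
eef_rot: [0.0, 1.0, -0.001, -0.003]
ft_force: [0.5, -0.4, -1.5]
width: 0.0191
time_s: 8.73
tcp_pos: [0.6076, 0.1145, 0.2599]
eef_rot: [-0.0, 1.0, 0.0, 0.001]
ft_force: [0.5, -0.6, -2.1]
width: 0.0191
now [0.6076 0.1145 0.2599] t 8.73 q [ 0.11  0.44  1.42  0.    1.28 -1.46] w 19.1 F [ 0.5 -0.6 -2.1]
shift mm [-22.4 -31.5  -0. ] turn [0.001 0.003 0.   ]
wrist 64.52148791128748 317.3945676431918 238.90342077010433 ['img', 'fov_y', 'cx', 'cy', 'cam_to_world']
[[-0.0007, -0.9683, -0.2499, 0.5391], [1.0, -0.0002, -0.0021, 0.1138], [0.002, -0.2499, 0.9683, 0.4266], [0.0, 0.0, 0.0, 1.0]]
scene 57.68186924786648 320.78693132626364 241.99536487297746 ['img', 'fov_y', 'cx', 'cy', 'cam_to_world']
[[0.4604, -0.6279, 0.6275, 1.1409], [0.8876, 0.3172, -0.3339, -0.2883], [0.0106, 0.7107, 0.7034, 0.7498], [0.0, 0.0, 0.0, 1.0]]
top 46.61888744967487 321.572635226136 235.7767211826694 ['img', 'fov_y', 'cx', 'cy', 'cam_to_world']
[[-0.0023, 0.9865, -0.1638, 0.3372], [-1.0, -0.0017, 0.0041, 0.0457], [0.0038, 0.1639, 0.9865, 1.4851], [0.0, 0.0, 0.0, 1.0]]
```

View pics/k_scene.png

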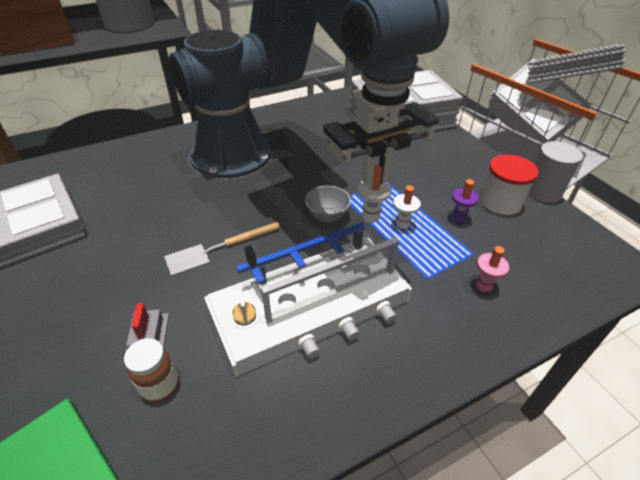

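View pics/k_wrist.png

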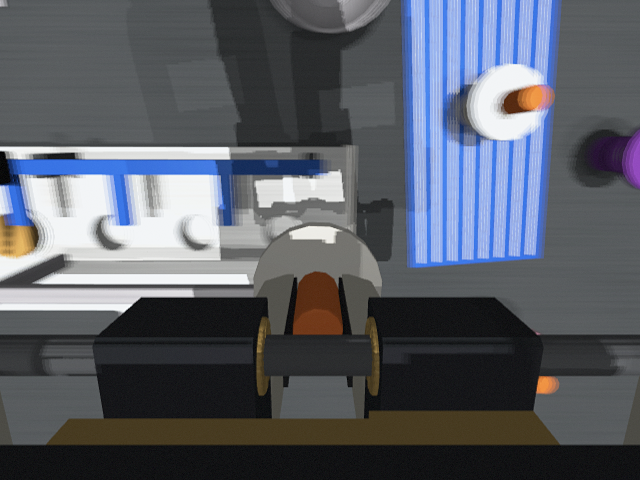

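```bash
cat > fp.py <<'E'
# fp.py Fx Fy Fz tilt : foot-centre target -> tool shift
import sys; from plan import *
a=[float(v) for v in sys.argv[1:]]; L=.083; th=a[3]
p=[a[0]-L*np.sin(th),a[1],a[2]+L*np.cos(th)]; print('tcp',np.round(p,4)); main(p,0,th)
E
python3 fp.py .6295 .0845 .140 .3
```

```text
tcp [0.605  0.0845 0.2193]
now [0.6074 0.1131 0.2581] t 8.88 q [ 0.11  0.44  1.42  0.    1.28 -1.46] w 19.3 F [-0.2  0.4 -3.1]
shift mm [  2.3 -28.6  38.8] turn [-0.001 -0.3   -0.004]
```

```bash
python3 -m handwheel '[[0,1,-15,0,0,-0.1,0],[0,2,-28.6,10,0,-0.2,-0.004],[0,2,-28.6,25,0,-0.3,-0.004],[0,2,-28.6,39,0,-0.3,-0.004],[0,2,-28.6,39,0,-0.3,-0.004]]'; python3 -m handwheel '[[0,0,0,0,0,0,0],[0,0,0,0,0,0,0]]'; python3 fp.py .6295 .0845 .075 .3; python3 look.py l scene top; python3 - <<'E'
import cv2
s=cv2.imread('pics/l_scene.png');cv2.imwrite('pics/l_s1.png',cv2.resize(s[150:320,240:440],None,fx=3.5,fy=3.5))
s=cv2.imread('pics/l_top.png');cv2.imwrite('pics/l_t1.png',cv2.resize(s[160:280,260:440],None,fx=4,fy=4))
E
```

```text
time_s: 9.3
tcp_pos: [0.603, 0.0878, 0.2158]
eef_rot: [-0.002, 0.989, 0.0, 0.147]
ft_force: [0.5, -0.0, -3.0]
width: 0.0193
time_s: 9.47
tcp_pos: [0.6062, 0.0877, 0.2198]
eef_rot: [-0.002, 0.989, 0.0, 0.15]
ft_force: [-0.1, 0.6, -3.2]
width: 0.0191
tcp [0.605  0.0845 0.1543]
now [0.6062 0.0877 0.2198] t 9.47 q [ 0.08  0.33  1.71 -0.03  0.8  -1.48] w 19.1 F [-0.1  0.6 -3.2]
shift mm [20.6 -3.2 62.2] turn [0.001 0.    0.004]
scene 57.68186924786648 320.78693132626364 241.99536487297746 ['img', 'fov_y', 'cx', 'cy', 'cam_to_world']
[[0.4604, -0.6279, 0.6275, 1.1409], [0.8876, 0.3172, -0.3339, -0.2883], [0.0106, 0.7107, 0.7034, 0.7498], [0.0, 0.0, 0.0, 1.0]]
top 46.61888744967487 321.572635226136 235.7767211826694 ['img', 'fov_y', 'cx', 'cy', 'cam_to_world']
[[-0.0023, 0.9865, -0.1638, 0.3372], [-1.0, -0.0017, 0.0041, 0.0457], [0.0038, 0.1639, 0.9865, 1.4851], [0.0, 0.0, 0.0, 1.0]]
```

View pics/l_s1.png

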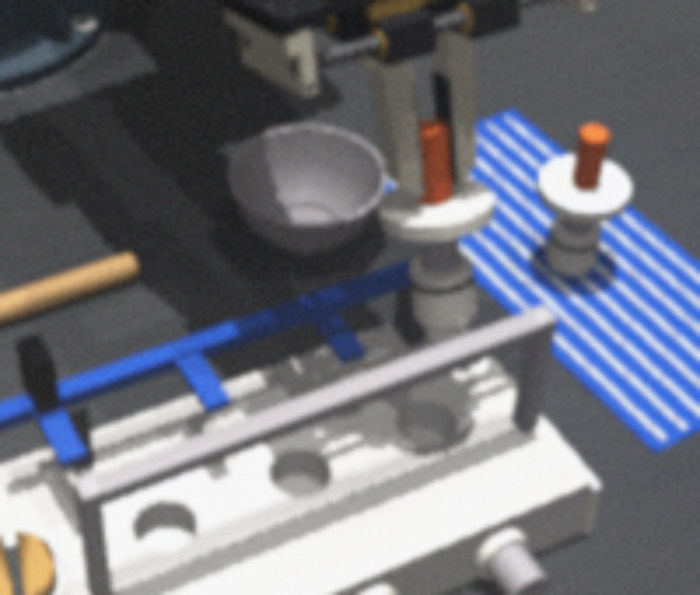

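View pics/l_t1.png

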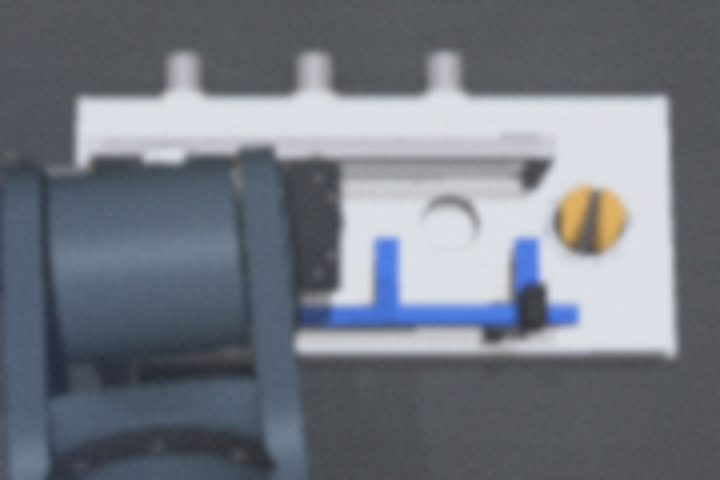

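```bash
python3 -m handwheel '[[0,10,-3.2,31,0,0,0.004],[0,20.6,-3.2,62,0,0,0.004],[0,20.6,-3.2,62,0,0,0.004],[0,20.6,-3.2,62,0,0,0.004]]'; python3 -m handwheel '[[0,0,0,0,0,0,0],[0,0,0,0,0,0,0]]'; python3 fp.py .6295 .0845 .052 .3; python3 look.py m scene wrist; python3 - <<'E'
import cv2
s=cv2.imread('pics/m_scene.png');cv2.imwrite('pics/m_s1.png',cv2.resize(s[170:320,260:440],None,fx=4,fy=4))
E
```

```text
time_s: 9.9
tcp_pos: [0.604, 0.0838, 0.1533]
eef_rot: [0.0, 0.989, 0.0, 0.148]
ft_force: [1.3, 0.4, -1.1]
width: 0.0193
time_s: 10.07
tcp_pos: [0.6055, 0.0839, 0.156]
eef_rot: [0.0, 0.989, 0.0, 0.151]
ft_force: [0.6, -0.7, -2.4]
width: 0.0194
tcp [0.605  0.0845 0.1313]
now [0.6055 0.0839 0.156 ] t 10.07 q [ 0.07  0.41  1.78 -0.03  0.65 -1.48] w 19.4 F [ 0.6 -0.7 -2.4]
shift mm [ 7.9  0.6 23.4] turn [ 0.001  0.003 -0.001]
scene 57.68186924786648 320.78693132626364 241.99536487297746 ['img', 'fov_y', 'cx', 'cy', 'cam_to_world']
[[0.4604, -0.6279, 0.6275, 1.1409], [0.8876, 0.3172, -0.3339, -0.2883], [0.0106, 0.7107, 0.7034, 0.7498], [0.0, 0.0, 0.0, 1.0]]
wrist 64.52148791128748 317.3945676431918 238.90342077010433 ['img', 'fov_y', 'cx', 'cy', 'cam_to_world']
[[0.0002, -0.8509, -0.5253, 0.4908], [1.0, 0.0013, -0.0018, 0.0832], [0.0022, -0.5253, 0.8509, 0.2946], [0.0, 0.0, 0.0, 1.0]]
```

View pics/m_s1.png

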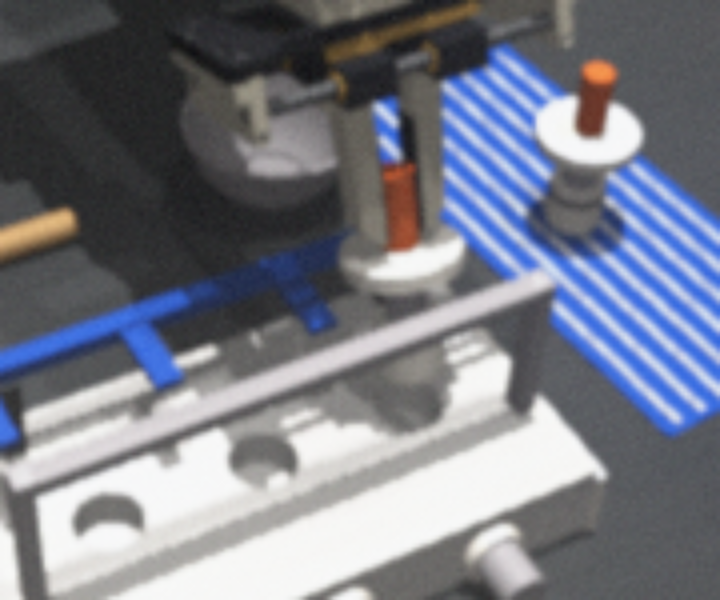

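View pics/m_wrist.png

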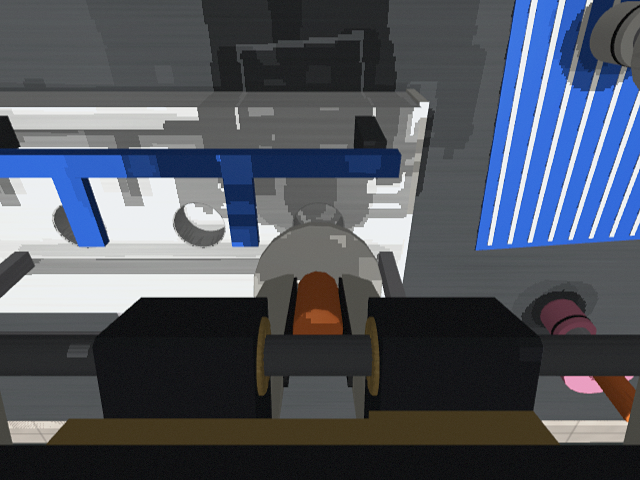

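```bash
python3 -m handwheel '[[0,4,0.6,11,0,0,0],[0,6,0.6,18,0,0,0],[0,6,0.6,18,0,0,0]]'; python3 -m handwheel '[[0,2,0,5.5,0,0,0],[0,2,0,5.5,0,0,0],[0,2,0,5.5,0,0,0]]'; python3 fp.py .6295 .0845 .052 .3; python3 look.py n scene; python3 - <<'E'
import cv2
s=cv2.imread('pics/n_scene.png');cv2.imwrite('pics/n_s1.png',cv2.resize(s[190:310,290:420],None,fx=5,fy=5,interpolation=cv2.INTER_CUBIC))
E
```

```text
time_s: 10.42
tcp_pos: [0.6031, 0.0843, 0.1337]
eef_rot: [0.0, 0.989, 0.0, 0.149]
ft_force: [-0.7, -0.8, -3.6]
width: 0.0192
time_s: 10.67
tcp_pos: [0.6037, 0.0843, 0.129]
eef_rot: [0.0, 0.989, 0.0, 0.15]
ft_force: [0.1, -0.9, -3.3]
width: 0.0192
tcp [0.605  0.0845 0.1313]
now [0.6037 0.0843 0.129 ] t 10.67 q [ 0.07  0.44  1.8  -0.04  0.6  -1.47] w 19.2 F [ 0.1 -0.9 -3.3]
shift mm [-1.8  0.2 -1.8] turn [ 0.     0.001 -0.001]
scene 57.68186924786648 320.78693132626364 241.99536487297746 ['img', 'fov_y', 'cx', 'cy', 'cam_to_world']
[[0.4604, -0.6279, 0.6275, 1.1409], [0.8876, 0.3172, -0.3339, -0.2883], [0.0106, 0.7107, 0.7034, 0.7498], [0.0, 0.0, 0.0, 1.0]]
```

View pics/n_s1.png

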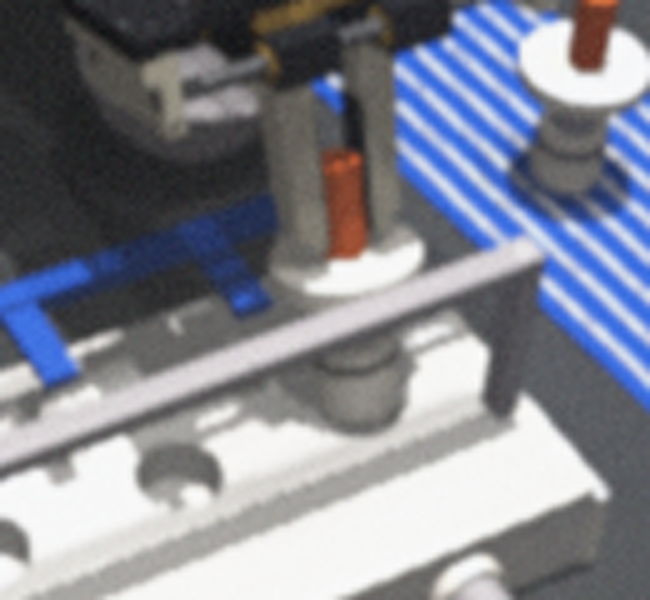

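```bash
python3 fp.py .629 .0845 .049 .2;python3 fp.py .6295 .0845 .0485 .1;python3 fp.py .6295 .0845 .0475 .0
```

```text
tcp [0.6125 0.0845 0.1303]
now [0.6037 0.0843 0.1291] t 10.72 q [ 0.07  0.44  1.8  -0.04  0.6  -1.47] w 19.2 F [ 0.5  0.6 -2.5]
shift mm [-8.8  0.2  1.4] turn [ 0.     0.101 -0.001]
tcp [0.6212 0.0845 0.1311]
now [0.6037 0.0843 0.1291] t 10.72 q [ 0.07  0.44  1.8  -0.04  0.6  -1.47] w 19.2 F [ 0.5  0.6 -2.5]
shift mm [-17.3   0.2   3.3] turn [ 0.     0.201 -0.001]
tcp [0.6295 0.0845 0.1305]
now [0.6037 0.0843 0.1291] t 10.72 q [ 0.07  0.44  1.8  -0.04  0.6  -1.47] w 19.2 F [ 0.5  0.6 -2.5]
shift mm [-25.    0.2   6.3] turn [ 0.001  0.301 -0.001]
```

```bash
python3 -m handwheel '[[0,-4.4,0.2,0.7,0,0.05,0],[0,-8.8,0.2,1.4,0,0.1,0],[0,-8.8,0.2,1.4,0,0.1,0]]';python3 -m handwheel '[[0,-4.5,0,0,0,0.05,0],[0,-8.9,0,0,0,0.1,0],[0,-8.9,0,0,0,0.1,0]]'; python3 fp.py .6295 .0845 .0475 .0
```

```text
time_s: 10.97
tcp_pos: [0.6141, 0.0845, 0.1311]
eef_rot: [0.0, 0.995, 0.0, 0.1]
ft_force: [1.0, -0.4, -3.2]
width: 0.0197
time_s: 11.22
tcp_pos: [0.6223, 0.0844, 0.1322]
eef_rot: [0.0, 0.999, 0.0, 0.05]
ft_force: [-0.5, -0.1, -2.7]
width: 0.019
tcp [0.6295 0.0845 0.1305]
now [0.6223 0.0844 0.1322] t 11.22 q [ 0.06  0.54  1.6  -0.01  0.91 -1.5 ] w 19.0 F [-0.5 -0.1 -2.7]
shift mm [-7.   0.1  2.4] turn [ 0.001  0.101 -0.001]
```

```bash
python3 -m handwheel '[[0,-4,0,1,0,0.05,0],[0,-7,0,2,0,0.1,0],[0,-7,0,2.4,0,0.1,0],[0,-7,0,2.4,0,0.1,0]]'; python3 fp.py .6295 .0845 .0475 .0; python3 look.py o scene; python3 - <<'E'
import cv2
s=cv2.imread('pics/o_scene.png');cv2.imwrite('pics/o_s1.png',cv2.resize(s[190:310,290:420],None,fx=5,fy=5,interpolation=cv2.INTER_CUBIC))
E
```

```text
time_s: 11.55
tcp_pos: [0.628, 0.0845, 0.1295]
eef_rot: [0.0, 1.0, 0.0, 0.001]
ft_force: [-0.1, 0.1, -2.9]
width: 0.0187
tcp [0.6295 0.0845 0.1305]
now [0.628  0.0845 0.1295] t 11.55 q [ 0.06  0.6   1.5   0.    1.04 -1.51] w 18.7 F [-0.1  0.1 -2.9]
shift mm [-1.5  0.  -1. ] turn [ 0.     0.002 -0.001]
scene 57.68186924786648 320.78693132626364 241.99536487297746 ['img', 'fov_y', 'cx', 'cy', 'cam_to_world']
[[0.4604, -0.6279, 0.6275, 1.1409], [0.8876, 0.3172, -0.3339, -0.2883], [0.0106, 0.7107, 0.7034, 0.7498], [0.0, 0.0, 0.0, 1.0]]
```

View pics/o_s1.png

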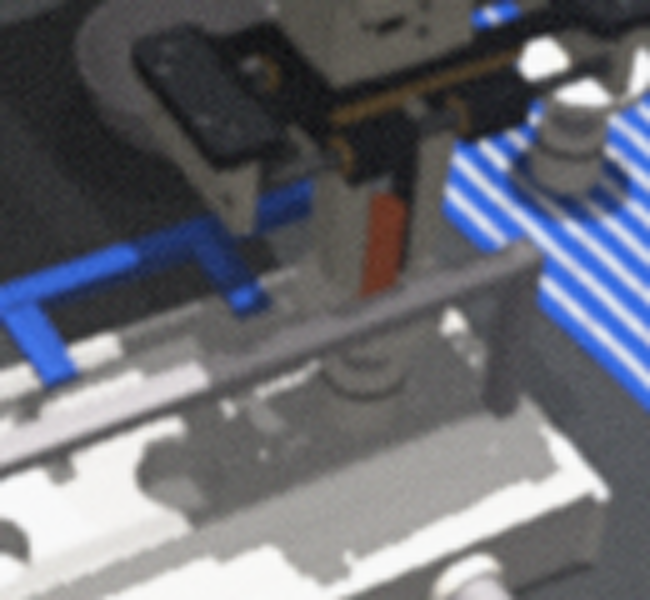

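```bash
python3 -m handwheel '[[0,-0.5,0,2,0,0,0],[0,-0.5,0,4,0,0,0],[0,-0.5,0,4,0,0,0]]'; python3 -m handwheel '[[0,0,0,2,0,0,0],[0,0,0,4,0,0,0],[0,0,0,4,0,0,0]]'
```

```text
time_s: 11.85
tcp_pos: [0.6282, 0.0845, 0.1258]
eef_rot: [0.0, 1.0, 0.0, 0.0]
ft_force: [0.4, 0.1, -2.2]
width: 0.0194
time_s: 12.1
tcp_pos: [0.6284, 0.0845, 0.1217]
eef_rot: [0.0, 1.0, 0.0, -0.0]
ft_force: [-0.6, 0.8, -3.7]
width: 0.0192
```

Sliding freely. Continue.

```bash
python3 -m handwheel '[[0,0,0,3,0,0,0],[0,0,0,6,0,0,0],[0,0,0,6,0,0,0]]'; python3 -m handwheel '[[0,0,0,2,0,0,0],[0,0,0,5,0,0,0],[0,0,0,5,0,0,0]]';python3 -m handwheel '[[0,0,0,1,0,0,0],[0,0,0,3,0,0,0],[0,0,0,3,0,0,0]]'
```

```text
time_s: 12.35
tcp_pos: [0.6284, 0.0845, 0.1153]
eef_rot: [0.0, 1.0, 0.0, -0.001]
ft_force: [0.0, 0.5, -3.1]
width: 0.0193
time_s: 12.6
tcp_pos: [0.6284, 0.0845, 0.1105]
eef_rot: [0.0, 1.0, 0.0, -0.0]
ft_force: [-0.5, -0.5, -3.1]
width: 0.0192
time_s: 12.85
tcp_pos: [0.6291, 0.0845, 0.1089]
eef_rot: [0.0, 1.0, 0.0, 0.001]
ft_force: [-0.9, -0.5, 3.3]
width: 0.0193
```

```bash
python3 -m handwheel '[[0,0,0,1,0,0,0],[0,0,0,2,0,0,0],[0,0,0,2,0,0,0]]'
```

```text
time_s: 13.1
tcp_pos: [0.6296, 0.0845, 0.1088]
eef_rot: [0.0, 1.0, 0.0, 0.001]
ft_force: [-6.9, -0.4, 19.6]
width: 0.0191
```

```bash
python3 -m handwheel '[[0,0,0,-3,0,0,0],[50,0,0,-3,0,0,0],[50,0,0,-3,0,0,0],[50,0,0,-3,0,0,0],[50,0,0,-3,0,0,0]]';python3 -m handwheel '[[50,0,0,-40,0,0,0],[50,0,0,-80,0,0,0],[50,0,0,-120,0,0,0],[50,0,0,-150,0,0,0]]';  python3 plan.py .506 .285 .26; python3 look.py p scene; python3 - <<'E'
import cv2
s=cv2.imread('pics/p_scene.png');cv2.imwrite('pics/p_s1.png',cv2.resize(s[180:320,260:420],None,fx=5,fy=4.2,interpolation=cv2.INTER_CUBIC))
E
```

```text
time_s: 13.52
tcp_pos: [0.6287, 0.0845, 0.1089]
eef_rot: [0.0, 1.0, 0.0, -0.0]
ft_force: [0.7, -0.1, -0.5]
width: 0.0413
time_s: 13.85
tcp_pos: [0.6291, 0.0845, 0.2625]
eef_rot: [0.0, 1.0, 0.0, 0.001]
ft_force: [0.6, -0.7, 0.4]
width: 0.0466
now [0.6291 0.0845 0.2625] t 13.85 q [ 0.06  0.47  1.37  0.    1.3  -1.51] w 46.6 F [ 0.6 -0.7  0.4]
shift mm [123.2 200.4   2.4] turn [ 0.001  0.003 -0.001]
scene 57.68186924786648 320.78693132626364 241.99536487297746 ['img', 'fov_y', 'cx', 'cy', 'cam_to_world']
[[0.4604, -0.6279, 0.6275, 1.1409], [0.8876, 0.3172, -0.3339, -0.2883], [0.0106, 0.7107, 0.7034, 0.7498], [0.0, 0.0, 0.0, 1.0]]
```

View pics/p_s1.png

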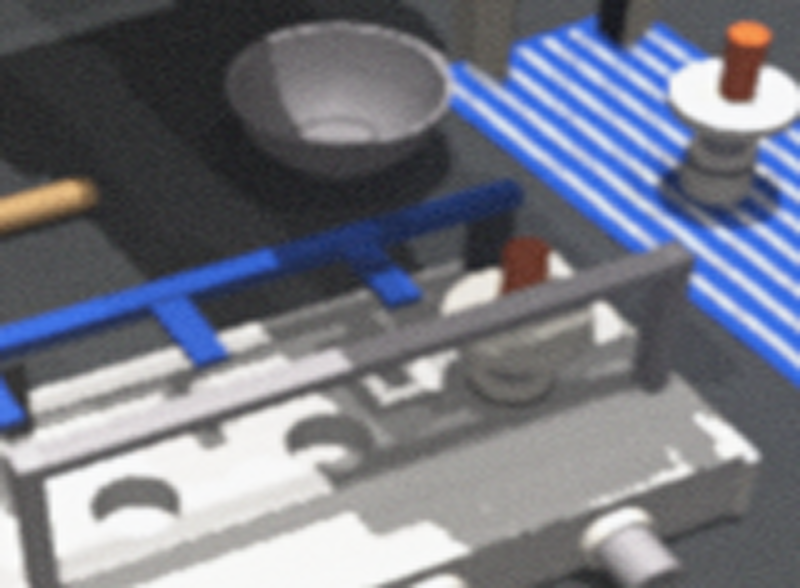

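```bash
python3 -m handwheel '[[55,122,200,5,0,0,0],[55,122,200,5,0,0,0],[55,122,200,5,0,0,0],[55,122,200,5,0,0,0],[55,122,200,5,0,0,0]]';python3 -m handwheel '[[55,20,32,40,0,0,0],[55,20,32,70,0,0,0],[55,20,32,70,0,0,0]]'; python3 -m handwheel '[[55,0,0,0,0,0,0],[55,0,0,0,0,0,0]]';python3 plan.py .507 .2847 .18; python3 - <<'E'
from geo import *
r=cam('wrist');im=r['img'];np.savez('pics/q.npz',T=r['T'])
cv2.imwrite('pics/q.png',cv2.resize(im[150:310,220:420],None,fx=4,fy=3.5,interpolation=cv2.INTER_CUBIC))
E
```

```text
time_s: 14.32
tcp_pos: [0.519, 0.2637, 0.2544]
eef_rot: [0.001, 1.0, 0.0, -0.0]
ft_force: [0.7, 0.7, -0.3]
width: 0.051
time_s: 14.57
tcp_pos: [0.4961, 0.2948, 0.1785]
eef_rot: [-0.001, 1.0, -0.002, -0.004]
ft_force: [-1.2, -1.2, -1.9]
width: 0.0512
time_s: 14.73
tcp_pos: [0.5016, 0.294, 0.1864]
eef_rot: [0.001, 1.0, 0.001, 0.001]
ft_force: [-0.1, 0.5, 1.2]
width: 0.0515
now [0.5016 0.294  0.1864] t 14.73 q [ 0.45  0.44  1.6   0.    1.1  -1.12] w 51.5 F [-0.1  0.5  1.2]
shift mm [-5.4 -9.3  6.4] turn [ 0.001  0.002 -0.001]
```

View pics/q.png

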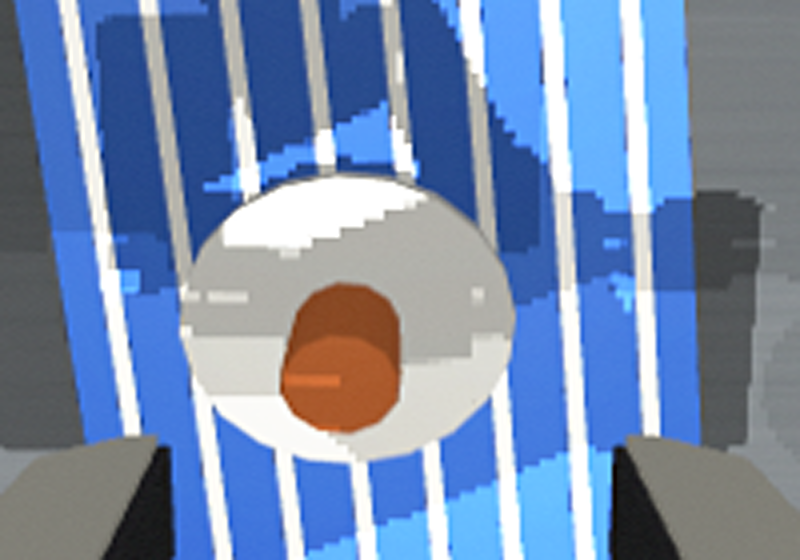

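```bash
python3 - <<'E'
from geo import *
r=cam('wrist')
print('tip',onz(r,305,259.9,.120),'fl',onz(r,306.9,241,.076))
E
python3 plan.py .507 .2850 .0845
```

```text
tip [0.50764377 0.28580182 0.12      ] fl [0.50667708 0.28599092 0.076     ]
now [0.502  0.2939 0.1869] t 14.83 q [ 0.45  0.44  1.6   0.    1.1  -1.12] w 51.3 F [-0.4 -0.   0.7]
shift mm [ -4.8  -9.1 102.4] turn [ 0.002  0.003 -0.002]
```

```bash
python3 -m handwheel '[[55,-4,-8.3,40,0,0,0],[55,-4,-8.3,75,0,0,0],[55,-4,-8.3,102.5,0,0,0],[55,-4,-8.3,102.5,0,0,0],[55,-4,-8.3,102.5,0,0,0]]';python3 -m handwheel '[[0,0,0,0,0,0,0],[0,0,0,0,0,0,0],[0,0,0,0,0,0,0],[0,0,0,0,0,0,0],[0,0,0,0,0,0,0]]' 60; python3 -m handwheel '[[0,0,0,0,0,0,0],[0,0,0,0,0,0,0],[0,0,0,0,0,0,0]]'; python3 plan.py .507 .285 .255
```

```text
time_s: 15.25
tcp_pos: [0.5051, 0.2857, 0.0831]
eef_rot: [0.001, 1.0, 0.0, -0.0]
ft_force: [0.1, 0.8, 0.2]
width: 0.0507
time_s: 15.67
tcp_pos: [0.5047, 0.2863, 0.0832]
eef_rot: [0.0, 1.0, 0.001, 0.001]
ft_force: [-0.3, -0.2, -0.2]
width: 0.0223
time_s: 15.92
tcp_pos: [0.5047, 0.2861, 0.0829]
eef_rot: [0.0, 1.0, 0.0, 0.0]
ft_force: [-0.4, -2.1, 6.9]
width: 0.0192
now [0.5047 0.2861 0.0829] t 15.92 q [ 0.44  0.57  1.68  0.    0.89 -1.14] w 19.2 F [-0.4 -2.1  6.9]
shift mm [  -2.5   -1.  -172.1] turn [ 0.001  0.001 -0.001]
```

```bash
python3 -m handwheel '[[0,0,0,-5,0,0,0],[0,0,0,-40,0,0,0],[0,0,0,-80,0,0,0],[0,0,0,-120,0,0,0],[0,0,0,-172,0,0,0]]'; python3 fp.py .6275 -.0035 .14 .3
```

```text
time_s: 16.33
tcp_pos: [0.5035, 0.2858, 0.2453]
eef_rot: [0.0, 1.0, 0.0, -0.001]
ft_force: [0.1, 1.4, -3.4]
width: 0.0191
tcp [ 0.603  -0.0035  0.2193]
now [0.5035 0.2858 0.2453] t 16.33 q [ 0.44  0.38  1.54  0.    1.22 -1.13] w 19.1 F [ 0.1  1.4 -3.4]
shift mm [ -99.7 -289.2   25.8] turn [-0.    -0.302 -0.001]
```

```bash
python3 -m handwheel '[[0,-100,-289,-5,0,0,0],[0,-100,-289,-5,0,0,0],[0,-100,-289,-5,0,0,0],[0,-100,-289,-5,0,0,0],[0,-100,-289,-5,0,0,0]]';python3 -m handwheel '[[0,-35,-95,0,0,0,0],[0,-35,-95,0,0,0,0],[0,-35,-95,0,0,-0.1,0],[0,-35,-95,0,0,-0.2,0],[0,-35,-95,0,0,-0.3,0]]';python3 -m handwheel '[[0,0,0,0,0,0,0],[0,0,0,0,0,0,0]]'; python3 fp.py .6275 -.0035 .075 .3
```

```text
time_s: 16.75
tcp_pos: [0.5722, 0.0874, 0.2472]
eef_rot: [0.0, 1.0, 0.0, -0.0]
ft_force: [0.2, 0.3, -2.0]
width: 0.0191
time_s: 17.17
tcp_pos: [0.6073, -0.0073, 0.2468]
eef_rot: [0.002, 0.989, 0.0, 0.151]
ft_force: [0.6, 0.4, -3.5]
width: 0.0189
time_s: 17.33
tcp_pos: [0.6062, -0.0058, 0.2471]
eef_rot: [0.0, 0.989, 0.0, 0.148]
ft_force: [-0.5, -0.2, -2.8]
width: 0.0189
tcp [ 0.603  -0.0035  0.1543]
now [ 0.6062 -0.0058  0.2471] t 17.33 q [-0.1   0.29  1.7   0.04  0.86 -1.69] w 18.9 F [-0.5 -0.2 -2.8]
shift mm [30.2  2.2 87.9] turn [ 0.001 -0.004 -0.001]
```

```bash
python3 -m handwheel '[[0,12,2.2,35,0,0,0],[0,24,2.2,70,0,0,0],[0,30,2.2,88,0,0,0],[0,30,2.2,88,0,0,0],[0,30,2.2,88,0,0,0]]';python3 -m handwheel '[[0,0,0,0,0,0,0]]'; python3 fp.py .6275 -.0035 .051 .3;python3 look.py r scene wrist; python3 - <<'E'
import cv2
s=cv2.imread('pics/r_scene.png');cv2.imwrite('pics/r_s1.png',cv2.resize(s[180:320,260:420],None,fx=5,fy=4.2,interpolation=cv2.INTER_CUBIC))
E
```

```text
time_s: 17.75
tcp_pos: [0.605, -0.0033, 0.154]
eef_rot: [0.0, 0.989, 0.0, 0.148]
ft_force: [0.8, 0.4, -2.6]
width: 0.0194
time_s: 17.83
tcp_pos: [0.6059, -0.0035, 0.1557]
eef_rot: [0.0, 0.989, 0.0, 0.15]
ft_force: [0.4, -0.2, -2.4]
width: 0.0193
tcp [ 0.603  -0.0035  0.1303]
now [ 0.6059 -0.0035  0.1557] t 17.83 q [-0.1   0.4   1.79  0.05  0.65 -1.7 ] w 19.3 F [ 0.4 -0.2 -2.4]
shift mm [10.3 -0.  23.4] turn [ 0.     0.001 -0.   ]
scene 57.68186924786648 320.78693132626364 241.99536487297746 ['img', 'fov_y', 'cx', 'cy', 'cam_to_world']
[[0.4604, -0.6279, 0.6275, 1.1409], [0.8876, 0.3172, -0.3339, -0.2883], [0.0106, 0.7107, 0.7034, 0.7498], [0.0, 0.0, 0.0, 1.0]]
wrist 64.52148791128748 317.3945676431918 238.90342077010433 ['img', 'fov_y', 'cx', 'cy', 'cam_to_world']
[[-0.0, -0.8517, -0.524, 0.4916], [1.0, 0.0009, -0.0016, -0.0042], [0.0018, -0.524, 0.8517, 0.295], [0.0, 0.0, 0.0, 1.0]]
```

View pics/r_s1.png

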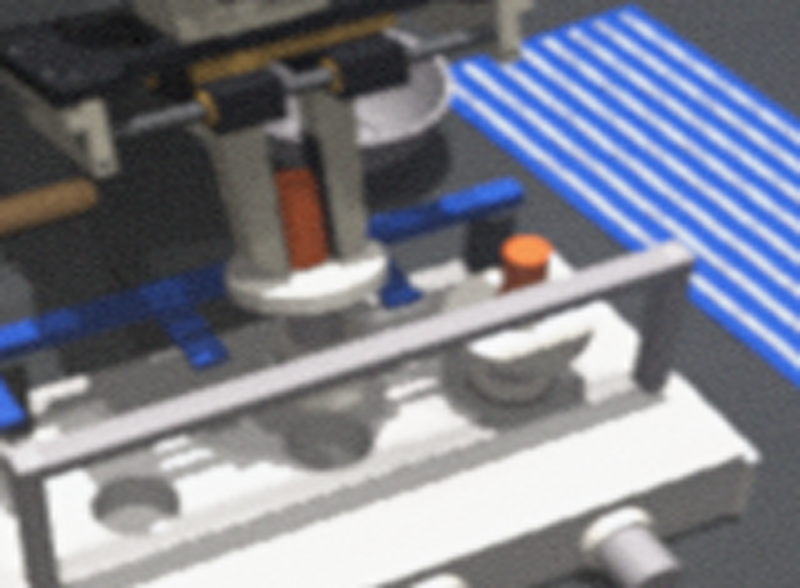

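View pics/r_wrist.png

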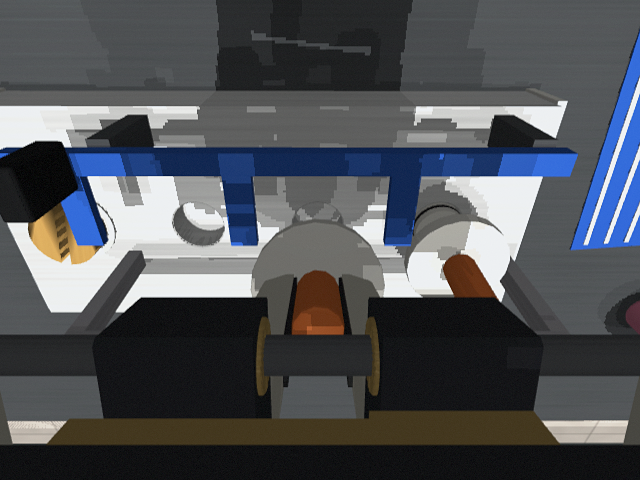

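```bash
python3 -m handwheel '[[0,5,0,12,0,0,0],[0,8.5,0,20,0,0,0],[0,8.5,0,20,0,0,0]]'; python3 -m handwheel '[[0,1.5,0,4.5,0,0,0],[0,1.5,0,4.5,0,0,0],[0,1.5,0,4.5,0,0,0]]'; python3 fp.py .627 -.0035 .0495 .2
```

```text
time_s: 18.18
tcp_pos: [0.6016, -0.0035, 0.1316]
eef_rot: [0.0, 0.989, 0.0, 0.148]
ft_force: [-0.9, 0.7, -4.6]
width: 0.0192
time_s: 18.43
tcp_pos: [0.6028, -0.0037, 0.1284]
eef_rot: [0.0, 0.989, 0.0, 0.15]
ft_force: [1.6, -0.5, -4.5]
width: 0.0194
tcp [ 0.6105 -0.0035  0.1308]
now [ 0.6028 -0.0037  0.1284] t 18.43 q [-0.1   0.43  1.82  0.05  0.59 -1.71] w 19.4 F [ 1.6 -0.5 -4.5]
shift mm [-8.1  0.2 -0.1] turn [ 0.     0.101 -0.001]
```

```bash
python3 -m handwheel '[[0,-4.2,0.2,0.4,0,0.05,0],[0,-8.2,0.2,0.8,0,0.1,0],[0,-8.2,0.2,0.8,0,0.1,0]]';python3 -m handwheel '[[0,-4.3,0,0.3,0,0.05,0],[0,-8.6,0,0.5,0,0.1,0],[0,-8.6,0,0.5,0,0.1,0]]'; python3 fp.py .6275 -.0035 .0475 .0
```

```text
time_s: 18.68
tcp_pos: [0.6122, -0.0036, 0.1308]
eef_rot: [0.0, 0.995, 0.0, 0.1]
ft_force: [0.9, -0.3, -2.3]
width: 0.0192
time_s: 18.93
tcp_pos: [0.6202, -0.0035, 0.1312]
eef_rot: [0.0, 0.999, 0.0, 0.05]
ft_force: [0.6, -0.4, -3.1]
width: 0.0188
tcp [ 0.6275 -0.0035  0.1305]
now [ 0.6202 -0.0035  0.1312] t 18.93 q [-0.08  0.53  1.62  0.01  0.89 -1.66] w 18.8 F [ 0.6 -0.4 -3.1]
shift mm [-7.2 -0.   1.5] turn [ 0.     0.101 -0.001]
```

```bash
python3 -m handwheel '[[0,-4,0,1,0,0.05,0],[0,-7.3,0,1.5,0,0.1,0],[0,-7.3,0,1.5,0,0.1,0],[0,-7.3,0,1.5,0,0.1,0]]';  python3 -m handwheel '[[0,0,0,2,0,0,0],[0,0,0,4,0,0,0],[0,0,0,4,0,0,0]]'; python3 -m handwheel '[[0,0,0,2,0,0,0],[0,0,0,4,0,0,0],[0,0,0,4,0,0,0]]'; python3 fp.py .6275 -.0035 .025 .0
```

```text
time_s: 19.27
tcp_pos: [0.6262, -0.0034, 0.1296]
eef_rot: [0.0, 1.0, 0.0, 0.001]
ft_force: [-0.7, -0.4, -4.4]
width: 0.0192
time_s: 19.52
tcp_pos: [0.6263, -0.0034, 0.1261]
eef_rot: [0.0, 1.0, 0.0, 0.001]
ft_force: [2.5, 0.7, -1.8]
width: 0.0194
time_s: 19.77
tcp_pos: [0.6275, -0.0035, 0.1234]
eef_rot: [0.0, 1.0, 0.0, 0.002]
ft_force: [1.7, 0.2, 7.8]
width: 0.0191
tcp [ 0.6275 -0.0035  0.108 ]
now [ 0.6275 -0.0035  0.1234] t 19.77 q [-0.08  0.59  1.53  0.    1.02 -1.65] w 19.1 F [1.7 0.2 7.8]
shift mm [ 0.1 -0.  15.4] turn [ 0.     0.004 -0.001]
```

```bash
python3 -m handwheel '[[0,-1,0,0,0,0,0],[0,-1,0,1,0,0,0],[0,-1,0,2,0,0,0],[0,-1,0,2,0,0,0]]'; python3 fp.py .6275 -.0035 .025 .0
```

```text
time_s: 20.1
tcp_pos: [0.628, -0.0034, 0.1202]
eef_rot: [0.0, 1.0, 0.0, 0.001]
ft_force: [5.4, 0.2, -0.1]
width: 0.019
tcp [ 0.6275 -0.0035  0.108 ]
now [ 0.628  -0.0034  0.1202] t 20.1 q [-0.08  0.6   1.52  0.    1.02 -1.65] w 19.0 F [ 5.4  0.2 -0.1]
shift mm [ 0.5 -0.1 12.1] turn [ 0.001  0.002 -0.001]
```

Freed. Continue with a bit more +x.

```bash
python3 -m handwheel '[[0,-0.7,0,1,0,0,0],[0,-0.7,0,3,0,0,0],[0,-0.7,0,5,0,0,0],[0,-0.7,0,5,0,0,0]]';python3 -m handwheel '[[0,0,0,2,0,0,0],[0,0,0,4,0,0,0],[0,0,0,4,0,0,0]]'; python3 fp.py .6275 -.0035 .025 .0
```

```text
time_s: 20.43
tcp_pos: [0.6282, -0.0034, 0.1145]
eef_rot: [0.0, 1.0, 0.0, 0.0]
ft_force: [4.1, 0.7, -4.7]
width: 0.0192
time_s: 20.68
tcp_pos: [0.6282, -0.0034, 0.1107]
eef_rot: [0.0, 1.0, 0.0, 0.0]
ft_force: [6.0, -0.4, -3.3]
width: 0.0192
tcp [ 0.6275 -0.0035  0.108 ]
now [ 0.6282 -0.0034  0.1107] t 20.68 q [-0.08  0.61  1.53  0.    1.   -1.65] w 19.2 F [ 6.  -0.4 -3.3]
shift mm [ 0.7 -0.1  2.7] turn [ 0.001  0.    -0.001]
```

```bash
python3 -m handwheel '[[0,0,0,2,0,0,0],[0,0,0,4,0,0,0],[0,0,0,4,0,0,0]]';python3 -m handwheel '[[0,0,0,1,0,0,0],[0,0,0,2,0,0,0],[0,0,0,2,0,0,0]]'
```

```text
time_s: 20.93
tcp_pos: [0.6283, -0.0034, 0.1067]
eef_rot: [0.0, 1.0, 0.0, 0.0]
ft_force: [6.2, -0.6, -2.6]
width: 0.0192
time_s: 21.18
tcp_pos: [0.6284, -0.0034, 0.1049]
eef_rot: [0.0, 1.0, 0.0, 0.0]
ft_force: [5.7, -0.8, -1.1]
width: 0.0192
```

```bash
python3 -m handwheel '[[0,0,0,1,0,0,0],[0,0,0,2,0,0,0],[0,0,0,2,0,0,0]]';python3 look.py s scene wrist; python3 - <<'E'
import cv2
s=cv2.imread('pics/s_scene.png');cv2.imwrite('pics/s_s1.png',cv2.resize(s[180:320,260:420],None,fx=5,fy=4.2,interpolation=cv2.INTER_CUBIC))
E
```

```text
time_s: 21.43
tcp_pos: [0.6284, -0.0034, 0.103]
eef_rot: [0.0, 1.0, 0.0, 0.001]
ft_force: [6.1, 0.1, -2.2]
width: 0.0192
scene 57.68186924786648 320.78693132626364 241.99536487297746 ['img', 'fov_y', 'cx', 'cy', 'cam_to_world']
[[0.4604, -0.6279, 0.6275, 1.1409], [0.8876, 0.3172, -0.3339, -0.2883], [0.0106, 0.7107, 0.7034, 0.7498], [0.0, 0.0, 0.0, 1.0]]
wrist 64.52148791128748 317.3945676431918 238.90342077010433 ['img', 'fov_y', 'cx', 'cy', 'cam_to_world']
[[0.0003, -0.9687, -0.2483, 0.5602], [1.0, 0.0008, -0.0018, -0.0041], [0.0019, -0.2483, 0.9687, 0.2698], [0.0, 0.0, 0.0, 1.0]]
```

View pics/s_s1.png

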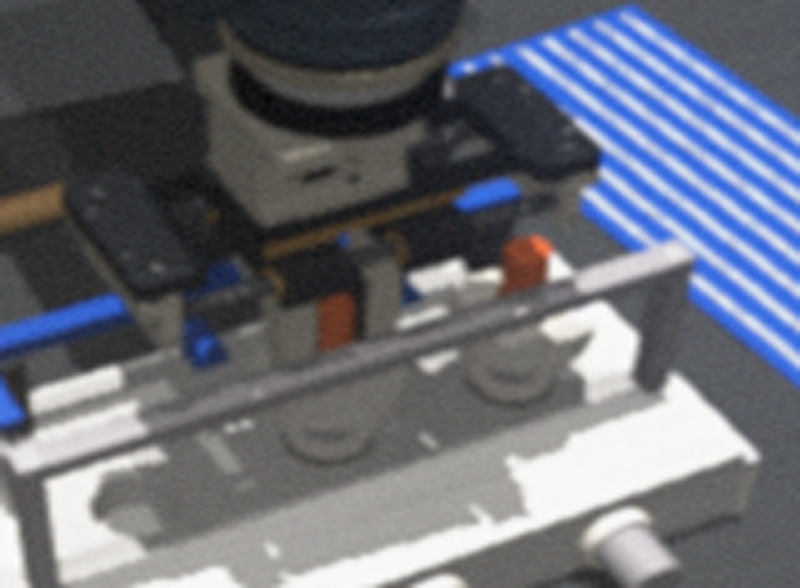

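View pics/s_wrist.png

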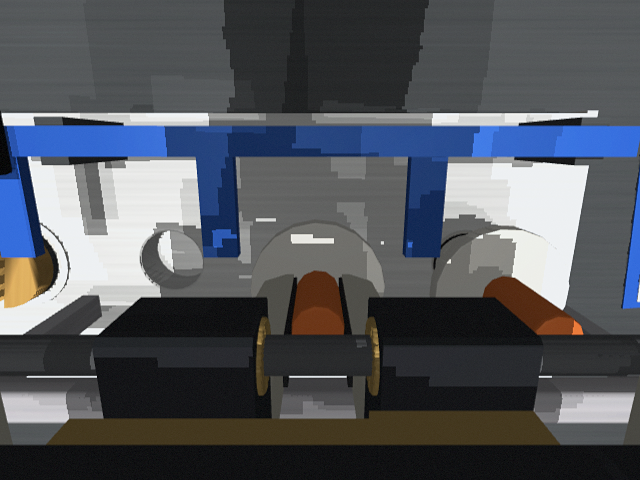

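```bash
python3 -m handwheel '[[0,0,0,1,0,0,0],[0,0,0,2,0,0,0],[0,0,0,2,0,0,0]]';python3 -m handwheel '[[0,0,0,1,0,0,0],[0,0,0,1.5,0,0,0],[0,0,0,1.5,0,0,0]]'
```

```text
time_s: 21.78
tcp_pos: [0.629, -0.0035, 0.1027]
eef_rot: [0.0, 1.0, 0.0, 0.001]
ft_force: [2.3, -0.1, 12.8]
width: 0.019
time_s: 22.03
tcp_pos: [0.6294, -0.0035, 0.1026]
eef_rot: [0.0, 1.0, 0.0, 0.002]
ft_force: [-0.1, -0.2, 24.3]
width: 0.0191
```

```bash
python3 -m handwheel '[[0,0,0,-3,0,0,0],[50,0,0,-3,0,0,0],[50,0,0,-3,0,0,0],[50,0,0,-3,0,0,0],[50,0,0,-3,0,0,0]]';python3 -m handwheel '[[50,0,0,-40,0,0,0],[50,0,0,-80,0,0,0],[50,0,0,-120,0,0,0],[50,10,40,-160,0,0,0],[50,10,45,-160,0,0,0]]';python3 -m handwheel '[[50,0,0,0,0,0,0]]';python3 plan.py .629 .0845 .2;python3 look.py t scene wrist top; python3 - <<'E'
import cv2
s=cv2.imread('pics/t_scene.png');cv2.imwrite('pics/t_s1.png',cv2.resize(s[180:320,260:420],None,fx=5,fy=4.2,interpolation=cv2.INTER_CUBIC))
E
```

```text
time_s: 22.45
tcp_pos: [0.6273, -0.0033, 0.1019]
eef_rot: [0.0, 1.0, 0.0, -0.001]
ft_force: [-0.2, -0.3, 0.2]
width: 0.0413
time_s: 22.87
tcp_pos: [0.6186, 0.0426, 0.2673]
eef_rot: [0.001, 1.0, 0.0, 0.003]
ft_force: [-0.3, -0.0, 0.6]
width: 0.0463
time_s: 22.95
tcp_pos: [0.6185, 0.0439, 0.2659]
eef_rot: [-0.001, 1.0, 0.001, 0.002]
ft_force: [0.3, -1.5, -0.4]
width: 0.0463
now [0.6185 0.0439 0.2659] t 22.95 q [-0.    0.44  1.41  0.    1.29 -1.58] w 46.3 F [ 0.3 -1.5 -0.4]
shift mm [-10.3  40.5  66. ] turn [0.001 0.004 0.001]
scene 57.68186924786648 320.78693132626364 241.99536487297746 ['img', 'fov_y', 'cx', 'cy', 'cam_to_world']
[[0.4604, -0.6279, 0.6275, 1.1409], [0.8876, 0.3172, -0.3339, -0.2883], [0.0106, 0.7107, 0.7034, 0.7498], [0.0, 0.0, 0.0, 1.0]]
wrist 64.52148791128748 317.3945676431918 238.90342077010433 ['img', 'fov_y', 'cx', 'cy', 'cam_to_world']
[[-0.0016, -0.9685, -0.2489, 0.5497], [1.0, -0.001, -0.0023, 0.0418], [0.002, -0.2489, 0.9685, 0.4303], [0.0, 0.0, 0.0, 1.0]]
top 46.61888744967487 321.572635226136 235.7767211826694 ['img', 'fov_y', 'cx', 'cy', 'cam_to_world']
[[-0.0023, 0.9865, -0.1638, 0.3372], [-1.0, -0.0017, 0.0041, 0.0457], [0.0038, 0.1639, 0.9865, 1.4851], [0.0, 0.0, 0.0, 1.0]]
```

View pics/t_s1.png

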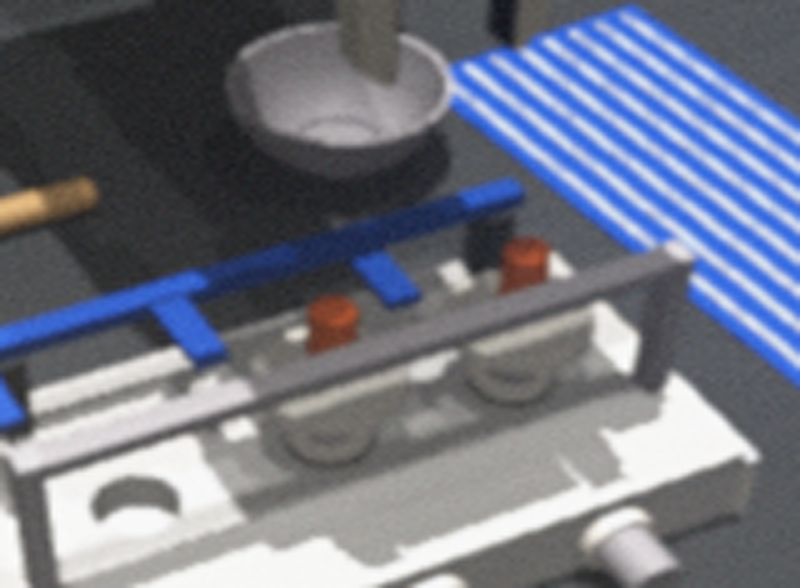

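View pics/t_wrist.png

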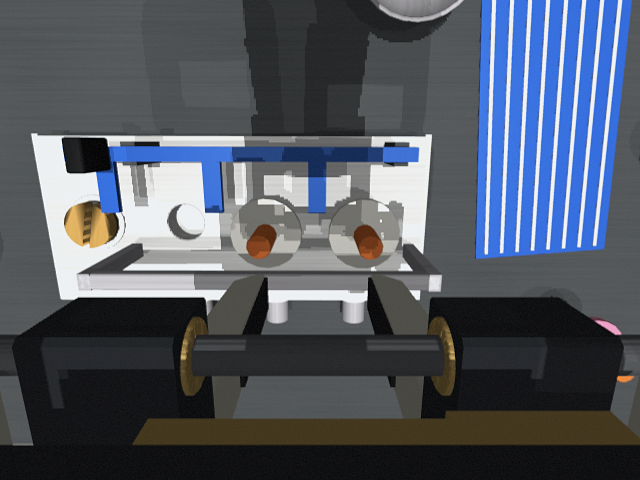

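```bash
python3 - <<'E'
from geo import *
for n,C in(('scene',(300,225,380,260)),('top',(310,190,350,240)),('wrist',(220,180,420,290))):
    r=cam(n)
    m=cv2.inRange(cv2.cvtColor(r['img'],cv2.COLOR_BGR2HSV),(3,120,60),(16,255,255));M=np.zeros_like(m);M[C[1]:C[3],C[0]:C[2]]=m[C[1]:C[3],C[0]:C[2]]
    k,l,st,c=cv2.connectedComponentsWithStats(M)
    for i in range(1,k):
        if st[i,4]>8: print(n,st[i],c[i].round(1))
    for y in(-.0035,.0845):
        print('  pred z144,149,100',[np.round(proj(r,(.629,y,z)),1).tolist() for z in(.144,.149,.100)])
    cv2.imwrite(f'pics/u_{n}.png',cv2.resize(r['img'][C[1]:C[3],C[0]:C[2]],None,fx=8 if n!='wrist' else 4,fy=8 if n!='wrist' else 4,interpolation=cv2.INTER_CUBIC))
E
```

```text
scene [361 237   8  12  82] [364.4 242.1]
scene [322 250  10  10  78] [326.3 255. ]
  pred z144,149,100 [[326.3, 251.7], [326.4, 249.9], [325.9, 267.0]]
  pred z144,149,100 [[365.2, 237.4], [365.4, 235.6], [363.5, 252.7]]
  pred z144,149,100 [[339.2, 208.1], [339.3, 207.6], [338.6, 211.8]]
  pred z144,149,100 [[303.5, 208.1], [303.4, 207.7], [304.0, 211.8]]
wrist [249 227  29  35 732] [263.2 243.9]
wrist [356 227  30  35 728] [370.6 244.3]
  pred z144,149,100 [[260.5, 248.1], [259.6, 249.9], [267.6, 234.8]]
  pred z144,149,100 [[374.1, 248.0], [375.0, 249.7], [366.8, 234.7]]
```

View pics/u_scene.png

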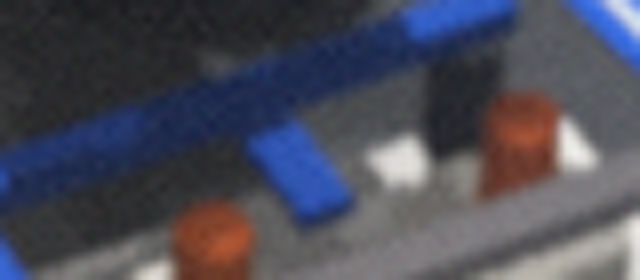

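View pics/u_wrist.png

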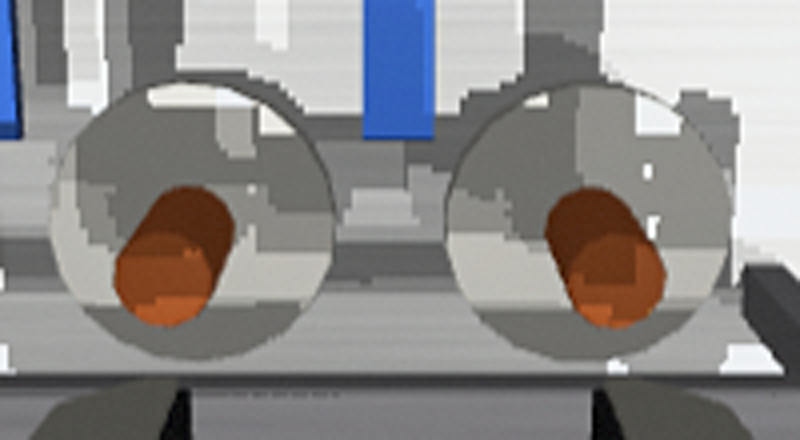

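```bash
python3 -m handwheel '[[0,-10,40.5,60,0,0,0],[0,-10,40.5,80,0,0,0],[0,-10,40.5,100,0,0,0],[0,-10,40.5,110,0,0,0],[0,-10,40.5,110,0,0,0]]' 20;python3 -m handwheel '[[0,0,0,0,0,0,0],[0,0,0,0,0,0,0],[0,0,0,0,0,0,0]]'; python3 plan.py .629 .0845 .146
```

```text
time_s: 23.67
tcp_pos: [0.6267, 0.0815, 0.1497]
eef_rot: [0.0, 1.0, 0.0, -0.003]
ft_force: [-0.2, -0.4, -0.5]
width: 0.0178
time_s: 23.92
tcp_pos: [0.629, 0.0816, 0.1546]
eef_rot: [0.001, 1.0, 0.0, 0.001]
ft_force: [0.3, -0.6, -0.1]
width: 0.0009
now [0.629  0.0816 0.1546] t 23.92 q [ 0.06  0.57  1.48  0.    1.09 -1.51] w 0.9 F [ 0.3 -0.6 -0.1]
shift mm [0.  2.9 8.6] turn [ 0.001  0.003 -0.001]
```

```bash
python3 -m handwheel '[[0,0,3,6,0,0,0],[0,0,3,7,0,0,0],[0,0,3,7,0,0,0]]';python3 -m handwheel '[[0,0,0,1.5,0,0,0],[0,0,0,3,0,0,0],[0,0,0,3,0,0,0]]';python3 -m handwheel '[[0,0,0,1.5,0,0,0],[0,0,0,2,0,0,0],[0,0,0,2,0,0,0]]'
```

```text
time_s: 24.17
tcp_pos: [0.6279, 0.0852, 0.1454]
eef_rot: [0.0, 1.0, 0.0, -0.0]
ft_force: [-0.5, -0.2, 0.4]
width: 0.0006
time_s: 24.42
tcp_pos: [0.629, 0.0852, 0.1443]
eef_rot: [0.0, 1.0, 0.0, 0.001]
ft_force: [-2.3, -0.2, 12.5]
width: 0.0003
time_s: 24.67
tcp_pos: [0.6297, 0.0852, 0.1443]
eef_rot: [0.0, 1.0, 0.0, 0.003]
ft_force: [-5.7, -0.3, 26.1]
width: 0.0004
```

Top of plunger in bore 3 at 0.1443, i.e. fully home (0.144). Check bore 2 likewise.

```bash
python3 -m handwheel '[[0,0,0,-10,0,0,0],[0,0,0,-16,0,0,0],[0,0,-44,-16,0,0,0],[0,0,-88,-16,0,0,0],[0,0,-88,-16,0,0,0]]';python3 -m handwheel '[[0,0,0,0,0,0,0],[0,0,0,0,0,0,0]]'; python3 plan.py .629 -.0035 .146
```

```text
time_s: 25.08
tcp_pos: [0.628, -0.0079, 0.1566]
eef_rot: [0.002, 1.0, -0.0, 0.0]
ft_force: [-0.4, -0.2, -0.1]
width: 0.0003
time_s: 25.25
tcp_pos: [0.628, -0.0028, 0.1565]
eef_rot: [0.001, 1.0, 0.0, -0.0]
ft_force: [-0.6, -0.5, -1.0]
width: 0.0006
now [ 0.628  -0.0028  0.1565] t 25.25 q [-0.08  0.56  1.5   0.    1.09 -1.65] w 0.6 F [-0.6 -0.5 -1. ]
shift mm [-1.  -0.7 10.5] turn [ 0.001 -0.    -0.002]
```

```bash
python3 -m handwheel '[[0,0,0,8,0,0,0],[0,0,0,10,0,0,0],[0,0,0,10,0,0,0]]';python3 -m handwheel '[[0,0,0,1.5,0,0,0],[0,0,0,3,0,0,0],[0,0,0,3,0,0,0]]';python3 -m handwheel '[[0,0,0,1.5,0,0,0],[0,0,0,2,0,0,0],[0,0,0,2,0,0,0]]'
```

```text
time_s: 25.5
tcp_pos: [0.6275, -0.0018, 0.1454]
eef_rot: [-0.0, 1.0, 0.0, -0.001]
ft_force: [0.1, 0.4, 0.0]
width: 0.0005
time_s: 25.75
tcp_pos: [0.6286, -0.0025, 0.1444]
eef_rot: [0.0, 1.0, 0.0, 0.001]
ft_force: [-1.1, 0.5, 6.1]
width: 0.0003
time_s: 26.0
tcp_pos: [0.6296, -0.0027, 0.1443]
eef_rot: [0.0, 1.0, 0.0, 0.002]
ft_force: [-2.0, 0.4, 18.1]
width: 0.0006
```

```bash
python3 -m handwheel '[[0,0,0,-20,0,0,0],[45,0,0,-60,0,0,0],[45,30,-60,-60,0,0,0],[45,67,-133,-60,0,0,0],[45,67,-133,-60,0,0,0]]';python3 -m handwheel '[[45,0,0,0,0,0,0],[45,0,0,0,0,0,0],[45,0,0,0,0,0,0]]'; python3 plan.py .5615 -.1355 .1217; python3 look.py v wrist
```

```text
time_s: 26.42
tcp_pos: [0.5712, -0.1152, 0.2021]
eef_rot: [-0.001, 1.0, 0.0, 0.001]
ft_force: [-0.2, -1.4, -0.2]
width: 0.0225
time_s: 26.67
tcp_pos: [0.5721, -0.1142, 0.2016]
eef_rot: [0.0, 1.0, 0.0, 0.0]
ft_force: [0.2, 0.8, -0.7]
width: 0.0401
now [ 0.5721 -0.1142  0.2016] t 26.67 q [-0.28  0.43  1.58  0.    1.13 -1.85] w 40.1 F [ 0.2  0.8 -0.7]
shift mm [ 10.6 -21.4  79.9] turn [ 0.001  0.    -0.001]
wrist 64.52148791128748 317.3945676431918 238.90342077010433 ['img', 'fov_y', 'cx', 'cy', 'cam_to_world']
[[0.0006, -0.9688, -0.2477, 0.5039], [1.0, 0.0011, -0.0019, -0.1149], [0.0022, -0.2477, 0.9688, 0.3684], [0.0, 0.0, 0.0, 1.0]]
```

View pics/v_wrist.png

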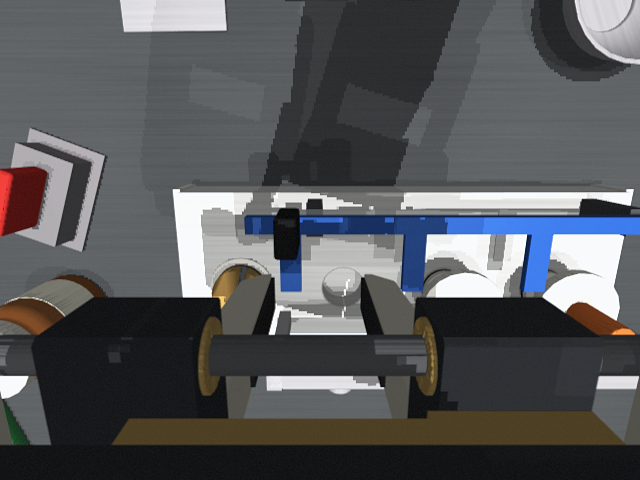

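Grip at (287,232), comb still open. Grasp and push +y.

```bash
python3 -m handwheel '[[45,10.5,-21.4,10,0,0,0],[45,10.5,-21.4,45,0,0,0],[45,10.5,-21.4,79,0,0,0],[45,10.5,-21.4,79,0,0,0],[45,10.5,-21.4,79,0,0,0]]';python3 -m handwheel '[[0,0,0,0,0,0,0],[0,0,0,0,0,0,0],[0,0,0,0,0,0,0],[0,0,0,0,0,0,0],[0,0,0,0,0,0,0]]' 30;python3 -m handwheel '[[0,0,6,0,0,0,0],[0,0,14,0,0,0,0],[0,0,24,0,0,0,0],[0,0,34,0,0,0,0],[0,0,34,0,0,0,0]]'; python3 -m handwheel '[[0,0,3,0,0,0,0],[0,0,6,0,0,0,0],[0,0,6,0,0,0,0]]'
```

```text
time_s: 27.13
tcp_pos: [0.5611, -0.1347, 0.1218]
eef_rot: [-0.0, 1.0, 0.001, -0.001]
ft_force: [0.2, 0.5, 1.5]
width: 0.0419
time_s: 27.55
tcp_pos: [0.5616, -0.1356, 0.1234]
eef_rot: [0.0, 1.0, 0.0, 0.001]
ft_force: [0.7, 6.6, 10.2]
width: 0.0139
time_s: 27.97
tcp_pos: [0.5617, -0.1006, 0.1234]
eef_rot: [-0.0, 1.0, 0.0, 0.001]
ft_force: [-0.7, 1.9, 6.2]
width: 0.0138
time_s: 28.22
tcp_pos: [0.5617, -0.0956, 0.1234]
eef_rot: [0.0, 1.0, -0.0, 0.001]
ft_force: [-0.2, 1.2, 5.8]
width: 0.0135
```

```bash
python3 -m handwheel '[[0,0,2,0,0,0,0],[0,0,4,0,0,0,0],[0,0,4,0,0,0,0]]'; python3 -m handwheel '[[0,0,1.5,0,0,0,0],[0,0,3,0,0,0,0],[0,0,3,0,0,0,0]]'
```

```text
time_s: 28.47
tcp_pos: [0.5618, -0.0954, 0.1234]
eef_rot: [0.0, 1.0, -0.003, 0.001]
ft_force: [-1.7, -25.1, 2.5]
width: 0.0138
time_s: 28.72
tcp_pos: [0.5618, -0.0953, 0.1234]
eef_rot: [-0.0, 1.0, -0.005, 0.001]
ft_force: [-3.6, -43.2, 0.5]
width: 0.014
```

```bash
python3 -m handwheel '[[0,0,-5,0,0,0,0],[0,0,-5,0,0,0,0],[0,0,-5,0,0,0,0]]'
```

```text
time_s: 28.97
tcp_pos: [0.5618, -0.0955, 0.1234]
eef_rot: [0.0, 1.0, -0.001, 0.001]
ft_force: [-0.7, -10.3, 3.9]
width: 0.0139
```

Still lightly pushing at the stop; open and rise.

```bash
python3 -m handwheel '[[40,0,0,0,0,0,0],[40,0,0,0,0,0,0],[40,0,0,0,0,0,0],[40,0,0,0,0,0,0]]';python3 -m handwheel '[[40,0,0,-40,0,0,0],[40,0,0,-80,0,0,0],[40,30,-40,-120,0,0,0],[40,60,-80,-150,0,0,0],[40,60,-80,-150,0,0,0]]';python3 -m handwheel '[[40,0,0,0,0,0,0],[40,0,0,0,0,0,0]]';python3 plan.py .55 -.365 .25; python3 look.py w scene wrist top; python3 - <<'E'
import cv2
s=cv2.imread('pics/w_scene.png');cv2.imwrite('pics/w_s1.png',cv2.resize(s[200:360,100:420],None,fx=2.5,fy=2.5,interpolation=cv2.INTER_CUBIC))
E
```

```text
time_s: 29.3
tcp_pos: [0.5611, -0.0936, 0.1224]
eef_rot: [0.0, 1.0, 0.0, -0.0]
ft_force: [0.4, 0.0, -0.5]
width: 0.0345
time_s: 29.72
tcp_pos: [0.5004, -0.1744, 0.274]
eef_rot: [-0.0, 1.0, 0.0, 0.0]
ft_force: [0.4, -0.5, 1.2]
width: 0.0374
time_s: 29.88
tcp_pos: [0.501, -0.1748, 0.2735]
eef_rot: [0.001, 1.0, -0.0, 0.001]
ft_force: [-0.1, -0.1, -0.9]
width: 0.0372
now [ 0.501  -0.1748  0.2735] t 29.88 q [-0.42  0.26  1.63  0.    1.24 -1.99] w 37.2 F [-0.1 -0.1 -0.9]
shift mm [ -49.5 -190.1   23.6] turn [-0.     0.002 -0.003]
scene 57.68186924786648 320.78693132626364 241.99536487297746 ['img', 'fov_y', 'cx', 'cy', 'cam_to_world']
[[0.4604, -0.6279, 0.6275, 1.1409], [0.8876, 0.3172, -0.3339, -0.2883], [0.0106, 0.7107, 0.7034, 0.7498], [0.0, 0.0, 0.0, 1.0]]
wrist 64.52148791128748 317.3945676431918 238.90342077010433 ['img', 'fov_y', 'cx', 'cy', 'cam_to_world']
[[0.0012, -0.9689, -0.2476, 0.433], [1.0, 0.0018, -0.0018, -0.1745], [0.0022, -0.2476, 0.9689, 0.4391], [0.0, 0.0, 0.0, 1.0]]
top 46.61888744967487 321.572635226136 235.7767211826694 ['img', 'fov_y', 'cx', 'cy', 'cam_to_world']
[[-0.0023, 0.9865, -0.1638, 0.3372], [-1.0, -0.0017, 0.0041, 0.0457], [0.0038, 0.1639, 0.9865, 1.4851], [0.0, 0.0, 0.0, 1.0]]
```

View pics/w_s1.png

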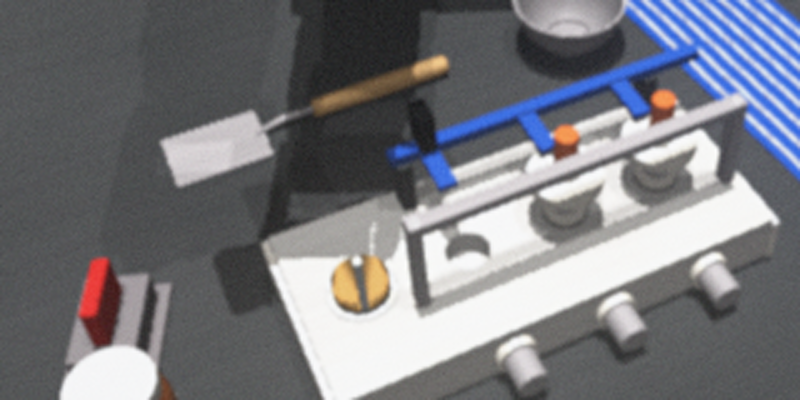

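View pics/w_wrist.png

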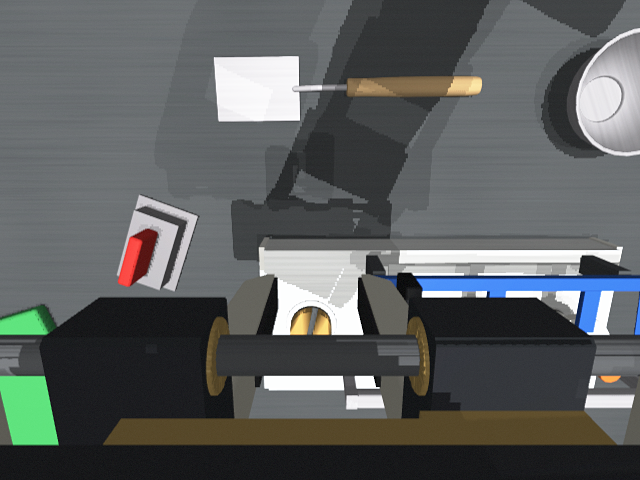

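View pics/w_top.png

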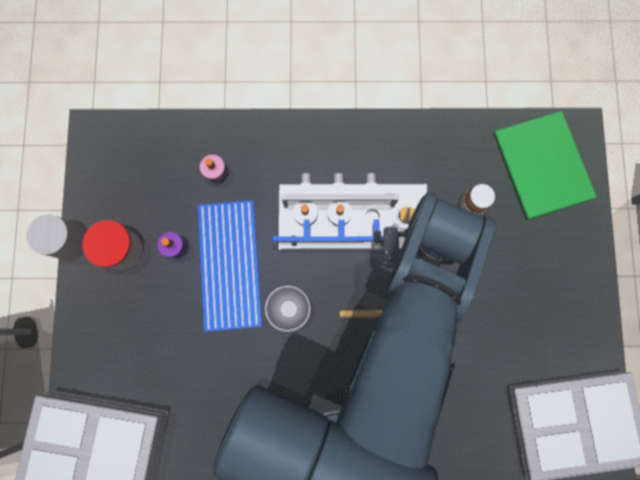

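```bash
python3 - <<'E'
from geo import *
r=cam('wrist')
cv2.imwrite('pics/x.png',cv2.resize(r['img'][185:305,95:215],None,fx=5,fy=5,interpolation=cv2.INTER_CUBIC))
E
python3 plan.py .50 -.33 .25
```

```text
now [ 0.5013 -0.173   0.2713] t 30.08 q [-0.42  0.27  1.63  0.    1.24 -1.99] w 37.1 F [ 0.2  0.7 -0.4]
shift mm [   1.4 -157.    21.1] turn [ 0.002 -0.002  0.   ]
```

View pics/x.png

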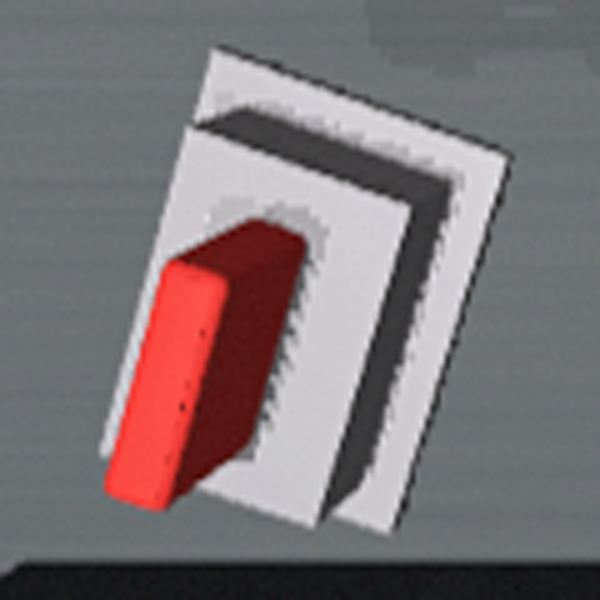

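```bash
python3 - <<'E'
from geo import *
r=cam('wrist')
P=[onz(r,x/5+95-.4,y/5+185-.4,.074) for x,y in((170,262),(228,282),(168,514),(106,494))]
P=np.array(P);print(P.round(4),'c',P.mean(0).round(4)); d=(P[3]-P[0]+P[2]-P[1]);print('yaw',np.arctan2(d[1],d[0]),np.linalg.norm(d)/2)
B=np.array([onz(r,x/5+95-.4,y/5+185-.4,.032) for x,y in((188,127),(412,206),(318,528))])
d=B[2]-B[1];print(B.round(4),'block yaw',np.arctan2(d[1],d[0]),np.linalg.norm(d),'c',((B[0]+B[2])/2).round(4))
E
```

```text
[[ 0.524  -0.3588  0.074 ]
 [ 0.528  -0.3478  0.074 ]
 [ 0.5769 -0.3656  0.074 ]
 [ 0.5726 -0.3777  0.074 ]] c [ 0.5504 -0.3625  0.074 ]
yaw -0.3595473720582043 0.05207987311817958
[[ 0.5044 -0.3726  0.032 ]
 [ 0.5218 -0.3259  0.032 ]
 [ 0.5969 -0.354   0.032 ]] block yaw -0.3586934518947647 0.08017962797057217 c [ 0.5506 -0.3633  0.032 ]
```

```bash
python3 plan.py .535 -.363 .2 -.359;python3 -m handwheel '[[45,-34,-190,0,0,0,0.12],[45,-34,-190,0,0,0,0.24],[45,-34,-190,30,0,0,0.359],[45,-34,-190,71,0,0,0.359],[45,-34,-190,71,0,0,0.359]]';python3 -m handwheel '[[45,0,0,0,0,0,0],[45,0,0,0,0,0,0]]';python3 plan.py .535 -.363 .2 -.359
```

```text
now [ 0.5014 -0.173   0.2714] t 30.13 q [-0.42  0.27  1.63  0.    1.24 -1.99] w 37.3 F [ 0.4 -0.1  0.6]
shift mm [ -33.6 -190.1   71.1] turn [ 0.001 -0.002  0.36 ]
time_s: 30.55
tcp_pos: [0.5348, -0.359, 0.2058]
eef_rot: [0.179, 0.984, 0.0, 0.0]
ft_force: [0.2, -0.9, 0.6]
width: 0.042
time_s: 30.72
tcp_pos: [0.5335, -0.3576, 0.2039]
eef_rot: [0.179, 0.984, 0.001, -0.002]
ft_force: [0.3, -0.1, 0.6]
width: 0.0419
now [ 0.5335 -0.3576  0.2039] t 30.72 q [-0.66  0.54  1.41  0.    1.21 -1.87] w 41.9 F [ 0.3 -0.1  0.6]
shift mm [-3.4 -4.6  3.8] turn [ 0.002 -0.005 -0.001]
```

```bash
python3 - <<'E'
from geo import *
r=cam('wrist')
cv2.imwrite('pics/y.png',cv2.resize(r['img'][150:320,200:430],None,fx=3.4,fy=3.4,interpolation=cv2.INTER_CUBIC))
m=cv2.inRange(cv2.cvtColor(r['img'],cv2.COLOR_BGR2HSV),(0,150,130),(6,255,255));m[300:]=0
c=max(cv2.findContours(m,0,2)[0],key=cv2.contourArea);R=cv2.minAreaRect(c);print(R)
print(onz(r,*R[0],.074)); b=cv2.boxPoints(R);print([onz(r,*p,.074).round(4) for p in b])
E
```

```text
((317.0, 270.5), (21.0, 12.0), 90.0)
[ 0.56510505 -0.3695904   0.074     ]
[array([ 0.5549, -0.371 ,  0.074 ]), array([ 0.5584, -0.3618,  0.074 ]), array([ 0.5754, -0.3682,  0.074 ]), array([ 0.5719, -0.3775,  0.074 ])]
```

View pics/y.png

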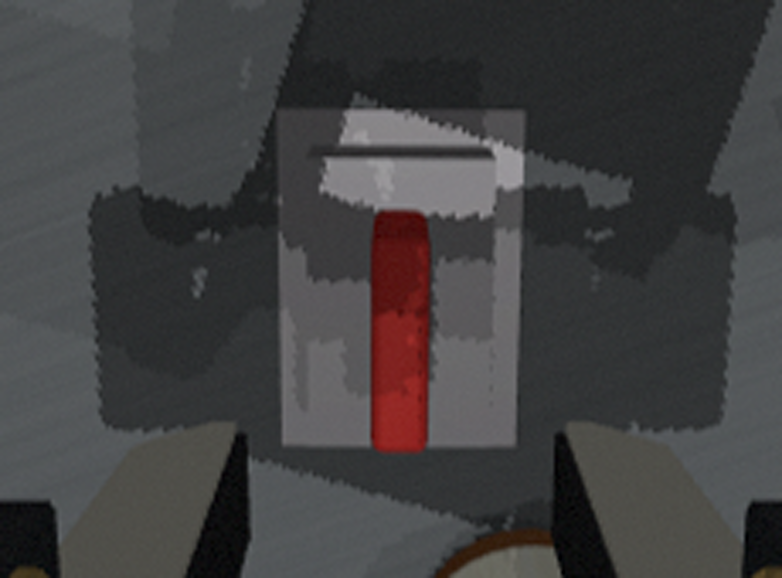

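```bash
python3 - <<'E'
from geo import *
r=cam('wrist')
a=onz(r,317.5,219.6,.074);b=onz(r,317.5,282.8,.074);print(a,b,(a+b)/2,np.linalg.norm(a-b))
E
python3 plan.py .551 -.3635 .041 -.359
```

```text
[ 0.5266683  -0.35398824  0.074     ] [ 0.57697369 -0.37286749  0.074     ] [ 0.551821   -0.36342787  0.074     ] 0.053731354186774924
now [ 0.5345 -0.3567  0.2072] t 30.82 q [-0.66  0.53  1.41  0.    1.21 -1.87] w 41.7 F [ 0.  -0.9  0.9]
shift mm [-17.9  -0.7 166.2] turn [ 0.001 -0.     0.   ]
```

```bash
python3 -m handwheel '[[45,-18.3,-0.4,40,0,0,0],[45,-18.3,-0.4,80,0,0,0],[45,-18.3,-0.4,120,0,0,0],[45,-18.3,-0.4,145,0,0,0],[45,-18.3,-0.4,145,0,0,0]]';python3 -m handwheel '[[45,0,0,10,0,0,0],[45,0,0,20,0,0,0],[45,0,0,20,0,0,0]]';python3 plan.py .5515 -.3635 .041 -.359;python3 -m handwheel '[[0,0,0,0,0,0,0],[0,0,0,0,0,0,0],[0,0,0,0,0,0,0],[0,0,0,0,0,0,0],[0,0,0,0,0,0,0]]' 40;python3 plan.py .5515 -.3635 .041 -.359
```

```text
time_s: 31.23
tcp_pos: [0.5494, -0.3614, 0.0578]
eef_rot: [0.178, 0.984, 0.002, -0.003]
ft_force: [-1.2, -0.2, -0.1]
width: 0.0419
time_s: 31.48
tcp_pos: [0.5513, -0.3641, 0.0422]
eef_rot: [0.179, 0.984, 0.0, 0.0]
ft_force: [-0.4, 0.2, -0.3]
width: 0.0422
now [ 0.5513 -0.3641  0.0422] t 31.48 q [-0.65  0.75  1.46  0.    0.93 -1.87] w 42.2 F [-0.4  0.2 -0.3]
shift mm [0.  0.6 1.2] turn [ 0.     0.001 -0.   ]
time_s: 31.9
tcp_pos: [0.5511, -0.3645, 0.0424]
eef_rot: [0.179, 0.984, 0.0, 0.0]
ft_force: [1.1, -0.2, 4.1]
width: 0.0139
now [ 0.5511 -0.3645  0.0424] t 31.9 q [-0.65  0.75  1.46  0.    0.93 -1.87] w 13.9 F [ 1.1 -0.2  4.1]
shift mm [-0.   1.1  1.4] turn [ 0.     0.    -0.001]
```

```bash
python3 -m handwheel '[[0,0,0,-8,0,0,0],[0,0,0,-25,0,0,0],[0,0,0,-60,0,0,0],[0,0,0,-100,0,0,0],[0,0,0,-140,0,0,0]]' 50;python3 -m handwheel '[[0,0,0,-20,0,0,0],[0,0,0,-20,0,0,0],[0,0,0,-20,0,0,0]]';python3 plan.py .56 -.21 .2 -.1;python3 look.py z scene wrist
```

```text
time_s: 32.32
tcp_pos: [0.5505, -0.3641, 0.1836]
eef_rot: [0.179, 0.984, 0.001, -0.001]
ft_force: [0.8, -1.6, -1.4]
width: 0.0139
time_s: 32.57
tcp_pos: [0.5511, -0.3646, 0.2029]
eef_rot: [0.179, 0.984, -0.0, 0.001]
ft_force: [-0.6, -0.1, -1.9]
width: 0.0138
now [ 0.5511 -0.3646  0.2029] t 32.57 q [-0.66  0.57  1.36  0.    1.22 -1.87] w 13.8 F [-0.6 -0.1 -1.9]
shift mm [ 46.  147.8   2.8] turn [-0.     0.001 -0.26 ]
scene 57.68186924786648 320.78693132626364 241.99536487297746 ['img', 'fov_y', 'cx', 'cy', 'cam_to_world']
[[0.4604, -0.6279, 0.6275, 1.1409], [0.8876, 0.3172, -0.3339, -0.2883], [0.0106, 0.7107, 0.7034, 0.7498], [0.0, 0.0, 0.0, 1.0]]
wrist 64.52148791128748 317.3945676431918 238.90342077010433 ['img', 'fov_y', 'cx', 'cy', 'cam_to_world']
[[0.3516, -0.9073, -0.2306, 0.4869], [0.9361, 0.3414, 0.0844, -0.3409], [0.0021, -0.2456, 0.9694, 0.368], [0.0, 0.0, 0.0, 1.0]]
```

View pics/z_scene.png

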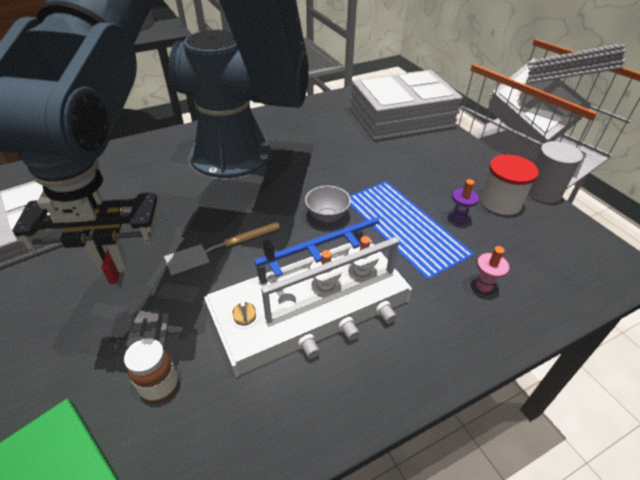

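View pics/z_wrist.png

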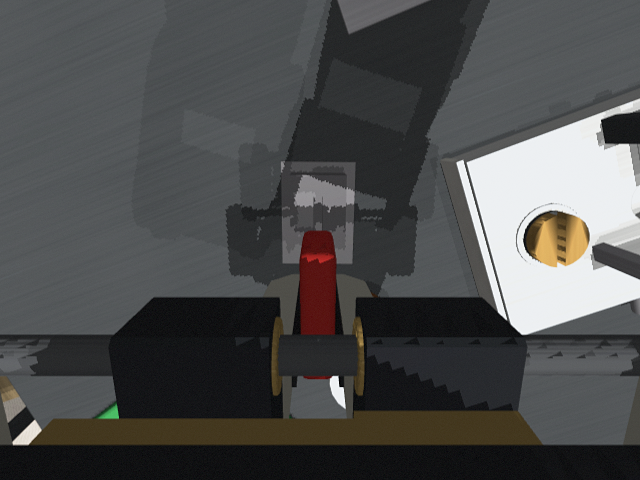

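```bash
python3 -m handwheel '[[0,46,148,-20,0,0,-0.1],[0,46,148,-20,0,0,-0.2],[0,46,148,-20,0,0,-0.26],[0,46,148,-20,0,0,-0.26],[0,46,148,-20,0,0,-0.26]]';python3 -m handwheel '[[0,0,0,0,0,0,0],[0,0,0,0,0,0,0]]';python3 plan.py .56 -.18 .2 -.1; python3 - <<'E'
from geo import *
r=cam('wrist');np.save('pics/aa.npy',r['T'])
cv2.imwrite('pics/aa_wrist.png',r['img'])
cv2.imwrite('pics/aa.png',cv2.resize(r['img'][180:300,300:460],None,fx=5,fy=5,interpolation=cv2.INTER_CUBIC))
E
```

```text
time_s: 33.08
tcp_pos: [0.5598, -0.2046, 0.2211]
eef_rot: [0.048, 0.999, 0.001, -0.001]
ft_force: [-0.4, 0.8, -1.2]
width: 0.0135
time_s: 33.25
tcp_pos: [0.5596, -0.21, 0.2207]
eef_rot: [0.05, 0.999, 0.001, -0.001]
ft_force: [0.2, -0.4, -1.0]
width: 0.0135
now [ 0.5596 -0.21    0.2207] t 33.25 q [-0.44  0.44  1.52  0.    1.19 -1.91] w 13.5 F [ 0.2 -0.4 -1. ]
shift mm [ 2.5 29.9 20.7] turn [ 0.001 -0.002  0.   ]
```

View pics/aa.png

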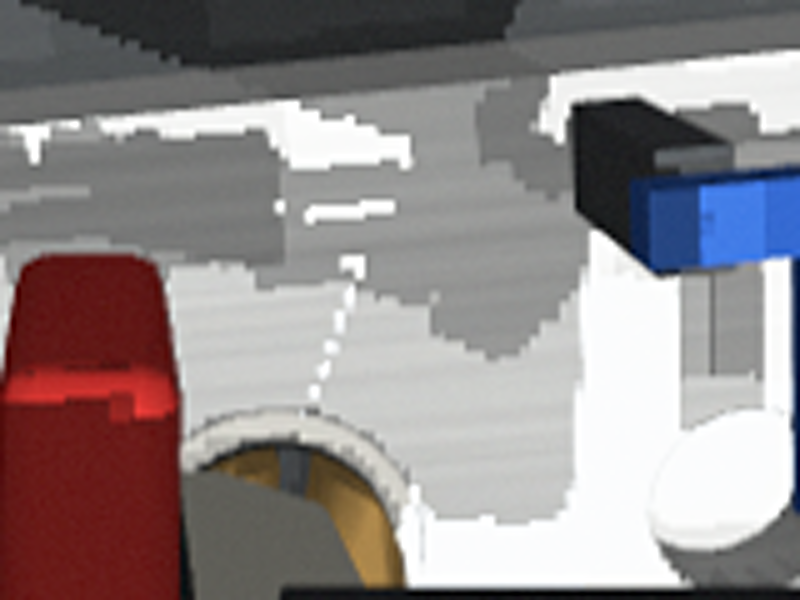

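View pics/aa_wrist.png

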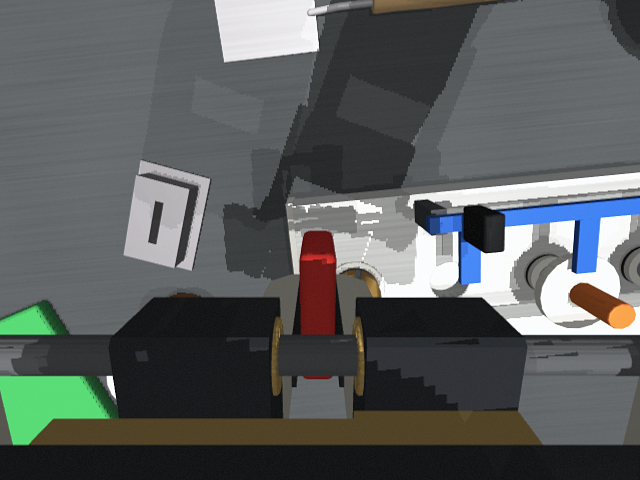

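```bash
python3 - <<'E'
import cv2
a=cv2.imread('pics/z_wrist.png');cv2.imwrite('pics/ab.png',cv2.resize(a[195:280,505:605],None,fx=7,fy=7,interpolation=cv2.INTER_CUBIC))
a=cv2.imread('pics/t_wrist.png');cv2.imwrite('pics/ac.png',cv2.resize(a[180:270,40:140],None,fx=7,fy=6.6,interpolation=cv2.INTER_CUBIC))
E
```

```text
(no output)
```

View pics/ab.png

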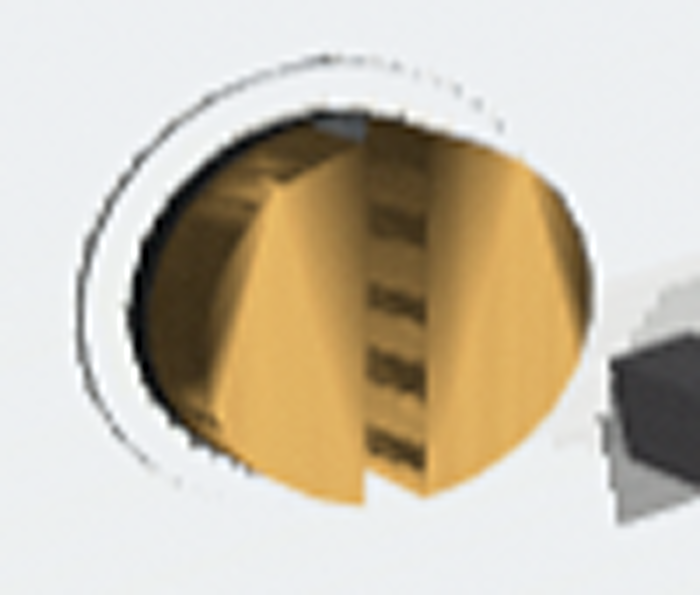

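View pics/ac.png

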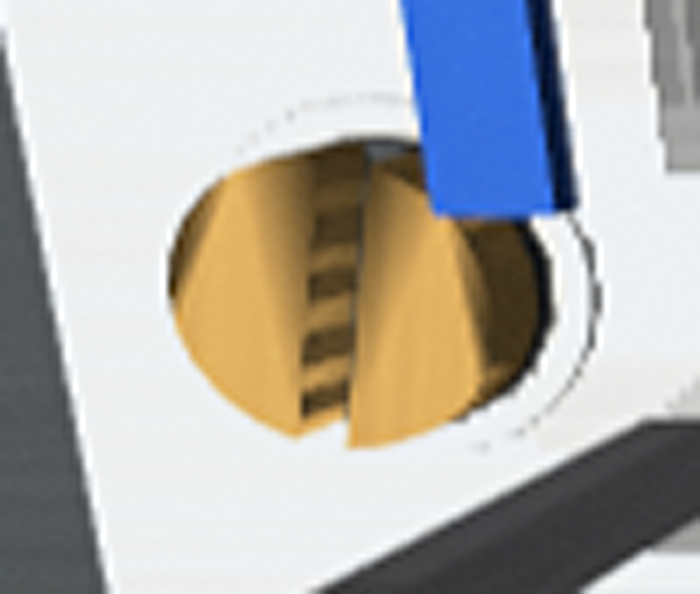

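```bash
python3 - <<'E'
from geo import *
r=cam('wrist')
r['T']=np.array([[0.3516,-0.9073,-0.2306,0.4869],[0.9361,0.3414,0.0844,-0.3409],[0.0021,-0.2456,0.9694,0.368],[0,0,0,1]])
p=lambda x,y:onz(r,x/7+505-.43,y/7+195-.43,.068)
def yaw(a,b): d=b-a; return np.arctan2(d[1],d[0])
for A,B in(((366,150),(363,503)),((432,135),(427,497))):
    a,b=p(*A),p(*B);print(a.round(4),b.round(4),yaw(a,b))
print('c',p(375,310))
r['T']=np.array([[-0.0016,-0.9685,-0.2489,0.5497],[1,-0.001,-0.0023,0.0418],[0.002,-0.2489,0.9685,0.4303],[0,0,0,1]])
p=lambda x,y:onz(r,x/7+40-.43,y/6.6+180-.43,.068)
for A,B in(((367,155),(348,448)),((318,155),(300,437))):
    a,b=p(*A),p(*B);print(a.round(4),b.round(4),yaw(a,b))
s=cam('top');p=lambda x,y:onz(s,x/4+260-.4,y/4+160-.4,.068)
print(yaw(p(586,248),p(598,192)))
E
```

```text
[ 0.6082 -0.1804  0.068 ] [ 0.6502 -0.1896  0.068 ] -0.2138931070320252
[ 0.6091 -0.173   0.068 ] [ 0.6521 -0.1823  0.068 ] -0.21306070764482063
c [ 0.62731262 -0.1833662   0.068     ]
[ 0.6075 -0.1736  0.068 ] [ 0.6518 -0.1828  0.068 ] -0.20351028687058703
[ 0.6075 -0.1804  0.068 ] [ 0.6501 -0.1893  0.068 ] -0.20697764334869778
-0.23357435969981127
```

```bash
python3 plan.py .629 -.1815 .15 -.21;python3 -m handwheel '[[0,-30,10,0,0,0,0.05],[0,-72,14,0,0,0,0.11],[0,-72,14,30,0,0,0.11],[0,-72,14,70,0,0,0.11],[0,-72,14,70,0,0,0.11]]';python3 -m handwheel '[[0,0,0,0,0,0,0],[0,0,0,0,0,0,0]]';python3 plan.py .629 -.1815 .115 -.21
```

```text
now [ 0.5596 -0.2108  0.2211] t 33.4 q [-0.44  0.44  1.52  0.    1.19 -1.91] w 13.5 F [-0.   0.4 -1.2]
shift mm [-66.2  36.1  71.1] turn [ 0.001 -0.001  0.109]
time_s: 33.82
tcp_pos: [0.6297, -0.2024, 0.144]
eef_rot: [0.105, 0.994, 0.002, -0.006]
ft_force: [-1.1, 0.5, -3.1]
width: 0.0135
time_s: 33.98
tcp_pos: [0.6334, -0.2038, 0.1537]
eef_rot: [0.105, 0.994, 0.0, 0.001]
ft_force: [-0.0, -0.2, -0.3]
width: 0.0133
now [ 0.6334 -0.2038  0.1537] t 33.98 q [-0.38  0.62  1.39  0.    1.13 -1.74] w 13.3 F [-0.  -0.2 -0.3]
shift mm [ 9.  20.9 38.7] turn [ 0.     0.001 -0.001]
```

```bash
python3 -m handwheel '[[0,9,20.9,0,0,0,0],[0,9,20.9,15,0,0,0],[0,9,20.9,34,0,0,0],[0,9,20.9,34,0,0,0],[0,9,20.9,34,0,0,0]]';python3 -m handwheel '[[0,0,0,0,0,0,0],[0,0,0,0,0,0,0]]';python3 plan.py .629 -.1815 .104 -.21; python3 look.py ad scene wrist;python3 - <<'E'
import cv2
s=cv2.imread('pics/ad_scene.png');cv2.imwrite('pics/ad_s1.png',cv2.resize(s[210:350,180:320],None,fx=4.2,fy=4.2,interpolation=cv2.INTER_CUBIC))
E
```

```text
time_s: 34.4
tcp_pos: [0.6289, -0.181, 0.1198]
eef_rot: [0.105, 0.994, 0.0, 0.001]
ft_force: [0.2, -0.1, -1.0]
width: 0.0136
time_s: 34.57
tcp_pos: [0.6293, -0.1811, 0.12]
eef_rot: [0.105, 0.994, -0.0, 0.001]
ft_force: [0.3, -0.5, -1.0]
width: 0.0134
now [ 0.6293 -0.1811  0.12  ] t 34.57 q [-0.35  0.64  1.44  0.    1.05 -1.71] w 13.4 F [ 0.3 -0.5 -1. ]
shift mm [ 0.3 -0.4 16. ] turn [ 0.     0.003 -0.   ]
scene 57.68186924786648 320.78693132626364 241.99536487297746 ['img', 'fov_y', 'cx', 'cy', 'cam_to_world']
[[0.4604, -0.6279, 0.6275, 1.1409], [0.8876, 0.3172, -0.3339, -0.2883], [0.0106, 0.7107, 0.7034, 0.7498], [0.0, 0.0, 0.0, 1.0]]
wrist 64.52148791128748 317.3945676431918 238.90342077010433 ['img', 'fov_y', 'cx', 'cy', 'cam_to_world']
[[0.208, -0.9472, -0.244, 0.5623], [0.9781, 0.2019, 0.0503, -0.1674], [0.0016, -0.2491, 0.9685, 0.2863], [0.0, 0.0, 0.0, 1.0]]
```

View pics/ad_s1.png

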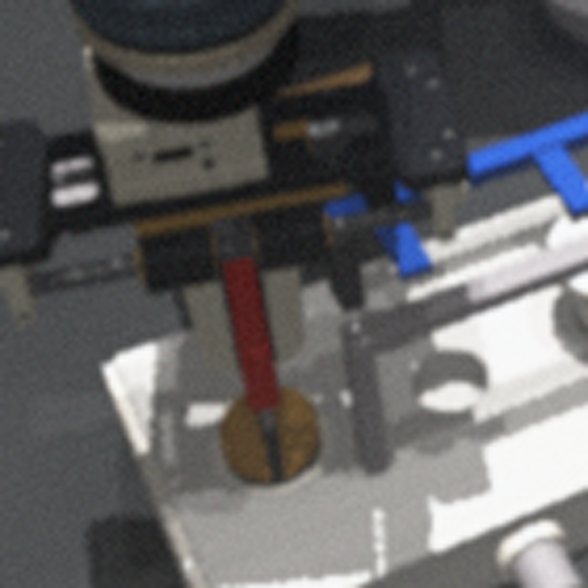

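View pics/ad_wrist.png

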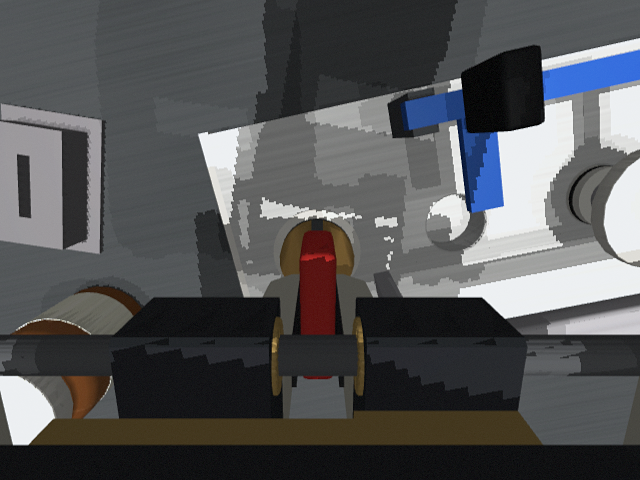

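Key lines up with the slot (wrist (317,225)). Also gripper-body clearance is fine. Lower in steps with force watch.

```bash
python3 -m handwheel '[[0,0,-0.4,10,0,0,0],[0,0,-0.4,15,0,0,0],[0,0,-0.4,15,0,0,0]]';python3 -m handwheel '[[0,0,0,3,0,0,0],[0,0,0,6,0,0,0],[0,0,0,6,0,0,0]]';python3 -m handwheel '[[0,0,0,2,0,0,0],[0,0,0,4,0,0,0],[0,0,0,4,0,0,0]]'
```

```text
time_s: 34.92
tcp_pos: [0.6276, -0.1807, 0.1012]
eef_rot: [0.105, 0.995, 0.001, -0.001]
ft_force: [0.2, 0.2, -1.5]
width: 0.0139
time_s: 35.17
tcp_pos: [0.6282, -0.1809, 0.0963]
eef_rot: [0.105, 0.995, 0.0, -0.0]
ft_force: [-0.5, -0.2, -1.6]
width: 0.0137
time_s: 35.42
tcp_pos: [0.6283, -0.1809, 0.0926]
eef_rot: [0.105, 0.995, 0.0, -0.0]
ft_force: [0.4, -0.7, -1.0]
width: 0.0137
```

```bash
python3 -m handwheel '[[0,0,0,1,0,0,0.1],[0,0,0,1,0,0,0.2],[0,0,0,1,0,0,0.3],[0,0,0,1,0,0,0.4],[0,0,0,1,0,0,0.5]]';python3 -m handwheel '[[0,0,0,0,0,0,0],[0,0,0,0,0,0,0]]';python3 plan.py .629 -.1815 .092 -1.571; python3 -c "
from cell import bot;print(bot.observe()['ft_torque'])"
```

```text
time_s: 35.83
tcp_pos: [0.6285, -0.181, 0.092]
eef_rot: [0.35, 0.937, 0.0, -0.0]
ft_force: [-0.0, -0.2, -1.1]
width: 0.0134
time_s: 36.0
tcp_pos: [0.6285, -0.181, 0.092]
eef_rot: [0.346, 0.938, 0.0, -0.0]
ft_force: [-0.2, -0.1, -0.6]
width: 0.014
now [ 0.6285 -0.181   0.092 ] t 36.0 q [-0.35  0.68  1.46  0.    1.   -1.22] w 14.0 F [-0.2 -0.1 -0.6]
shift mm [-0.7 -0.1  0. ] turn [ 0.    -0.     0.864]
[-0.05947648 -0.0455422  -0.02940016]
```

```bash
python3 -m handwheel '[[0,0,0,0,0,0,0.1],[0,0,0,0,0,0,0.2],[0,0,0,0,0,0,0.3],[0,0,0,0,0,0,0.4],[0,0,0,0,0,0,0.5]]';python3 -m handwheel '[[0,0,0,0,0,0,0.1],[0,0,0,0,0,0,0.2],[0,0,0,0,0,0,0.3],[0,0,0,0,0,0,0.36],[0,0,0,0,0,0,0.36]]';python3 plan.py .629 -.1815 .092 -1.571; python3 -c "
from cell import bot;print(bot.observe()['ft_torque'])"
```

```text
time_s: 36.42
tcp_pos: [0.6288, -0.1806, 0.0921]
eef_rot: [0.569, 0.822, 0.001, 0.0]
ft_force: [2.4, 2.3, -2.4]
width: 0.0136
time_s: 36.83
tcp_pos: [0.6291, -0.1805, 0.0921]
eef_rot: [0.707, 0.708, 0.001, 0.0]
ft_force: [3.4, 3.2, -2.7]
width: 0.0139
now [ 0.6291 -0.1805  0.0921] t 36.83 q [-0.35  0.68  1.46  0.    1.   -0.35] w 13.9 F [ 3.4  3.2 -2.7]
shift mm [-1.  -0.1  0.1] turn [ 0.002 -0.001  0.002]
[ 0.4969997  -0.73004726  0.03077956]
```

```bash
for i in 1; do python3 -m handwheel '[[0,0,0,0,0,0,0.04],[0,0,0,0,0,0,0.06],[0,0,0,0,0,0,0.06]]'; done;python3 plan.py .629 -.1815 .092 -1.571; python3 -c "
from cell import bot;print(bot.observe()['ft_torque'])";python3 -m handwheel '[[0,0,0,0,0,0,0.04],[0,0,0,0,0,0,0.06],[0,0,0,0,0,0,0.06]]';python3 plan.py .629 -.1815 .092 -1.571; python3 -c "
from cell import bot;print(bot.observe()['ft_torque'])"
```

```text
time_s: 37.08
tcp_pos: [0.6292, -0.1806, 0.0921]
eef_rot: [0.726, 0.687, 0.001, 0.0]
ft_force: [5.1, 3.2, -3.8]
width: 0.0136
now [ 0.6292 -0.1806  0.0921] t 37.08 q [-0.35  0.68  1.46  0.    1.   -0.3 ] w 13.6 F [ 5.1  3.2 -3.8]
shift mm [-0.9 -0.2  0.1] turn [ 0.002 -0.001 -0.055]
[ 0.61232803 -0.9912031   0.05545727]
time_s: 37.33
tcp_pos: [0.6293, -0.1805, 0.0921]
eef_rot: [0.746, 0.665, 0.001, 0.0]
ft_force: [5.5, 2.9, -3.7]
width: 0.0141
now [ 0.6293 -0.1805  0.0921] t 37.33 q [-0.35  0.68  1.46  0.    1.   -0.24] w 14.1 F [ 5.5  2.9 -3.7]
shift mm [-1.  -0.2  0.1] turn [ 0.002 -0.001 -0.115]
[ 0.59477568 -1.01549495  0.23999765]
```

```bash
python3 -m handwheel '[[0,0,0,0,0,0,0.04],[0,0,0,0,0,0,0.06],[0,0,0,0,0,0,0.06]]';python3 plan.py .629 -.1815 .092 -1.571; python3 -c "
from cell import bot;print(bot.observe()['ft_torque'])"; python3 look.py ae scene wrist top;python3 - <<'E'
import cv2
s=cv2.imread('pics/ae_scene.png');cv2.imwrite('pics/ae_s1.png',cv2.resize(s[210:350,180:320],None,fx=4.2,fy=4.2,interpolation=cv2.INTER_CUBIC))
E
```

```text
time_s: 37.58
tcp_pos: [0.6292, -0.1806, 0.0921]
eef_rot: [0.766, 0.643, 0.001, 0.0]
ft_force: [5.5, 3.8, -3.5]
width: 0.0138
now [ 0.6292 -0.1806  0.0921] t 37.58 q [-0.35  0.68  1.46  0.    1.   -0.18] w 13.8 F [ 5.5  3.8 -3.5]
shift mm [-1.  -0.1  0.1] turn [ 0.002 -0.001 -0.173]
[ 0.58062002 -1.0093361   0.82321418]
scene 57.68186924786648 320.78693132626364 241.99536487297746 ['img', 'fov_y', 'cx', 'cy', 'cam_to_world']
[[0.4604, -0.6279, 0.6275, 1.1409], [0.8876, 0.3172, -0.3339, -0.2883], [0.0106, 0.7107, 0.7034, 0.7498], [0.0, 0.0, 0.0, 1.0]]
wrist 64.52148791128748 317.3945676431918 238.90342077010433 ['img', 'fov_y', 'cx', 'cy', 'cam_to_world']
[[0.9852, 0.1663, 0.041, 0.6409], [-0.1713, 0.955, 0.242, -0.114], [0.0011, -0.2455, 0.9694, 0.259], [0.0, 0.0, 0.0, 1.0]]
top 46.61888744967487 321.572635226136 235.7767211826694 ['img', 'fov_y', 'cx', 'cy', 'cam_to_world']
[[-0.0023, 0.9865, -0.1638, 0.3372], [-1.0, -0.0017, 0.0041, 0.0457], [0.0038, 0.1639, 0.9865, 1.4851], [0.0, 0.0, 0.0, 1.0]]
```

View pics/ae_s1.png

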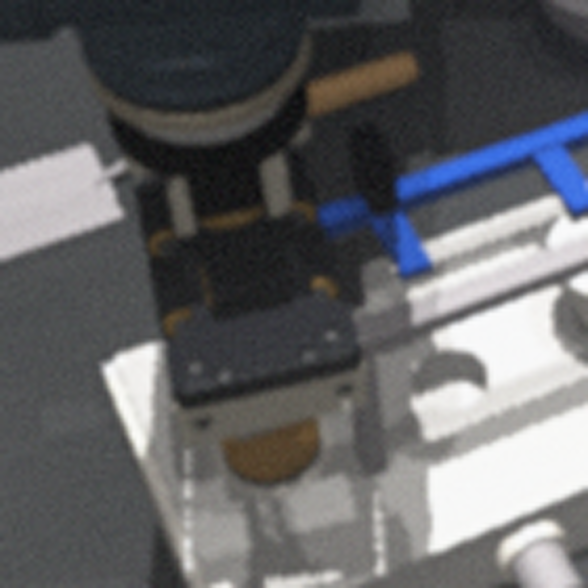

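View pics/ae_wrist.png

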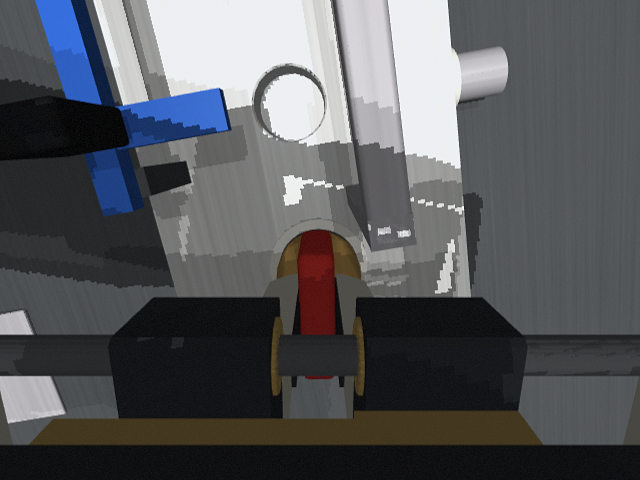

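```bash
python3 -m handwheel '[[0,0,0,0,0,0,-0.06],[0,0,0,0,0,0,-0.13],[0,0,0,0,0,0,-0.13]]'; python3 -c "
from cell import bot;o=bot.observe();print(o['ft_torque'],o['ft_force'])";python3 -m handwheel '[[0,0,0,-6,0,0,0],[0,0,0,-12,0,0,0],[0,0,0,-18,0,0,0],[0,0,0,-50,0,0,0],[0,0,0,-90,0,0,0]]'; python3 plan.py .54 -.30 .2 -.359
```

```text
time_s: 37.98
tcp_pos: [0.6286, -0.1809, 0.0921]
eef_rot: [0.722, 0.692, 0.0, -0.0]
ft_force: [2.1, 1.1, -2.1]
width: 0.0135
[ 0.22415999 -0.36253199  0.01792397] [ 2.11433956  1.14091853 -2.05826595]
time_s: 38.4
tcp_pos: [0.6266, -0.1806, 0.1807]
eef_rot: [0.724, 0.69, -0.001, -0.003]
ft_force: [0.8, -0.5, -1.4]
width: 0.0136
now [ 0.6266 -0.1806  0.1807] t 38.4 q [-0.35  0.58  1.4   0.    1.17 -0.3 ] w 13.6 F [ 0.8 -0.5 -1.4]
shift mm [-123.5  -80.8  -19. ] turn [-0.004 -0.006 -1.261]
```

```bash
python3 -m handwheel '[[0,-20,0,-20,0,0,-0.12],[0,-40,-20,-40,0,0,-0.24],[0,-70,-40,-40,0,0,-0.36],[0,-85,-65,-40,0,0,-0.48],[0,-85,-65,-40,0,0,-0.6]]'; python3 plan.py .56 -.25 .22 -.359
```

```text
time_s: 38.82
tcp_pos: [0.5558, -0.2654, 0.2229]
eef_rot: [0.487, 0.874, -0.0, -0.001]
ft_force: [0.5, 1.1, -1.3]
width: 0.0136
now [ 0.5558 -0.2654  0.2229] t 38.82 q [-0.52  0.47  1.47 -0.    1.21 -1.07] w 13.6 F [ 0.5  1.1 -1.3]
shift mm [10.9 11.7  2.9] turn [-0.001 -0.001 -0.658]
```

```bash
python3 -m handwheel '[[0,11,12,0,0,0,-0.12],[0,11,12,0,0,0,-0.24],[0,11,12,0,0,0,-0.36],[0,11,12,0,0,0,-0.48],[0,11,12,0,0,0,-0.6]]'; python3 -m handwheel '[[0,0,0,0,0,0,-0.06],[0,0,0,0,0,0,-0.06],[0,0,0,0,0,0,-0.06],[0,0,0,0,0,0,-0.06]]';python3 plan.py .56 -.25 .22 -.359; python3 look.py af wrist scene top
```

```text
time_s: 39.23
tcp_pos: [0.5635, -0.2471, 0.2225]
eef_rot: [0.205, 0.979, 0.0, -0.0]
ft_force: [0.5, -0.3, -1.2]
width: 0.0136
time_s: 39.57
tcp_pos: [0.5637, -0.2471, 0.2222]
eef_rot: [0.18, 0.984, 0.0, -0.0]
ft_force: [-0.3, -0.1, -1.0]
width: 0.0139
now [ 0.5637 -0.2471  0.2222] t 39.57 q [-0.49  0.47  1.47  0.    1.21 -1.7 ] w 13.9 F [-0.3 -0.1 -1. ]
shift mm [ 2.4 -4.   2.2] turn [ 0.    -0.    -0.003]
wrist 64.52148791128748 317.3945676431918 238.90342077010433 ['img', 'fov_y', 'cx', 'cy', 'cam_to_world']
[[0.3539, -0.9063, -0.2312, 0.5001], [0.9353, 0.3433, 0.0857, -0.2236], [0.0017, -0.2466, 0.9691, 0.389], [0.0, 0.0, 0.0, 1.0]]
scene 57.68186924786648 320.78693132626364 241.99536487297746 ['img', 'fov_y', 'cx', 'cy', 'cam_to_world']
[[0.4604, -0.6279, 0.6275, 1.1409], [0.8876, 0.3172, -0.3339, -0.2883], [0.0106, 0.7107, 0.7034, 0.7498], [0.0, 0.0, 0.0, 1.0]]
top 46.61888744967487 321.572635226136 235.7767211826694 ['img', 'fov_y', 'cx', 'cy', 'cam_to_world']
[[-0.0023, 0.9865, -0.1638, 0.3372], [-1.0, -0.0017, 0.0041, 0.0457], [0.0038, 0.1639, 0.9865, 1.4851], [0.0, 0.0, 0.0, 1.0]]
```

View pics/af_wrist.png

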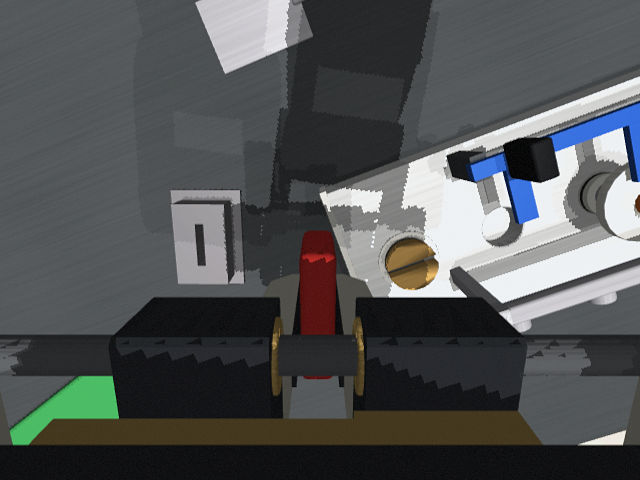

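View pics/af_scene.png

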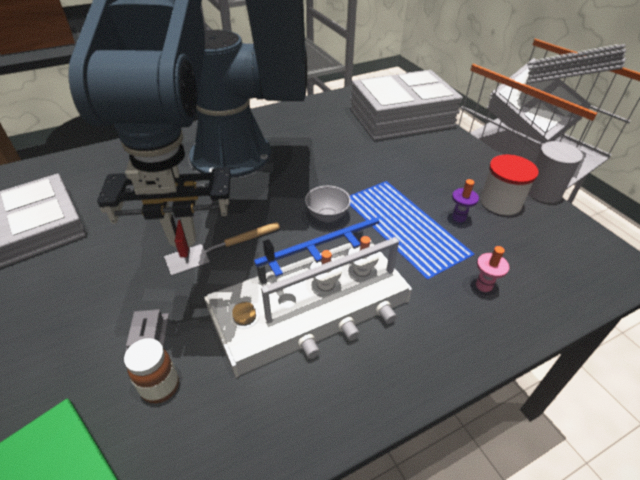

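```bash
python3 - <<'E'
import cv2
a=cv2.imread('pics/af_wrist.png');cv2.imwrite('pics/ag.png',cv2.resize(a[180:295,160:260],None,fx=6,fy=5,interpolation=cv2.INTER_CUBIC))
cv2.imwrite('pics/ah.png',cv2.resize(a[225:300,370:450],None,fx=8,fy=8,interpolation=cv2.INTER_CUBIC))
E
```

```text
(no output)
```

View pics/ag.png

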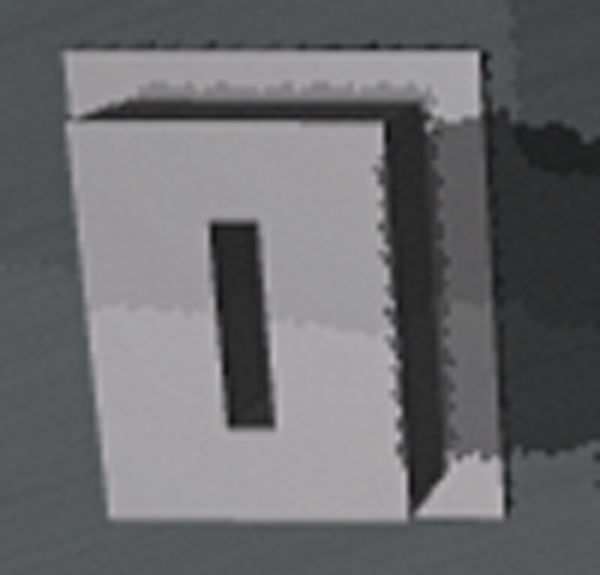

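View pics/ah.png

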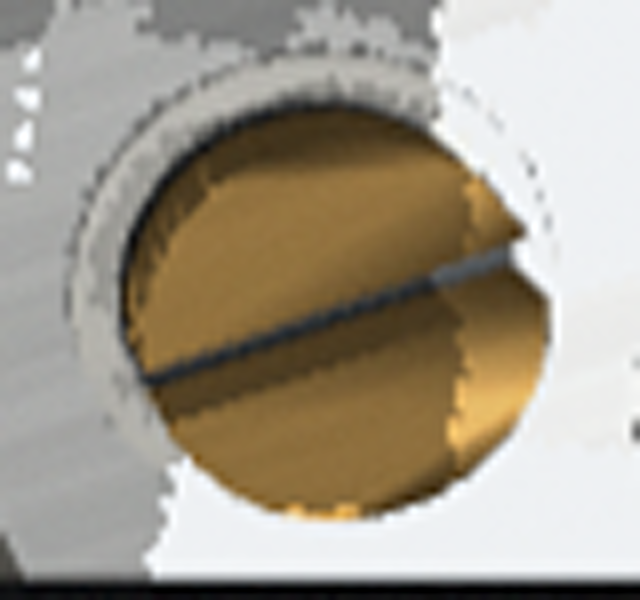

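```bash
python3 - <<'E'
from geo import *
r=cam('wrist')
p=lambda x,y,z=.032:onz(r,x/6+160-.42,y/5+180-.4,z)
P=np.array([p(*q) for q in((209,222),(258,222),(274,427),(228,427))]);print(P.round(4),P.mean(0).round(4));d=P[3]-P[0]+P[2]-P[1];print('pocket yaw',np.arctan2(d[1],d[0]),np.linalg.norm(d)/2)
B=np.array([p(*q) for q in((70,122),(384,122),(410,520),(108,520))]);print(B.mean(0).round(4));d=B[3]-B[0]+B[2]-B[1];print('block yaw',np.arctan2(d[1],d[0]),np.linalg.norm(d)/2)
p=lambda x,y,z=.068:onz(r,x/8+370-.44,y/8+225-.44,z)
a,b=p(142,378),p(520,238);d=a-b;print('slot edge',a,b,np.arctan2(d[1],d[0]))
a,b=p(142,385),p(510,255);d=a-b;print('slot edge',np.arctan2(d[1],d[0]))
E
```

```text
[[ 0.5299 -0.3602  0.032 ]
 [ 0.5327 -0.3529  0.032 ]
 [ 0.5711 -0.3679  0.032 ]
 [ 0.5685 -0.3749  0.032 ]] [ 0.5505 -0.364   0.032 ]
pocket yaw -0.367946703713221 0.04126524914184083
[ 0.5507 -0.3638  0.032 ]
block yaw -0.3718253678512441 0.08008452964977184
slot edge [ 0.62700958 -0.2043805   0.068     ] [ 0.62623973 -0.16041181  0.068     ] -1.5532891567264773
slot edge -1.5693358583441992
```

```bash
python3 plan.py .551 -.3643 .12 -.362;python3 -m handwheel '[[0,-29,-114,10,0,0,0],[0,-29,-114,10,0,0,0],[0,-29,-114,40,0,0,0],[0,-29,-114,90,0,0,0],[0,-29,-114,90,0,0,0]]';python3 -m handwheel '[[0,0,0,0,0,0,0],[0,0,0,0,0,0,0]]';python3 plan.py .551 -.3643 .085 -.362
```

```text
now [ 0.5638 -0.2471  0.222 ] t 39.77 q [-0.49  0.47  1.47  0.    1.21 -1.7 ] w 13.5 F [ 0.2  0.1 -1.5]
shift mm [ -29.4 -114.2  101.9] turn [ 0.001 -0.     0.001]
time_s: 40.18
tcp_pos: [0.5482, -0.3642, 0.1263]
eef_rot: [0.18, 0.984, 0.002, -0.003]
ft_force: [-0.0, 0.6, -2.9]
width: 0.0135
time_s: 40.35
tcp_pos: [0.5513, -0.3633, 0.1326]
eef_rot: [0.179, 0.984, 0.0, -0.0]
ft_force: [-0.0, 0.8, -0.5]
width: 0.0136
now [ 0.5513 -0.3633  0.1326] t 40.35 q [-0.65  0.64  1.42  0.    1.09 -1.87] w 13.6 F [-0.   0.8 -0.5]
shift mm [-0.1 -1.1 47.6] turn [ 0.001 -0.001  0.003]
```

```bash
python3 -m handwheel '[[0,-0.1,-1.1,20,0,0,0.003],[0,-0.1,-1.1,47,0,0,0.003],[0,-0.1,-1.1,47,0,0,0.003],[0,-0.1,-1.1,47,0,0,0.003]]';python3 plan.py .551 -.3643 .0417 -.362;python3 look.py ai scene wrist;python3 - <<'E'
import cv2
s=cv2.imread('pics/ai_scene.png');cv2.imwrite('pics/ai_s1.png',cv2.resize(s[250:390,70:210],None,fx=4.2,fy=4.2,interpolation=cv2.INTER_CUBIC))
s=cv2.imread('pics/ai_wrist.png');cv2.imwrite('pics/ai_w1.png',cv2.resize(s[140:340,220:420],None,fx=3,fy=3,interpolation=cv2.INTER_CUBIC))
E
```

```text
time_s: 40.68
tcp_pos: [0.5513, -0.3644, 0.0865]
eef_rot: [0.18, 0.984, 0.0, 0.0]
ft_force: [0.1, 1.0, -0.4]
width: 0.0135
now [ 0.5513 -0.3644  0.0865] t 40.68 q [-0.65  0.69  1.44  0.    1.   -1.86] w 13.5 F [ 0.1  1.  -0.4]
shift mm [ 0.3 -0.  44.8] turn [0. 0. 0.]
scene 57.68186924786648 320.78693132626364 241.99536487297746 ['img', 'fov_y', 'cx', 'cy', 'cam_to_world']
[[0.4604, -0.6279, 0.6275, 1.1409], [0.8876, 0.3172, -0.3339, -0.2883], [0.0106, 0.7107, 0.7034, 0.7498], [0.0, 0.0, 0.0, 1.0]]
wrist 64.52148791128748 317.3945676431918 238.90342077010433 ['img', 'fov_y', 'cx', 'cy', 'cam_to_world']
[[0.3536, -0.9058, -0.2333, 0.4878], [0.9354, 0.3427, 0.0871, -0.3413], [0.0011, -0.249, 0.9685, 0.2541], [0.0, 0.0, 0.0, 1.0]]
```

View pics/ai_s1.png

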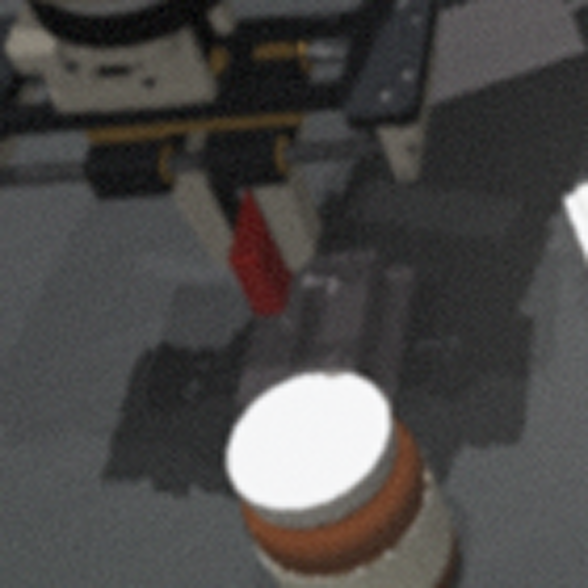

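View pics/ai_w1.png

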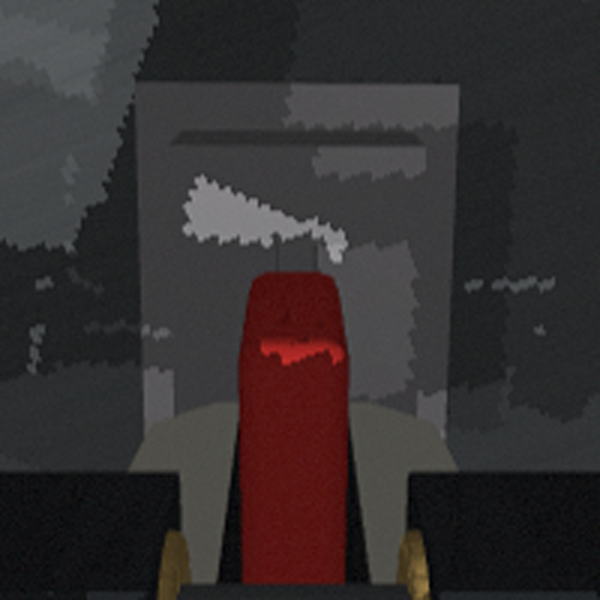

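```bash
python3 -m handwheel '[[0,0.3,0.3,8,0,0,0],[0,0.3,0.3,16,0,0,0],[0,0.3,0.3,16,0,0,0]]';python3 -m handwheel '[[0,0,0,5,0,0,0],[0,0,0,9,0,0,0],[0,0,0,9,0,0,0]]';python3 -m handwheel '[[0,0,0,5,0,0,0],[0,0,0,10,0,0,0],[0,0,0,10,0,0,0]]'
```

```text
time_s: 41.03
tcp_pos: [0.5499, -0.3641, 0.0677]
eef_rot: [0.18, 0.984, 0.001, -0.001]
ft_force: [-0.2, 1.0, -1.7]
width: 0.0136
time_s: 41.28
tcp_pos: [0.55, -0.3643, 0.0589]
eef_rot: [0.18, 0.984, 0.001, -0.001]
ft_force: [0.9, -0.3, -1.9]
width: 0.0136
time_s: 41.53
tcp_pos: [0.5499, -0.3643, 0.0487]
eef_rot: [0.18, 0.984, 0.001, -0.001]
ft_force: [-0.9, 0.2, -2.0]
width: 0.0139
```

Blade is in the pocket without contact. Seat it.

```bash
python3 -m handwheel '[[0,0,0,3,0,0,0],[0,0,0,6,0,0,0],[0,0,0,6,0,0,0]]';python3 -m handwheel '[[0,0,0,1.5,0,0,0],[0,0,0,2.5,0,0,0],[0,0,0,2.5,0,0,0]]'
```

```text
time_s: 41.78
tcp_pos: [0.5502, -0.3644, 0.0432]
eef_rot: [0.18, 0.984, 0.0, -0.0]
ft_force: [-0.2, 0.5, -1.3]
width: 0.0137
time_s: 42.03
tcp_pos: [0.5505, -0.3647, 0.0423]
eef_rot: [0.18, 0.984, 0.0, 0.0]
ft_force: [-3.6, 2.6, 8.1]
width: 0.0137
```

Seated (0.0423 matches the grasp height). Release, rise, then verify everything.

```bash
python3 -m handwheel '[[0,0,0,-1,0,0,0],[40,0,0,-1,0,0,0],[40,0,0,-1,0,0,0],[40,0,0,-1,0,0,0],[40,0,0,-1,0,0,0]]';python3 -m handwheel '[[40,0,0,-15,0,0,0],[40,0,0,-50,0,0,0],[40,0,0,-90,0,0,0],[40,0,0,-130,0,0,0],[40,0,0,-170,0,0,0]]';python3 -m handwheel '[[40,90,100,-30,0,0,0],[40,90,100,-30,0,0,0],[40,90,100,-30,0,0,0],[40,90,100,-30,0,0,0],[40,90,100,-30,0,0,0]]';python3 -m handwheel '[[40,0,0,0,0,0,0],[40,0,0,0,0,0,0]]';python3 look.py aj scene wrist top;python3 - <<'E'
import cv2
s=cv2.imread('pics/aj_scene.png');cv2.imwrite('pics/aj_s1.png',cv2.resize(s[210:380,110:420],None,fx=2.5,fy=2.5,interpolation=cv2.INTER_CUBIC))
s=cv2.imread('pics/aj_top.png');cv2.imwrite('pics/aj_t1.png',cv2.resize(s[150:350,250:510],None,fx=3,fy=3,interpolation=cv2.INTER_CUBIC))
E
```

```text
time_s: 42.45
tcp_pos: [0.5504, -0.3646, 0.0423]
eef_rot: [0.18, 0.984, 0.0, -0.0]
ft_force: [-0.4, 0.2, -1.4]
width: 0.035
time_s: 42.87
tcp_pos: [0.5502, -0.3645, 0.2142]
eef_rot: [0.18, 0.984, 0.0, -0.0]
ft_force: [0.4, -1.0, 0.4]
width: 0.0375
time_s: 43.28
tcp_pos: [0.5014, -0.2373, 0.2438]
eef_rot: [0.179, 0.984, 0.0, 0.001]
ft_force: [-1.4, 0.0, 0.3]
width: 0.0372
time_s: 43.45
tcp_pos: [0.5021, -0.2403, 0.242]
eef_rot: [0.181, 0.984, 0.0, -0.0]
ft_force: [0.4, -0.5, -0.3]
width: 0.0371
scene 57.68186924786648 320.78693132626364 241.99536487297746 ['img', 'fov_y', 'cx', 'cy', 'cam_to_world']
[[0.4604, -0.6279, 0.6275, 1.1409], [0.8876, 0.3172, -0.3339, -0.2883], [0.0106, 0.7107, 0.7034, 0.7498], [0.0, 0.0, 0.0, 1.0]]
wrist 64.52148791128748 317.3945676431918 238.90342077010433 ['img', 'fov_y', 'cx', 'cy', 'cam_to_world']
[[0.3552, -0.9059, -0.2307, 0.4385], [0.9348, 0.3446, 0.0859, -0.2169], [0.0017, -0.2462, 0.9692, 0.4087], [0.0, 0.0, 0.0, 1.0]]
top 46.61888744967487 321.572635226136 235.7767211826694 ['img', 'fov_y', 'cx', 'cy', 'cam_to_world']
[[-0.0023, 0.9865, -0.1638, 0.3372], [-1.0, -0.0017, 0.0041, 0.0457], [0.0038, 0.1639, 0.9865, 1.4851], [0.0, 0.0, 0.0, 1.0]]
```

View pics/aj_s1.png

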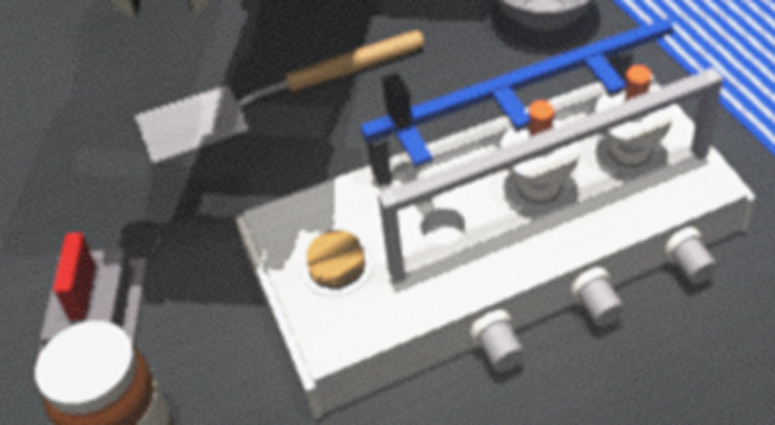

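View pics/aj_wrist.png

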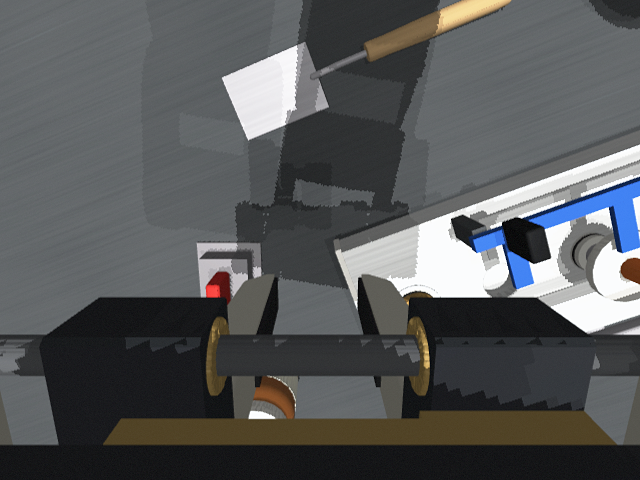

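View pics/aj_t1.png

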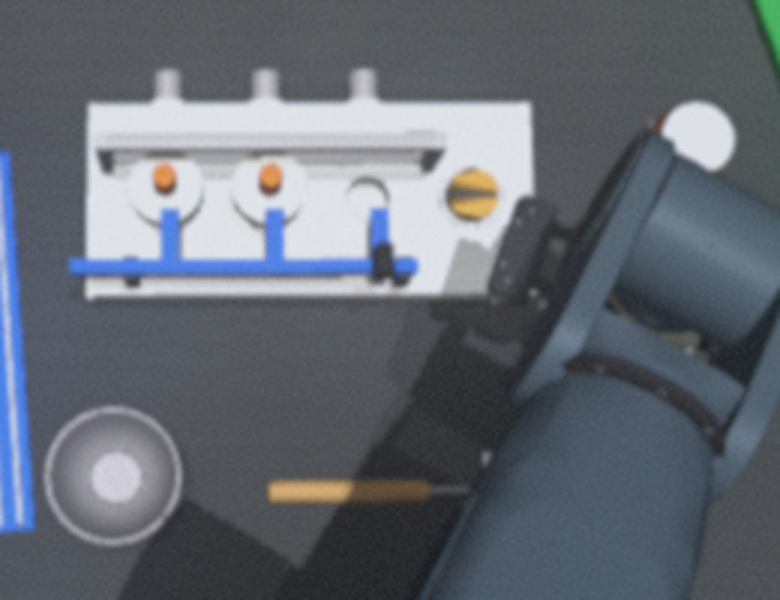

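```bash
python3 -c "
from cell import bot
print(bot.finish_job()); print(bot.observe()['time_s'])"
```

```text
the job is handed in; nothing more can be done
None
the job is handed in; nothing more can be done
```

The machine is back together and the job was handed in at about 43.5 s, with nothing touching the robot; the hand-in gives no verdict.

**What I did**
- **Comb open:** I pulled the comb by its black grip to the open stop, which showed as 48 N at the end of its travel.
- **Plungers:** Only two were on the mat. I tipped both in at 0.3 rad under the bar, straightened them and slid them down, into bores 3 and 2; bore 1 stays empty.
- **Comb closed:** I pushed it the other way to its end stop, which showed as 43 N after about 40 mm of travel.
- **Cam lock:** I turned it clockwise with the key until the torque jumped to about 0.8 N m.
- **Key:** I put it back blade down in its holder and let go. The holder had not moved.

**Last checks**
- **Plunger height:** Pressing on the grip tops gave 0.1443 m for both; fully home is 0.144 m.
- **Cam slot:** It measured −1.55 to −1.57 rad, which is the stop.
- **Comb position:** The top view puts it at about 0.0396 m, where the stop is 0.040 m. I did not touch it again after letting go.
- **Key:** It went back to the height I had gripped it at, and the last pictures show it standing in the holder.
- **Bystanders:** The last pictures show the bowl, jar and spatula in place.

**What disagreed**
- The second plunger caught in its bore partway down. I freed it with a 1 mm shift.
- It reached the floor about 6 mm lower than expected, so it had probably slipped in the grip. The later press check showed it fully home.
- The scene camera read the machine's x about 4 mm off the other two, so I relied on the wrist and top views and on touch.

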